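# Stand a part-filled core tube soil end down in the tube vice and clamp it

## Robot

A 7-joint arm with a two-finger parallel gripper is mounted at the origin on a cart in front of the work surface, level with it; the furniture and walls round the work are solid. World frame = base frame: x ahead of the robot, y to its left, z up, the work surface at z = 0. Lengths are in m, angles in rad, forces in N, time in s.
With the tool pointing down it reaches from about 0.425 to 0.875 m from the base axis. Payload 4.7 kg.
Tool frame: the origin (TCP) lies on the centre line of the jaws, within the pads' length; the fingertips stand 14 mm ahead of it and the grasp point (between the pads) lies 5 mm behind it; z points along the fingers, y is the direction in which the jaws open and shut (so a half turn about z gives the same grasp; the last joint's range is limited). The gripper opens to 87 mm and grips with 3 to 60 N. Pads are 19 mm wide; open, the fingers measure 117 mm over their backs; the gripper's body (75 mm by 190 mm) begins 51 mm behind the grasp point.
Start: joints at [-1.322, 0.321, -0.07, 1.45, 0.023, 1.371, -0.057], TCP at [0.151, 0.632, 0.237] pointing down, gripper open.
Joint ranges: [-2.86, 2.86], [-0.3, 2.09], [-1.38, 1.24], [0.06, 2.45], [-1.56, 4.7], [0.09, 2.05], [-2.69, 2.69]. Speed limits (rad/s): [2.57, 2.57, 3.14, 3.14, 3.14, 3.14, 3.14].

## Interface

Orientations are given as a rotation vector (axis times angle).
In Python, from bench import ctrl gives the robot as it stands. The module is installed in compiled form; this text tells all that it offers.
- The arm moves only by the tool step_arm, never from a script. Its argument "plan" is a list of rows, each a list of 3 entries, a list of its own where there are three numbers: the turn, a rotation vector about the tool's x, y, z in rad, then the shift along the tool's x, y, z in m, then the closure in counts, from 0 (fully open) to 255 (shut). In form: [[[rx, ry, rz], [x, y, z], hand], ...]. A call has exactly 10 rows; each row is the pose to reach, as a shift and turn from the pose commanded when the call began, along the tool's axes at that moment; what a row does not reach only later rows make up. A row lasts 1/8 s, in which the tool goes at most 62.5 mm and 10.7 degrees, less where a joint would pass 70% of its speed; a pose out of reach is approached as far as the arm can. A call with a gripper value outside its range is refused whole. The fingers move at their own pace and stop on an object; "squeeze" is the grip in N (left out, the last holds). Time passes only in rows, so rows that repeat a pose let the fingers close, or fill a call up. It gives the time, the measured TCP pose, the force and the opening at its end, in the units of the state.
- ctrl.get_state(): the state, without advancing time (a new reading comes with each control period).
- ctrl.get_image(name): name is "side" or "top" or "wrist"; returns the picture (400x640x3 uint8, red, green, blue); there is no depth.
- ctrl.calibration(name): a dict with "fov_y" (degrees; the focal length in pixels is half the picture's height over the tangent of half this angle, whatever the lens; pixels are square), "cx", "cy" (the principal point, pixels), "k1" (the pictures are not rectified: a ray, as slopes to the right and down, at radius r is drawn at 1 + k1 r^2 times it, then the intrinsics apply), "rvec" (rotation vector, rad) and "tvec" (3), from world to camera coordinates, as OpenCV has them. Camera axes: x right, y down, z forward; pixel columns grow to the right and rows downward; lengths in m; the calibration is good to about 2 mm. A picture is of the moment at which its call begins: read the wrist's pose just before it. calibration takes no time and is no camera call; for the wrist camera it gives the pose at the moment of the call.
- ctrl.close_job(): hands the job in, once; it reports no verdict.
Trained networks look in the newest picture that a camera, given by its name, has taken for a name from the list of things; names that differ only in an ending like _2 or _b are one class to them, and where a whole thing is asked for, a point or a joint stands for the part that bears it (a point fixed in the world has none). Each returns a list of dicts, best first, with "score" (0 to 1); they miss things now and then, are a little off and sometimes report something else, mostly with a low value. They report only what shows in the picture. A call takes as long as a camera call. They do not tell look-alikes from the thing itself.
- ctrl.cut_out(camera, label): "pixels" (400x640 bool, what is visible of it) and "rect" ([left, top, width, height] in pixels, round what is visible of it).
The state is a dict: "time": time; "joint_positions": joint angles; "qd": joint speeds; "joint_torque": joint torques, N m; "position": TCP position; "tool_rot": TCP orientation; "ft_force": force on the tool from outside, world axes, zero at the start; "torque": the same for the moment, N m; "grip_width": opening from 0.0 (shut) to 1.0 (fully open).
Only numpy, scipy, OpenCV 4.12 (cv2) and the standard library are available. Lean on these libraries where they do the work, as an engineer would, in place of code of your own. Each camera call takes 0.05 s, during which the arm holds its last target.

## Task

The capped steel core tube on the drain table is only part filled: the soil sits in one end and makes that end heavy, but both ends look alike. Feel which end is the heavy one, then stand the tube upright, heavy end down, on the rubber pad of the tube vice, setting it down gently. With the tube standing against the fixed half of the clamp, swing the hinged half fully shut round it and flip the latch right down; let go, and leave the two tins nearby where they are.

Things in the scene. Friction and masses are not known exactly. Their poses are not given: they have to be found in the camera images.
- tube_center (a point): Centre of the core tube; this frame's x axis runs along the tube. It starts lying on a flat of each end cap, its axis 25 mm up, so two other flats of each cap are upright. Either end may be the heavy one: it changes from start to start, the ends look alike and the direction of this x axis says nothing about it.
- core_tube: The same tube as a body (origin and axes as tube_center): a plain steel barrel 44 mm across between two black eight-sided caps, each 24 mm long and 50 mm across flats; 130 mm long, 0.4 to 0.53 kg. A fixed soil plug in one half puts its centre of mass 16 to 21 mm from the middle: lifted by the middle it pulls the grip round with about 0.06 to 0.11 N m toward the heavy end.
- vice_seat (a point): Centre of the top of the vice's round rubber pad (62 mm across), 12 mm above the table, straight below the middle of the closed clamp. z up, x from the open front to the column at the back, y to the left seen from the front. The caps are wider than the clamp band, so the tube is lowered 8 to 12 mm in front of its place and slid back; standing there its centre is 65 mm and its top 130 mm above this point.
- tube_vice: The fixed tube vice, origin on the table under vice_seat, same axes. Grey base plate 10 mm thick from x = -63 to +87 mm, y = -60 to +60 mm; column at x = 43 to 69 mm; aluminium clamp band, inner radius 23, outer 30 mm, from 78 to 94 mm above the table. Its fixed half is at the back (+x) and open to the front. Only the latch and the gate's grip pin rise above 104 mm. Position and yaw change.
- gate (a joint): Angle of the swinging front half of the clamp (rad) about an upright pin at its left: 0 is shut round the tube; it grows as the free end swings to the front and round to the left, up to 2.1. Starts at 1.3 to 1.75, stays where it is left (friction 0.08 N m). Push its grip pin or outer side along its arc; with the tube in place, or a few mm in front of it, it shuts fully and pushes the tube home.
- gate_hinge (a point): Point on the gate's upright pin at mid-height of the band: 37 mm to the left (+y) of vice_seat and 74 mm above it. The pin's head reaches 104 mm above the table.
- gate_pin (a point): Middle of the black upright grip pin (10 mm across) that stands on the outer side of the gate, the place to push it shut; this point is 108 mm above the table, the pin reaches from 94 to 122 mm. With the gate shut it is 31 mm in front of the hinge pin and 56 mm to its right. The frame turns with the gate; its -x axis points outward.
- latch (a joint): Angle of the flip-over latch (rad) about a level pin at the right of the clamp: 0 is down and level, its cross bar then holding the lug at the gate's free end from the front; 1.57 is straight up. Starts leaning back at 2.2 to 2.6 and stays where it is left (friction 0.02 N m). Push it forward from behind, over the top, and press it down, after the gate is shut: a bar that is down keeps the gate out.
- latch_hinge (a point): Middle of the latch's level pin: 60 mm to the right (-y) of vice_seat, 20 mm behind it and 74 mm above it. The frame turns with the latch; its y axis is the pin.
- latch_tab (a point): Thumb tab at the end of the steel latch arm, 54 mm from the pin. The arm is 6 mm wide and 9 mm thick, the tab 14 mm wide and 5 mm thick; the round cross bar is 44 mm from the pin, on the side of the tube: press on the tab, clear of the gate. The frame turns with the latch; its z axis points out of the arm's upper side (its back side while it leans back).
- tin_a: White round moisture tin with lid, 57 mm across, 38 mm tall; a bystander. Origin under its middle.
- tin_b: Another such tin; a bystander. Origin under its middle.
Not all that is in view belongs to the job. Several things have the shape of the tube_vice; the one meant has the colours described above.

How it is judged:
By the outcome, as a careful person would: the job done as asked, in the order asked, and still so for the second after the job is handed in, with the robot touching nothing.
It also fails if it takes over 72 s, if anything falls off the work surface, if the arm or the gripper's body presses on something with over 40 N, if the wrist force passes 120 N, or if a joint passes its speed limit or range.

## Working session

There is one attempt and no reset: what is moved stays moved. The work goes in short steps, Python scripts to look and compute and a tool call to move; the robot and the scene stay as the last step left them, time stands still between calls to the robot, and variables do not carry over. Pictures are saved under pics/ and viewed, and the job is handed in when it is done.

Besides the shell and the picture viewer there is one more tool, called after "Call:" by a JSON object that holds its "name" and its "arguments", one argument or row to a line. step_arm: Moves the arm, as the interface text tells. Its arguments: {"type":"object","properties":{"plan":{"type":"array"},"squeeze":{"type":"number"}},"required":["plan"]}

```bash
mkdir -p pics; ls; python3 - <<'E'
from bench import ctrl
import cv2
s=ctrl.get_state()
print({k:(v if not hasattr(v,'tolist') else v.tolist()) for k,v in s.items()})
for n in("side","top","wrist"):
    im=ctrl.get_image(n); cv2.imwrite(f'pics/{n}0.png',im[:,:,::-1]); print(n,ctrl.calibration(n))
E
```

```text
pics
{'time': 0.0, 'joint_positions': [-1.3219131391285106, 0.3218013541799903, -0.07008934572845196, 1.4516924989177435, 0.022595758393346193, 1.3707661566769984, -0.05689809471985577], 'qd': [-0.0008176590642368622, -0.0003249284868786481, 0.0013286681412340866, -0.0019199697443665867, -0.0005828068166421759, 0.0006662586216198251, 0.000779652061223139], 'joint_torque': [-0.00034762898394546937, -49.12973642349243, -0.403687572106719, -31.25366449356079, -0.06382598541676998, 0.043540941551327705, 0.00016681313354638405], 'position': [0.1511315802157413, 0.6316462671172061, 0.23546677876805244], 'tool_rot': [-0.367878153074003, -3.11984869762672, 0.0029466140808504094], 'ft_force': [0.15617180804820088, 0.6200278338441912, 0.1730880790279842], 'torque': [-0.012109501603019872, -0.008728501194880077, -0.051650857565084286], 'grip_width': 1.0001056153125956}
side {'fov_y': 45.43070842587733, 'cx': 313.62906973735966, 'cy': 203.07255706616166, 'k1': -0.08659015897284669, 'rvec': array([ 2.54060878,  0.83538722, -0.21356969]), 'tvec': array([-0.09942222, -0.4550194 ,  1.76395126])}
top {'fov_y': 56.51581146373006, 'cx': 321.6653088915021, 'cy': 196.4401570103139, 'k1': -0.05688729568495372, 'rvec': array([ 2.18907292, -2.13214738,  0.18677291]), 'tvec': array([-0.41892273,  0.40357563,  0.98143748])}
wrist {'fov_y': 63.39259940972451, 'cx': 322.21793318282414, 'cy': 197.61130976426313, 'k1': -0.060598278110286986, 'rvec': array([-2.2848363 , -1.80523482, -0.25108088]), 'tvec': array([-0.64904115, -0.03366259,  0.39014748])}
```

View pics/side0.png

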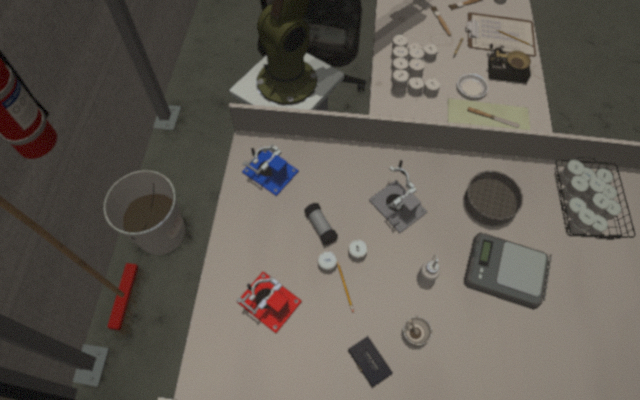

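View pics/top0.png

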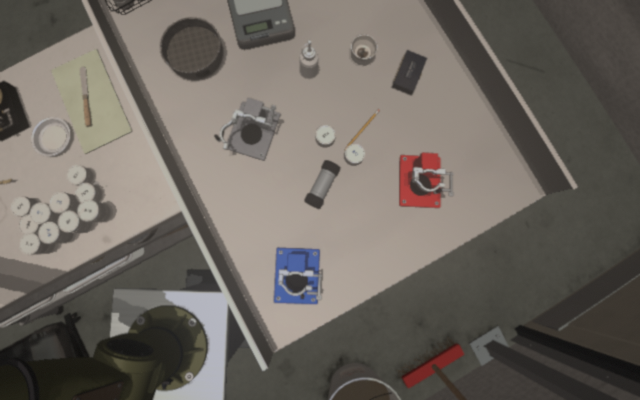

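View pics/wrist0.png

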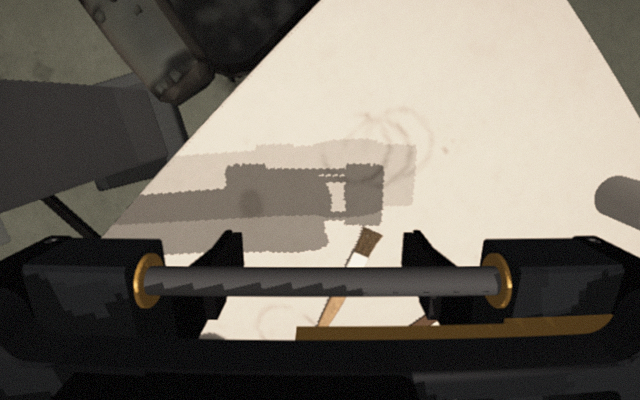

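The three vice-shaped things in the top picture are grey (250,130), blue (297,275) and red (422,180). Grey fits the description (grey base plate, aluminium band), so I'll confirm that one in an enlarged crop and measure it.

```bash
cat > h.py <<'E'
import numpy as np, cv2
from scipy.spatial.transform import Rotation as R
from bench import ctrl
def cam(n):
    c=ctrl.calibration(n); c['f']=200/np.tan(np.radians(c['fov_y']/2)); c['R']=R.from_rotvec(c['rvec']).as_matrix(); return c
def proj(c,P):
    P=np.atleast_2d(P)@c['R'].T+c['tvec']; s=P[:,:2]/P[:,2:]; r2=(s**2).sum(1,keepdims=True)
    return s*(1+c['k1']*r2)*c['f']+[c['cx'],c['cy']]
def ray(c,uv):
    d=(np.atleast_2d(uv)-[c['cx'],c['cy']])/c['f']; s=d.copy()
    for _ in range(30): s=d/(1+c['k1']*(s**2).sum(1,keepdims=True))
    v=np.c_[s,np.ones(len(s))]@c['R']; return -c['R'].T@c['tvec'],v/np.linalg.norm(v,axis=1,keepdims=True)
def onz(c,uv,z):
    o,v=ray(c,uv); return o+v*((z-o[2])/v[:,2:])
def tri(cs,uvs):
    A=0;b=0
    for c,uv in zip(cs,uvs):
        o,v=ray(c,uv); M=np.eye(3)-np.outer(v[0],v[0]); A=A+M; b=b+M@o
    return np.linalg.solve(A,b)
def snap(n,name,crop=None,k=1):
    im=ctrl.get_image(n)[:,:,::-1]
    cv2.imwrite('pics/raw_%s.png'%name,im)
    if crop: l,t,w,h=crop; im=im[t:t+h,l:l+w]
    if k!=1: im=cv2.resize(im,None,fx=k,fy=k,interpolation=cv2.INTER_CUBIC)
    cv2.imwrite('pics/%s.png'%name,im)
def st():
    s=ctrl.get_state(); s['M']=R.from_rotvec(s['tool_rot']).as_matrix()
    return s
E
python3 - <<'E'
from h import *
for n in('top','side'):
    c=cam(n); ctrl.get_image(n)
    for l in('core_tube','tube_vice','gate','latch','tin_a'):
        for d in ctrl.cut_out(n,l):
            ys,xs=np.nonzero(d['pixels']); uv=[xs.mean(),ys.mean()]
            print(n,l,round(d['score'],2),d['rect'],np.round(uv,1),'z0.025:',np.round(onz(c,uv,.025)[0],3))
            if d['score']>.5 : np.save(f'm_{n}_{l}_{int(uv[0])}.npy',d['pixels'])
snap('top','top_vice',(200,80,100,100),6)
snap('side','side_vice',(360,150,80,90),6)
E
ls
```

```text
top core_tube 0.87 [304.5, 161.4, 34.5, 47.6] [321.9 184. ] z0.025: [ 0.451 -0.408  0.025]
top tube_vice 0.79 [276.0, 248.3, 45.4, 54.4] [296.8 275.8] z0.025: [ 0.199 -0.347  0.025]
top tube_vice 0.7 [397.7, 151.2, 54.7, 57.2] [421.5 180.5] z0.025: [ 0.469 -0.688  0.025]
top tube_vice 0.7 [264.2, 105.1, 13.0, 21.3] [270.7 111.5] z0.025: [ 0.657 -0.257  0.025]
top tube_vice 0.58 [213.3, 96.4, 66.6, 64.8] [250.8 129. ] z0.025: [ 0.603 -0.203  0.025]
top gate 0.62 [215.6, 119.3, 17.5, 23.0] [223.9 130.1] z0.025: [ 0.597 -0.127  0.025]
top gate 0.52 [413.1, 179.5, 29.5, 15.4] [429.5 187.2] z0.025: [ 0.451 -0.711  0.025]
top latch 0.55 [443.4, 172.8, 10.9, 22.2] [449.5 185.8] z0.025: [ 0.457 -0.769  0.025]
top latch 0.4 [309.6, 276.9, 10.4, 22.8] [317.7 287.2] z0.025: [ 0.17  -0.404  0.025]
top tin_a 0.81 [314.7, 126.2, 22.5, 20.1] [324.6 135.6] z0.025: [ 0.59  -0.413  0.025]
top tin_a 0.59 [343.8, 144.8, 19.4, 19.0] [353.8 154.5] z0.025: [ 0.538 -0.496  0.025]
side core_tube 0.84 [305.5, 203.5, 33.8, 42.2] [320.5 224.6] z0.025: [ 0.455 -0.413  0.025]
side core_tube 0.18 [319.8, 251.5, 15
[... 464 characters left out ...]
[259.8 151.7] z0.025: [ 0.135 -0.316  0.025]
side gate 0.43 [394.2, 162.4, 15.6, 16.4] [400.3 170.8] z0.025: [ 0.551 -0.103  0.025]
side gate 0.43 [245.1, 279.0, 30.1, 19.0] [254.8 286.8] z0.025: [ 0.419 -0.684  0.025]
side tin_a 0.59 [317.0, 254.3, 18.1, 14.7] [326.8 261.4] z0.025: [ 0.541 -0.498  0.025]
h.py
m_side_core_tube_320.npy
m_side_gate_259.npy
m_side_tin_a_326.npy
m_side_tube_vice_268.npy
m_side_tube_vice_269.npy
m_side_tube_vice_398.npy
m_side_tube_vice_400.npy
m_top_core_tube_321.npy
m_top_gate_223.npy
m_top_gate_429.npy
m_top_latch_449.npy
m_top_tin_a_324.npy
m_top_tin_a_353.npy
m_top_tube_vice_250.npy
m_top_tube_vice_270.npy
m_top_tube_vice_296.npy
m_top_tube_vice_421.npy
pics
```

```bash
python3 - <<'E'
import cv2
a=cv2.imread('pics/raw_top_vice.png')[80:180,200:350]; cv2.imwrite('pics/tv2.png',cv2.resize(a,None,fx=5,fy=5,interpolation=cv2.INTER_CUBIC))
E
```

```text
(no output)
```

View pics/top_vice.png

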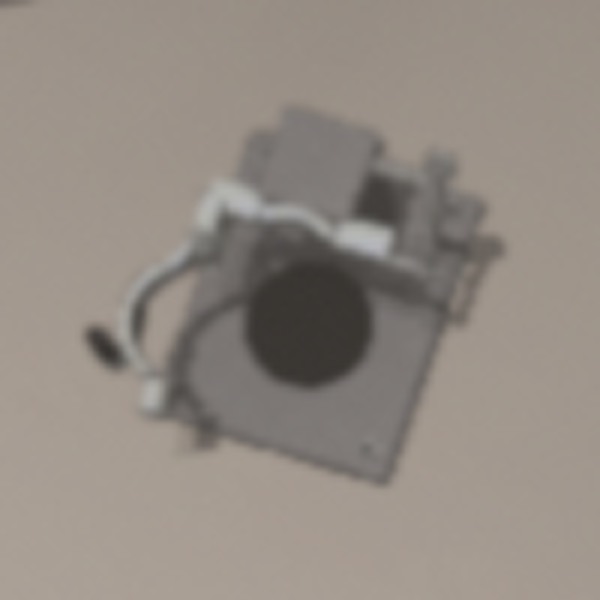

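View pics/side_vice.png

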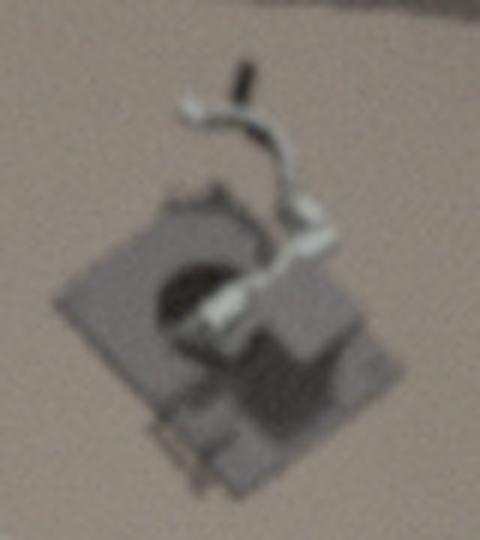

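The crop shows a grey base plate, black pad at (251,134), column behind it towards image-up, open aluminium gate on the left with its black pin at about (217,137), and the latch at right about (278,118). Next I fit the vice pose and the tube pose.

```bash
cat > fit.py <<'E'
from h import *
from scipy.optimize import least_squares
ct,cs=cam('top'),cam('side')
T=lambda p:((np.array(p)+.5)/6-.5)+[200,80]
obs={(0,0,.012):(309.5,325),(-.063,-.06,.010):(388,484),(.087,-.06,.010):(482,205),(-.063,.06,.010):(166,408)}
Pl=np.array(list(obs)); uv=np.array([T(v) for v in obs.values()])
def W(p,P):
    P=np.atleast_2d(P); c,s=np.cos(p[2]),np.sin(p[2]); return np.c_[P[:,0]*c-P[:,1]*s+p[0],P[:,0]*s+P[:,1]*c+p[1],P[:,2]]
w=np.array([2,1,1,1])[:,None]
best=min((least_squares(lambda p:((proj(ct,W(p,Pl))-uv)*w).ravel(),[.6,-.2,y0]) for y0 in(0,1.5,3,-1.5)),key=lambda r:r.cost)
p=best.x; print('vice',p,'yawdeg',np.degrees(p[2]),'res',best.fun.reshape(-1,2).round(2).tolist())
np.save('vice.npy',p)
# tube
for n,c in(('top',ct),('side',cs)):
    import glob
    m=np.load(glob.glob(f'm_{n}_core_tube_*.npy')[0]); ys,xs=np.nonzero(m)
    g=onz(c,np.c_[xs,ys],.03)[:,:2]; 
    rect=cv2.minAreaRect((g*1000).astype(np.float32)); print(n,'tube',rect,g.mean(0))
# overlay
for n,c,cr in(('top',ct,(200,80,150,130)),('side',cs,(290,140,150,130))):
    im=cv2.imread('pics/raw_%s.png'%('top_vice' if n=='top' else 'side_vice')); l,t,w_,h=cr;k=5
    im=cv2.resize(im[t:t+h,l:l+w_],None,fx=k,fy=k,interpolation=cv2.INTER_CUBIC)
    def d(P,col,cl=True):
        q=((proj(c,P)-[l,t]+.5)*k-.5).round().astype(np.int32); cv2.polylines(im,[q],cl,col,1)
    d(W(p,[(-.063,-.06,.01),(.087,-.06,.01),(.087,.06,.01),(-.063,.06,.01)]),(0,255,0))
    a=np.linspace(0,2*np.pi,40); d(W(p,np.c_[.031*np.cos(a),.031*np.sin(a),0*a+.012]),(0,0,255))
    a=np.linspace(-np.pi/2,np.pi/2,20); d(W(p,np.c_[.03*np.cos(a),.03*np.sin(a),0*a+.094]),(255,0,0),False)
    for g,col in((1.3,(0,255,255)),(1.5,(255,255,0)),(1.75,(255,0,255))):
        q=np.array([-.031,-.056]); cc,ss=np.cos(-g),np.sin(-g); q=np.array([cc*q[0]-ss*q[1],ss*q[0]+cc*q[1]])+[0,.037]
        d(W(p,[(q[0],q[1],.094),(q[0],q[1],.122)]),col,False)
    for g,col in((2.2,(0,255,255)),(2.4,(255,255,0)),(2.6,(255,0,255))):
        d(W(p,[(.02,-.06,.086),(.02-.054*np.cos(g),-.06,.086+.054*np.sin(g))]),col,False)
    cv2.imwrite(f'pics/ov_{n}.png',im)
E
python3 fit.py
```

```text
vice [ 0.5929757  -0.20385599 -0.27270254] yawdeg -15.624704761214401 res [[0.69, 0.1], [0.33, 0.32], [1.06, -1.36], [-2.74, 0.75]]
top tube ((450.7355651855469, -408.31182861328125), (49.16212844848633, 135.41539001464844), 64.33055114746094) [ 0.45019458 -0.40815996]
side tube ((453.98150634765625, -413.5243835449219), (55.60718536376953, 147.0844268798828), 65.8434829711914) [ 0.45581072 -0.41421271]
```

View pics/ov_top.png

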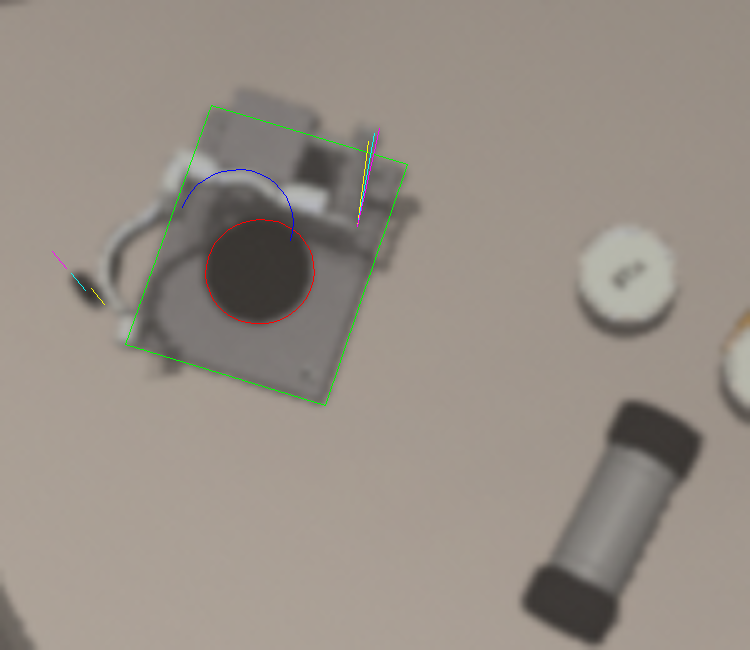

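View pics/ov_side.png

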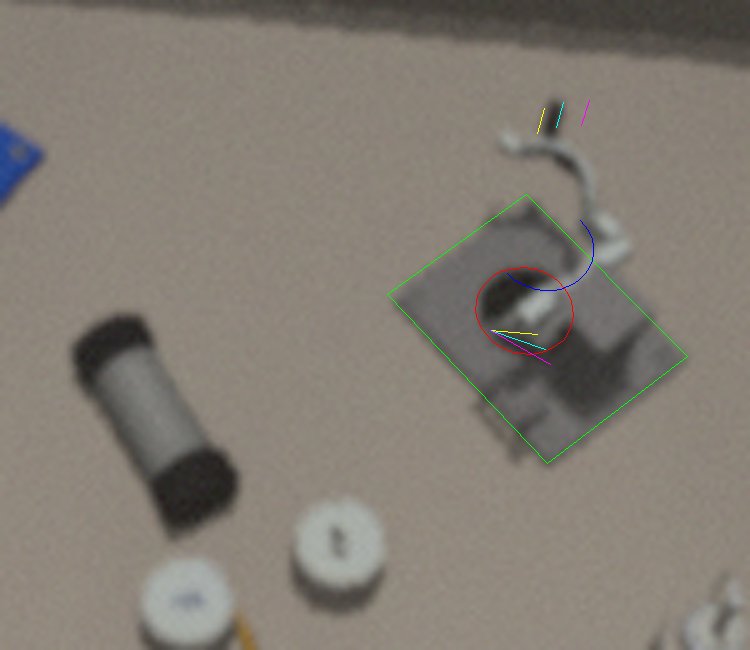

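```bash
cat >> h.py <<'E'
def wp(pos,M,s=None):
    "row entry (turn, shift) from the measured pose"
    s=s or st(); B=s['M']
    r=R.from_matrix(B.T@M).as_rotvec(); t=B.T@(np.array(pos)-s['position'])
    return np.round(r,3).tolist(),np.round(t,4).tolist()
def down(deg,lean=0):
    "tool z down, tool x at world azimuth deg; lean: turn about tool y, + tips tool z toward +tool x"
    a=np.radians(deg); x=np.array([np.cos(a),np.sin(a),0]); z=np.array([0,0,-1.]); y=np.cross(z,x)
    return np.c_[x,y,z]@R.from_euler('y',lean,degrees=True).as_matrix()
def rep():
    s=st(); M=s['M']
    print('t',round(s['time'],2),'pos',np.round(s['position'],4),'x',np.round(M[:,0],3),'z',np.round(M[:,2],3),'F',np.round(s['ft_force'],2),'T',np.round(s['torque'],3),'grip',round(s['grip_width'],3),'q',np.round(s['joint_positions'],2))
    return s
E
python3 - <<'E'
from h import *
s=st()
# wall height: pixel check
cs,ct=cam('side'),cam('top')
for z in(0,.05,.1,.15): print(z,onz(cs,[(400,122),(400,155)],z).round(3).tolist(),onz(ct,[(150,120),(165,115)],z).round(3).tolist())
b0,b1=76.6,-42.2
for k in range(1,21):
    f=k/20; b=np.radians(b0+(b1-b0)*f); r=.65+(.612-.65)*f-.1*np.sin(np.pi*f); z=.235+.085*np.sin(np.pi*f)+.0*f
    print(k,wp((r*np.cos(b),r*np.sin(b),z),down(166.5-11.5*f),s))
E
```

```text
0 [[0.439, 0.085, 0.0], [0.512, -0.034, 0.0]] [[0.63, 0.097, 0.0], [0.647, 0.054, 0.0]]
0.05 [[0.453, 0.047, 0.05], [0.523, -0.067, 0.05]] [[0.613, 0.074, 0.05], [0.629, 0.033, 0.05]]
0.1 [[0.467, 0.01, 0.1], [0.534, -0.1, 0.1]] [[0.596, 0.051, 0.1], [0.61, 0.012, 0.1]]
0.15 [[0.481, -0.027, 0.15], [0.545, -0.133, 0.15]] [[0.578, 0.028, 0.15], [0.592, -0.008, 0.15]]
1 ([0.0, 0.0, 0.011], [-0.0648, -0.0209, -0.0117])
2 ([0.0, 0.0, 0.021], [-0.1261, -0.0478, -0.0247])
3 ([0.0, 0.0, 0.031], [-0.1827, -0.0797, -0.037])
4 ([0.0, 0.0, 0.041], [-0.2346, -0.1157, -0.0484])
5 ([0.0, 0.0, 0.051], [-0.2818, -0.1548, -0.0585])
6 ([0.0, 0.0, 0.061], [-0.3245, -0.1965, -0.0672])
7 ([0.0, 0.0, 0.071], [-0.363, -0.2401, -0.0741])
8 ([0.0, 0.0, 0.081], [-0.3977, -0.2852, -0.0793])
9 ([0.0, 0.0, 0.091], [-0.4288, -0.3316, -0.0824])
10 ([0.0, 0.0, 0.101], [-0.4568, -0.3793, -0.0834])
11 ([0.0, 0.0, 0.111], [-0.4817, -0.4283, -0.0824])
12 ([0.0, 0.0, 0.121], [-0.5038, -0.4788, -0.0793])
13 ([0.0, 0.0, 0.131], [-0.5228, -0.5309, -0.0742])
14 ([0.0, 0.0, 0.141], [-0.5385, -0.5849, -0.0672])
15 ([0.0, 0.0, 0.151], [-0.5507, -0.6409, -0.0586])
16 ([0.0, 0.0, 0.161], [-0.5587, -0.6988, -0.0484])
17 ([0.0, 0.0, 0.171], [-0.5619, -0.7585, -0.0371])
18 ([0.0, 0.0, 0.181], [-0.5597, -0.8197, -0.0247])
19 ([0.0, 0.0, 0.191], [-0.5515, -0.8819, -0.0118])
20 ([0.0, 0.0, 0.202], [-0.5365, -0.9444, 0.0015])
```

Call:
{"name": "step_arm", "arguments": {
  "plan": [
    [[0, 0, 0.01], [-0.06, -0.02, -0.015], 0],
    [[0, 0, 0.02], [-0.12, -0.045, -0.03], 0],
    [[0, 0, 0.03], [-0.175, -0.075, -0.045], 0],
    [[0, 0, 0.04], [-0.225, -0.11, -0.055], 0],
    [[0, 0, 0.05], [-0.27, -0.15, -0.065], 0],
    [[0, 0, 0.06], [-0.315, -0.19, -0.07], 0],
    [[0, 0, 0.07], [-0.355, -0.235, -0.075], 0],
    [[0, 0, 0.08], [-0.39, -0.28, -0.08], 0],
    [[0, 0, 0.09], [-0.425, -0.33, -0.08], 0],
    [[0, 0, 0.1], [-0.455, -0.38, -0.08], 0]
  ]
}}

```text
time: 2.1
position: [0.506, 0.1546, 0.3169]
tool_rot: [0.524, 3.097, 0.001]
ft_force: [0.5, 0.4, 0.9]
grip_width: 1.0
```

```bash
python3 - <<'E'
from h import *
s=rep()
b0=np.degrees(np.arctan2(s['position'][1],s['position'][0]));r0=np.hypot(*s['position'][:2]);print(b0,r0)
for k in range(1,11):
    f=k/10; b=np.radians(b0+(-42.2-b0)*f); r=r0+(.612-r0)*(f*f*.5+f*.5); z=.317+(.235-.317)*f*f
    print(k,wp((r*np.cos(b),r*np.sin(b),z),down(160.7-5.7*f),s))
E
```

```text
t 2.1 pos [0.506  0.1546 0.3169] x [-0.944  0.329 -0.001] z [ 0.001  0.    -1.   ] F [0.53 0.45 0.89] T [-0.009 -0.043  0.012] grip 1.0 q [-0.69  0.03  0.35  1.63 -0.01  1.48  0.9 ]
16.99324587975644 0.5291504534015724
1 ([0.001, 0.001, 0.011], [-0.0339, -0.0434, 0.0007])
2 ([0.001, 0.001, 0.021], [-0.0641, -0.0901, 0.0032])
3 ([0.001, 0.001, 0.031], [-0.0903, -0.14, 0.0073])
4 ([0.001, 0.001, 0.041], [-0.1122, -0.1927, 0.013])
5 ([0.001, 0.001, 0.051], [-0.1295, -0.2481, 0.0203])
6 ([0.001, 0.001, 0.061], [-0.1419, -0.3057, 0.0293])
7 ([0.001, 0.001, 0.071], [-0.1491, -0.3653, 0.0399])
8 ([0.001, 0.001, 0.081], [-0.1507, -0.4264, 0.0522])
9 ([0.001, 0.001, 0.091], [-0.1466, -0.4887, 0.0661])
10 ([0.001, 0.001, 0.101], [-0.1365, -0.5516, 0.0816])
```

Call:
{"name": "step_arm", "arguments": {
  "plan": [
    [[0, 0, 0.01], [-0.034, -0.043, 0], [0]],
    [[0, 0, 0.02], [-0.064, -0.09, 0.003], 0],
    [[0, 0, 0.03], [-0.09, -0.14, 0.007], 0],
    [[0, 0, 0.04], [-0.112, -0.193, 0.013], 0],
    [[0, 0, 0.05], [-0.13, -0.248, 0.02], 0],
    [[0, 0, 0.06], [-0.142, -0.306, 0.029], 0],
    [[0, 0, 0.07], [-0.149, -0.365, 0.04], 0],
    [[0, 0, 0.08], [-0.151, -0.426, 0.052], 0],
    [[0, 0, 0.09], [-0.147, -0.489, 0.066], 0],
    [[0, 0, 0.1], [-0.137, -0.552, 0.082], 0]
  ]
}}

```text
validation failed for argument at $.pl...
```

Call:
{"name": "step_arm", "arguments": {
  "plan": [
    [[0, 0, 0.01], [-0.034, -0.043, 0], 0],
    [[0, 0, 0.02], [-0.064, -0.09, 0.003], 0],
    [[0, 0, 0.03], [-0.09, -0.14, 0.007], 0],
    [[0, 0, 0.04], [-0.112, -0.193, 0.013], 0],
    [[0, 0, 0.05], [-0.13, -0.248, 0.02], 0],
    [[0, 0, 0.06], [-0.142, -0.306, 0.029], 0],
    [[0, 0, 0.07], [-0.149, -0.365, 0.04], 0],
    [[0, 0, 0.08], [-0.151, -0.426, 0.052], 0],
    [[0, 0, 0.09], [-0.147, -0.489, 0.066], 0],
    [[0, 0, 0.1], [-0.137, -0.552, 0.082], 0]
  ]
}}

```text
time: 3.35
position: [0.4555, -0.4066, 0.2357]
tool_rot: [0.676, 3.067, -0.0]
ft_force: [-0.2, -0.3, 0.8]
grip_width: 1.0
```

```bash
python3 - <<'E'
from h import *
s=rep(); c=cam('wrist')
snap('wrist','w1')
im=cv2.imread('pics/raw_w1.png')
p=proj(c,[(.452,-.41,.025)]); print(p, 'tcp at',proj(c,[s['position']]))
E
```

```text
t 3.35 pos [ 0.4555 -0.4066  0.2357] x [-0.907  0.421 -0.001] z [ 0.001 -0.    -1.   ] F [-0.16 -0.33  0.76] T [-0.013 -0.041 -0.006] grip 1.0 q [ 0.03  0.29  0.8   1.58 -0.21  1.36  1.99]
[[318.440031   173.01794406]] tcp at [[322.86079089 261.10340386]]
```

View pics/w1.png

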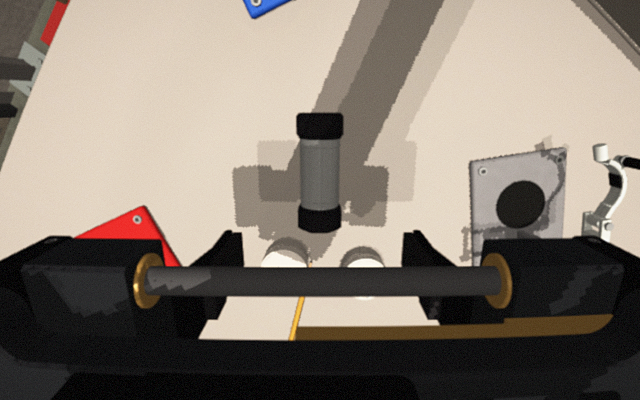

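The wrist picture shows the tube upright in the image, with caps at (320,125) and (320,218), the pad at (521,204) and the gate pin at (630,162). I'll refine the tube and pad from this view.

```bash
cat > tube.py <<'E'
from h import *
from scipy.optimize import minimize
def hull_mask(c,p,zc=.025):
    x,y,a=p; ax=np.array([np.cos(a),np.sin(a),0]); n=np.array([-np.sin(a),np.cos(a),0]); zz=np.array([0,0,1.])
    r=.025/np.cos(np.pi/8); P=[]
    for e in(-1,1):
        for k in range(8):
            t=np.pi/8+k*np.pi/4
            P.append(np.array([x,y,zc])+e*.065*ax+r*(np.cos(t)*n+np.sin(t)*zz))
    m=np.zeros((1600,2560),np.uint8); q=proj(c,P)
    cv2.fillConvexPoly(m,cv2.convexHull(((q+.5)*4-.5).round().astype(np.int32)),255)
    return cv2.resize(m,(640,400),interpolation=cv2.INTER_AREA)/255.
def fit_tube(c,mask,p0):
    m=mask.astype(float)
    f=lambda p:np.abs(hull_mask(c,p)-m).sum()
    r=minimize(f,p0,method='Nelder-Mead',options=dict(initial_simplex=np.array(p0)+[[0,0,0],[.006,0,0],[0,.006,0],[0,0,.06]],xatol=1e-4,fatol=.5))
    return r.x,r.fun/m.sum()
E
python3 - <<'E'
from tube import *
import glob
c=cam('wrist')
ds=ctrl.cut_out('wrist','core_tube')
for d in ds: print(d['score'],d['rect'])
m=ds[0]['pixels']
print('wrist',fit_tube(c,m,[.452,-.41,-.44]))
for n in('top','side'):
    mm=np.load(glob.glob(f'm_{n}_core_tube_*.npy')[0]); print(n,fit_tube(cam(n),mm,[.452,-.41,-.44]))
im=cv2.imread('pics/raw_w1.png'); g=cv2.cvtColor(im,cv2.COLOR_BGR2GRAY)
t=(g[160:250,480:565]<55).astype(np.uint8); cs,_=cv2.findContours(t,cv2.RETR_EXTERNAL,cv2.CHAIN_APPROX_NONE); k=max(cs,key=cv2.contourArea)
q=k[:,0]+[480,160]; w=onz(c,q,.012); print('pad circle',cv2.minEnclosingCircle((w[:,:2]*1000).astype(np.float32)),(w.min(0)+w.max(0))/2)
for d in ctrl.cut_out('wrist','gate')[:2]+ctrl.cut_out('wrist','tin_a')[:3]: print(d['score'],d['rect'])
E
```

```text
0.77 [295.6, 112.7, 45.8, 121.4]
wrist (array([ 0.43995408, -0.41696106, -0.44963273]), np.float64(0.13273344233209616))
top (array([ 0.45017519, -0.40870897, -0.44195105]), np.float64(0.15851974592653964))
side (array([ 0.45342099, -0.41239299, -0.43057597]), np.float64(0.15013679890560877))
pad circle ((584.5386352539062, -215.3538055419922), 30.49350929260254) [ 0.58443423 -0.2152757   0.012     ]
0.98 [587.9, 142.7, 52.1, 83.1]
0.74 [342.2, 244.2, 42.4, 53.5]
0.73 [259.5, 236.8, 48.3, 29.8]
```

```bash
python3 - <<'E'
from tube import *
s=rep();c=cam('wrist'); snap('wrist','w2')
m=ctrl.cut_out('wrist','core_tube')[0]['pixels']
print('wrist',fit_tube(c,m,[.452,-.41,-.44]))
im=cv2.imread('pics/raw_w2.png'); g=cv2.cvtColor(im,cv2.COLOR_BGR2GRAY)
t=(g[160:250,480:575]<55).astype(np.uint8); cs,_=cv2.findContours(t,cv2.RETR_EXTERNAL,cv2.CHAIN_APPROX_NONE); k=max(cs,key=cv2.contourArea)
q=k[:,0]+[480,160]; w=onz(c,q,.012); print('pad circle',cv2.minEnclosingCircle((w[:,:2]*1000).astype(np.float32)),(w.min(0)+w.max(0))/2)
rep()
E
```

```text
t 3.55 pos [ 0.4545 -0.4063  0.2356] x [-0.905  0.425  0.001] z [-0.001  0.    -1.   ] F [1.53 0.52 0.57] T [ 0.03  -0.11   0.021] grip 0.997 q [ 0.03  0.29  0.8   1.58 -0.21  1.36  1.99]
wrist (array([ 0.45129842, -0.40887943, -0.43795454]), np.float64(0.1295914765251436))
pad circle ((593.9630126953125, -202.3702850341797), 30.79550552368164) [ 0.59386954 -0.20237721  0.012     ]
t 3.65 pos [ 0.457  -0.4038  0.236 ] x [-0.908  0.42  -0.   ] z [ 0.001  0.001 -1.   ] F [-0.09 -0.06 -0.33] T [-0.052 -0.066  0.028] grip 0.998 q [ 0.03  0.29  0.8   1.58 -0.21  1.36  1.99]
```

Call:
{"name": "step_arm", "arguments": {
  "plan": [
    [[0, 0, 0], [0.002, -0.004, 0.05], 0],
    [[0, 0, 0], [0.003, -0.005, 0.105], 0],
    [[0, 0, 0], [0.003, -0.005, 0.16], 0],
    [[0, 0, 0], [0.003, -0.005, 0.2], 0],
    [[0, 0, 0], [0.003, -0.005, 0.212], 0],
    [[0, 0, 0], [0.003, -0.005, 0.212], 0],
    [[0, 0, 0], [0.003, -0.005, 0.212], 255],
    [[0, 0, 0], [0.003, -0.005, 0.212], 255],
    [[0, 0, 0], [0.003, -0.005, 0.212], 255],
    [[0, 0, 0], [0.003, -0.005, 0.212], 255]
  ],
  "squeeze": 45
}}

```text
time: 4.9
position: [0.4512, -0.4084, 0.0243]
tool_rot: [0.678, 3.067, -0.0]
ft_force: [0.5, -0.1, -0.7]
grip_width: 0.631
```

```bash
cat >> h.py <<'E'
def avg(n=6):
    a=[]
    for i in range(n):
        s=ctrl.get_state(); a.append(np.r_[s['position'],s['ft_force'],s['torque'],s['grip_width']])
        if i<n-1: ctrl.get_image('side')
    a=np.mean(a,0); print('avg pos',a[:3].round(4),'F',a[3:6].round(2),'T',a[6:9].round(3),'grip',a[9].round(3),'t',s['time']); return a
E
python3 - <<'E'
from h import *
rep(); avg(5)
E
```

```text
t 4.9 pos [ 0.4512 -0.4084  0.0243] x [-0.907  0.421 -0.001] z [ 0.001 -0.    -1.   ] F [ 0.47 -0.05 -0.69] T [-0.025 -0.033 -0.007] grip 0.631 q [ 0.12  0.51  0.71  1.79 -0.39  0.99  2.12]
avg pos [ 0.4511 -0.4083  0.024 ] F [0.02 0.21 0.66] T [ 0.026  0.007 -0.007] grip 0.55 t 5.1
```

Call:
{"name": "step_arm", "arguments": {
  "plan": [
    [[0, 0, 0], [0, 0, 0], 255],
    [[0, 0, 0], [0, 0, 0], 255],
    [[0, 0, 0], [0, 0, -0.01], 255],
    [[0, 0, 0], [0, 0, -0.03], 255],
    [[0, 0, 0], [0, 0, -0.05], 255],
    [[0, 0, 0], [0, 0, -0.07], 255],
    [[0, 0, 0], [0, 0, -0.08], 255],
    [[0, 0, 0], [0, 0, -0.08], 255],
    [[0, 0, 0], [0, 0, -0.08], 255],
    [[0, 0, 0], [0, 0, -0.08], 255]
  ],
  "squeeze": 45
}}

```text
time: 6.35
position: [0.4506, -0.4078, 0.1029]
tool_rot: [-0.677, -3.066, -0.001]
ft_force: [-0.5, -0.6, -4.4]
grip_width: 0.493
```

```bash
python3 - <<'E'
from h import *
s=rep(); a=avg(8); M=s['M']; print('torque in tool axes',M.T@a[6:9],'F tool',M.T@a[3:6])
snap('side','s2',(270,150,150,130),5)
E
```

```text
t 6.35 pos [ 0.4506 -0.4078  0.1029] x [-0.907  0.421  0.002] z [-0.001  0.001 -1.   ] F [-0.48 -0.6  -4.36] T [-0.035  0.08   0.019] grip 0.493 q [ 0.08  0.41  0.76  1.74 -0.31  1.12  2.07]
avg pos [ 0.4508 -0.4081  0.1034] F [-0.09 -0.24 -4.17] T [ 0.004  0.045 -0.02 ] grip 0.495 t 6.7
torque in tool axes [0.01508447 0.04311079 0.01999738] F tool [-0.02886278 -0.25841345  4.16773294]
```

View pics/s2.png

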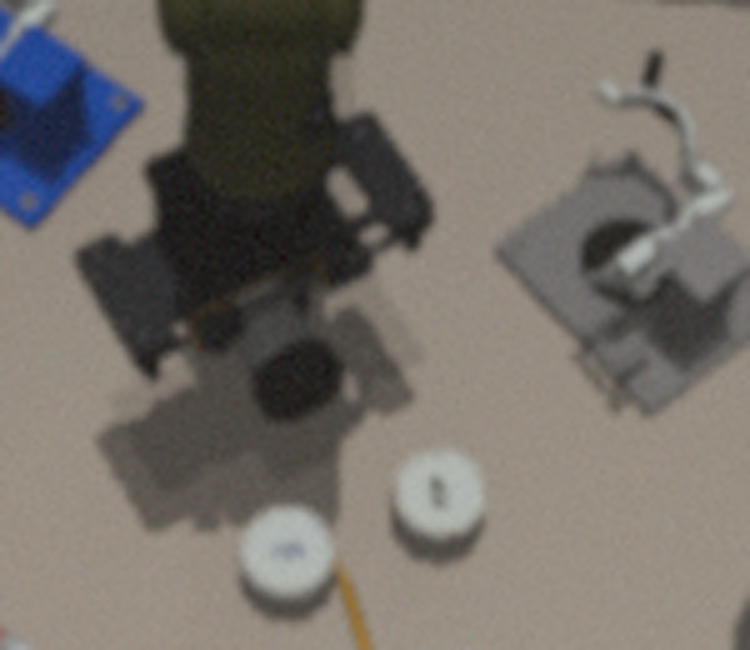

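```bash
python3 - <<'E'
from h import *
s=st();M=s['M'];v=[]
for i in range(24):
    x=ctrl.get_state(); v.append(M.T@x['torque']); ctrl.get_image('side')
v=np.array(v); print(v.mean(0),v.std(0)/np.sqrt(len(v)),v[:,1].round(2)); print(M[:,1])
E
```

```text
[0.02234105 0.06048619 0.00205677] [0.00522933 0.00586088 0.00790534] [0.05 0.04 0.14 0.05 0.03 0.03 0.09 0.08 0.06 0.04 0.05 0.09 0.02 0.08
 0.09 0.07 0.09 0.08 0.04 0.07 0.05 0.02 0.03 0.04]
[4.21272194e-01 9.06934250e-01 6.93599025e-05]
```

Averaged over 24 readings, the wrist torque is +0.060 ± 0.006 N m about tool y with a 4.2 N load. That puts the heavy end at the far side (+x,-y), so the near end is light. I'll turn the tube round in the air and set it down with the light end pointing away from the robot, then regrasp it by that cap.

Call:
{"name": "step_arm", "arguments": {
  "plan": [
    [[0, 0, 0.157], [0.01, 0.005, 0], 255],
    [[0, 0, 0.314], [0.02, 0.01, 0], 255],
    [[0, 0, 0.471], [0.03, 0.016, 0], 255],
    [[0, 0, 0.628], [0.04, 0.022, 0], 255],
    [[0, 0, 0.785], [0.05, 0.028, 0], 255],
    [[0, 0, 0.942], [0.058, 0.034, 0], 255],
    [[0, 0, 1.1], [0.065, 0.04, 0], 255],
    [[0, 0, 1.257], [0.071, 0.045, 0], 255],
    [[0, 0, 1.414], [0.076, 0.048, 0], 255],
    [[0, 0, 1.571], [0.079, 0.049, 0], 255]
  ]
}}

```text
time: 9.2
position: [0.4001, -0.3301, 0.104]
tool_rot: [-2.653, -1.683, -0.002]
ft_force: [0.1, -0.2, -4.4]
grip_width: 0.501
```

Call:
{"name": "step_arm", "arguments": {
  "plan": [
    [[0, 0, 0.17], [0, 0, 0], 255],
    [[0, 0, 0.345], [0, 0, 0], 255],
    [[0, 0, 0.52], [0, 0, 0], 255],
    [[0, 0, 0.695], [0, 0, 0], 255],
    [[0, 0, 0.87], [0, 0, 0], 255],
    [[0, 0, 1.045], [0, 0, 0.01], 255],
    [[0, 0, 1.22], [0, 0, 0.025], 255],
    [[0, 0, 1.395], [0, 0, 0.04], 255],
    [[0, 0, 1.57], [0, 0, 0.05], 255],
    [[0, 0, 1.745], [0, 0, 0.06], 255]
  ]
}}

```text
time: 10.45
position: [0.4005, -0.3305, 0.0437]
tool_rot: [-2.994, 0.95, -0.001]
ft_force: [0.3, 0.4, -3.3]
grip_width: 0.495
```

```bash
python3 - <<'E'
from h import *
rep(); avg(5); snap('side','s3',(220,130,200,130),4)
E
```

```text
t 10.45 pos [ 0.4005 -0.3305  0.0437] x [ 0.817 -0.577  0.001] z [ 0.001 -0.    -1.   ] F [ 0.31  0.44 -3.28] T [ 0.02   0.114 -0.019] grip 0.495 q [-0.38  0.49  1.22  2.01 -0.55  1.02 -1.08]
avg pos [ 0.4001 -0.3303  0.0434] F [ 0.18  0.12 -4.24] T [-0.012  0.128  0.005] grip 0.495 t 10.65
```

View pics/s3.png

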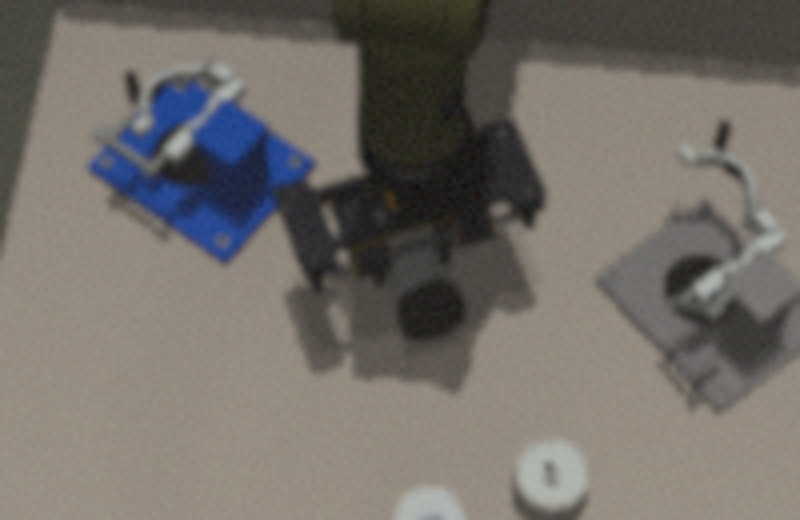

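Call:
{"name": "step_arm", "arguments": {
  "plan": [
    [[0, 0, 0], [0, 0, 0.008], 255],
    [[0, 0, 0], [0, 0, 0.014], 255],
    [[0, 0, 0], [0, 0, 0.018], 255],
    [[0, 0, 0], [0, 0, 0.0195], 255],
    [[0, 0, 0], [0, 0, 0.0195], 0],
    [[0, 0, 0], [0, 0, 0.0195], 0],
    [[0, 0, 0], [0, 0, 0.0195], 0],
    [[0, 0, 0], [0, 0, 0.0195], 0],
    [[0, 0, 0], [0, 0, 0.0195], 0],
    [[0, 0, 0], [0, 0, 0.0195], 0]
  ]
}}

```text
time: 11.95
position: [0.4001, -0.3305, 0.0244]
tool_rot: [-2.997, 0.942, -0.0]
ft_force: [0.1, 0.2, -0.2]
grip_width: 0.99
```

```bash
python3 - <<'E'
from h import *
s=rep();M=s['M'];v=[]
for i in range(14):
    x=ctrl.get_state(); v.append(M.T@x['torque']); ctrl.get_image('side')
v=np.array(v); print(v.mean(0),v.std(0)/np.sqrt(len(v)));rep()
E
```

```text
t 11.95 pos [ 0.4001 -0.3305  0.0244] x [ 0.82  -0.572  0.   ] z [ 0.  0. -1.] F [ 0.09  0.23 -0.17] T [-0.016  0.202  0.052] grip 0.99 q [-0.34  0.52  1.18  2.02 -0.58  0.99 -1.05]
[-0.10712684 -0.12507034 -0.00813572] [0.00827772 0.00767455 0.00984039]
t 12.65 pos [ 0.4    -0.3305  0.0243] x [ 0.82  -0.572 -0.   ] z [ 0.  0. -1.] F [-0.1   0.28  0.01] T [ 0.013  0.183 -0.001] grip 1.004 q [-0.34  0.52  1.18  2.02 -0.58  0.99 -1.05]
```

```bash
python3 - <<'E'
from h import *
s=st(); phi=-34.9; u=np.array([np.cos(np.radians(phi)),np.sin(np.radians(phi)),0])
C=np.array([.400,-.3305,.025])+.053*u; M=down(phi,-45); a=M[:,2]
print('C',C,'a',a)
for d,l in((.07,-45),(.0,-45)):
    M=down(phi,l); print(d,wp(C-a*(d-.002),M,s))
E
```

```text
C [ 0.44346805 -0.36082373  0.025     ] a [-0.57993495  0.40456823 -0.70710678]
0.07 ([-0.0, -0.785, -0.0], [0.1011, -0.0, -0.0487])
0.0 ([-0.0, -0.785, -0.0], [0.0516, 0.0, 0.0008])
```

Call:
{"name": "step_arm", "arguments": {
  "plan": [
    [[0, 0, 0], [0, 0, -0.05], 0],
    [[0, 0, 0], [0.02, 0, -0.09], 0],
    [[0, -0.15, 0], [0.045, 0, -0.1], 0],
    [[0, -0.3, 0], [0.07, 0, -0.1], 0],
    [[0, -0.45, 0], [0.09, 0, -0.09], 0],
    [[0, -0.6, 0], [0.1, 0, -0.075], 0],
    [[0, -0.75, 0], [0.101, 0, -0.06], 0],
    [[0, -0.785, 0], [0.101, 0, -0.049], 0],
    [[0, -0.785, 0], [0.101, 0, -0.049], 0],
    [[0, -0.785, 0], [0.101, 0, -0.049], 0]
  ]
}}

```text
time: 13.9
position: [0.483, -0.3885, 0.0745]
tool_rot: [-2.585, 0.813, 1.067]
ft_force: [-0.2, 0.4, -0.2]
grip_width: 1.001
```

```bash
python3 - <<'E'
from tube import *
s=rep(); print(s['ft_force'])
c=cam('wrist'); snap('wrist','w4')
ds=ctrl.cut_out('wrist','core_tube'); print([ (d['score'],d['rect']) for d in ds])
print(fit_tube(c,ds[0]['pixels'],[.40,-.33,-.61])) if ds else 0
for n in('top','side'):
    ctrl.get_image(n); ds=ctrl.cut_out(n,'core_tube'); print(n,[ (d['score'],d['rect']) for d in ds]); 
    if ds: print(fit_tube(cam(n),ds[0]['pixels'],[.40,-.33,-.61]))
avg(4)
E
```

```text
t 13.9 pos [ 0.483  -0.3885  0.0745] x [ 0.581 -0.406 -0.705] z [-0.579  0.404 -0.709] F [-0.17  0.44 -0.15] T [-0.456 -0.526  0.004] grip 1.001 q [ 0.27  1.11  0.8   0.97 -0.47  2.04 -1.22]
[-0.17423214  0.44442718 -0.15427418]
[(0.59, [283.7, 181.4, 75.1, 85.5])]
(array([ 0.39586518, -0.33021797, -0.59326261]), np.float64(0.2452607371496053))
top [(0.73, [272.6, 179.7, 40.5, 46.7])]
(array([ 0.39736279, -0.33025001, -0.61388115]), np.float64(0.11693744164332401))
side [(0.58, [311.0, 173.9, 25.4, 43.3])]
(array([ 0.39862577, -0.32905838, -0.61098508]), np.float64(0.2845034788108792))
avg pos [ 0.4831 -0.3882  0.0741] F [-0.19 -0.31 -0.09] T [-0.474 -0.517 -0.028] grip 0.999 t 14.35
```

View pics/w4.png

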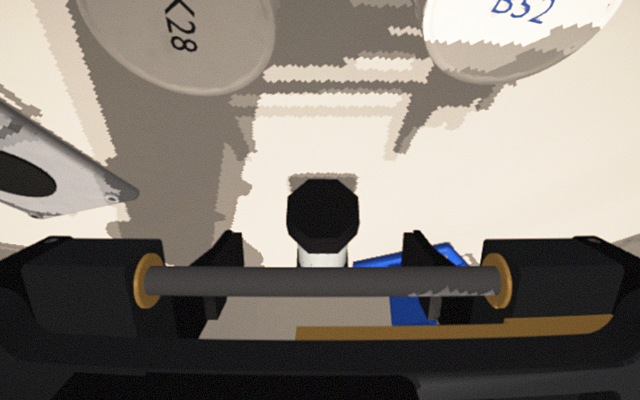

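```bash
python3 - <<'E'
from h import *
s=st(); c=cam('wrist'); o=-c['R'].T@c['tvec']; print('cam pos',o,'in tool',s['M'].T@(o-s['position']))
E
```

```text
cam pos [ 0.61215109 -0.47875915  0.12514795] in tool [ 0.07535729  0.0004009  -0.14777977]
```

Call:
{"name": "step_arm", "arguments": {
  "plan": [
    [[0, 0, 0], [-0.001, 0, 0.025], 0],
    [[0, 0, 0], [-0.002, 0, 0.05], 0],
    [[0, 0, 0], [-0.002, 0, 0.066], 0],
    [[0, 0, 0], [-0.002, 0, 0.072], 0],
    [[0, 0, 0], [-0.002, 0, 0.072], 255],
    [[0, 0, 0], [-0.002, 0, 0.072], 255],
    [[0, 0, 0], [-0.002, 0, 0.072], 255],
    [[0, 0, 0], [-0.002, 0, 0.072], 255],
    [[0, 0, 0], [-0.002, 0, 0.072], 255],
    [[0, 0, 0], [-0.002, 0, 0.072], 255]
  ],
  "squeeze": 58
}}

```text
time: 15.6
position: [0.4401, -0.3586, 0.0239]
tool_rot: [-2.584, 0.812, 1.069]
ft_force: [1.0, -0.7, 0.5]
grip_width: 0.568
```

```bash
python3 - <<'E'
from h import *
rep(); avg(3)
E
```

```text
t 15.6 pos [ 0.4401 -0.3586  0.0239] x [ 0.58  -0.405 -0.706] z [-0.579  0.404 -0.708] F [ 1.01 -0.65  0.45] T [-0.56  -0.53   0.063] grip 0.568 q [ 0.2   1.07  0.8   1.2  -0.46  1.89 -1.18]
avg pos [ 0.4401 -0.3586  0.0239] F [ 0.64 -0.72  0.47] T [-0.594 -0.524  0.083] grip 0.569 t 15.7
```

Call:
{"name": "step_arm", "arguments": {
  "plan": [
    [[0, 0, 0], [-0.004, 0, -0.004], 255],
    [[0, 0, 0], [-0.01, 0, -0.01], 255],
    [[0, 0, 0], [-0.018, 0, -0.018], 255],
    [[0, 0, 0], [-0.025, 0, -0.025], 255],
    [[0, 0, 0], [-0.03, 0, -0.03], 255],
    [[0, 0, 0], [-0.035, 0, -0.035], 255],
    [[0, 0, 0], [-0.035, 0, -0.035], 255],
    [[0, 0, 0], [-0.035, 0, -0.035], 255],
    [[0, 0, 0], [-0.035, 0, -0.035], 255],
    [[0, 0, 0], [-0.035, 0, -0.035], 255]
  ]
}}

```text
time: 16.95
position: [0.4399, -0.3583, 0.0731]
tool_rot: [-2.583, 0.812, 1.07]
ft_force: [-0.4, 1.0, -4.8]
grip_width: 0.57
```

```bash
python3 - <<'E'
from h import *
s=rep(); a=avg(8); print('delta T tool',s['M'].T@(a[6:9]-np.array([-.474,-.517,-.028])))
snap('side','s4',(250,140,150,130),5)
E
```

```text
t 16.95 pos [ 0.4399 -0.3583  0.0731] x [ 0.58  -0.404 -0.707] z [-0.58   0.405 -0.707] F [-0.41  1.   -4.84] T [-1.001 -1.297  0.044] grip 0.57 q [ 0.19  1.02  0.82  1.18 -0.43  1.95 -1.18]
avg pos [ 0.4399 -0.3583  0.0732] F [ 0.06 -0.07 -3.97] T [-1.017 -1.288  0.006] grip 0.569 t 17.3
delta T tool [-0.02702321  0.94306161 -0.02164478]
```

View pics/s4.png

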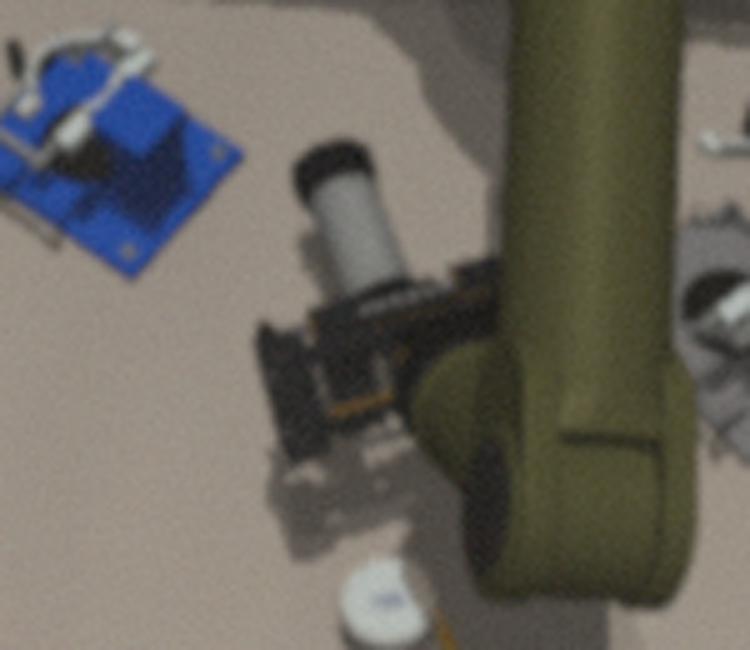

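Call:
{"name": "step_arm", "arguments": {
  "plan": [
    [[0, 0, 0], [-0.02, 0, -0.02], 255],
    [[0, 0, 0], [-0.045, 0, -0.045], 255],
    [[0, 0.1, 0], [-0.065, 0, -0.065], 255],
    [[0, 0.25, 0], [-0.08, 0, -0.08], 255],
    [[0, 0.4, 0], [-0.09, 0, -0.09], 255],
    [[0, 0.55, 0], [-0.092, 0, -0.092], 255],
    [[0, 0.7, 0], [-0.092, 0, -0.092], 255],
    [[0, 0.785, 0], [-0.092, 0, -0.092], 255],
    [[0, 0.785, 0], [-0.092, 0, -0.092], 255],
    [[0, 0.785, 0], [-0.092, 0, -0.092], 255]
  ]
}}

```text
time: 18.6
position: [0.4398, -0.3581, 0.2044]
tool_rot: [-2.996, 0.941, 0.001]
ft_force: [0.3, -0.5, -3.6]
grip_width: 0.563
```

```bash
python3 - <<'E'
from h import *
s=rep(); a=avg(9); print('delta T tool',s['M'].T@a[6:9]-np.array([-.107,-.125,-.008]))
snap('side','s5',(250,110,150,130),5)
E
```

```text
t 18.6 pos [ 0.4398 -0.3581  0.2044] x [ 0.82  -0.572 -0.001] z [-0.     0.001 -1.   ] F [ 0.28 -0.46 -3.59] T [-0.152 -0.054  0.003] grip 0.563 q [-0.27  0.26  1.07  1.73 -0.24  1.29 -1.33]
avg pos [ 0.4399 -0.3586  0.2035] F [ 0.05 -0.31 -4.05] T [-0.137 -0.003 -0.004] grip 0.569 t 19.0
delta T tool [-0.00378969  0.20560321  0.01214812]
```

View pics/s5.png

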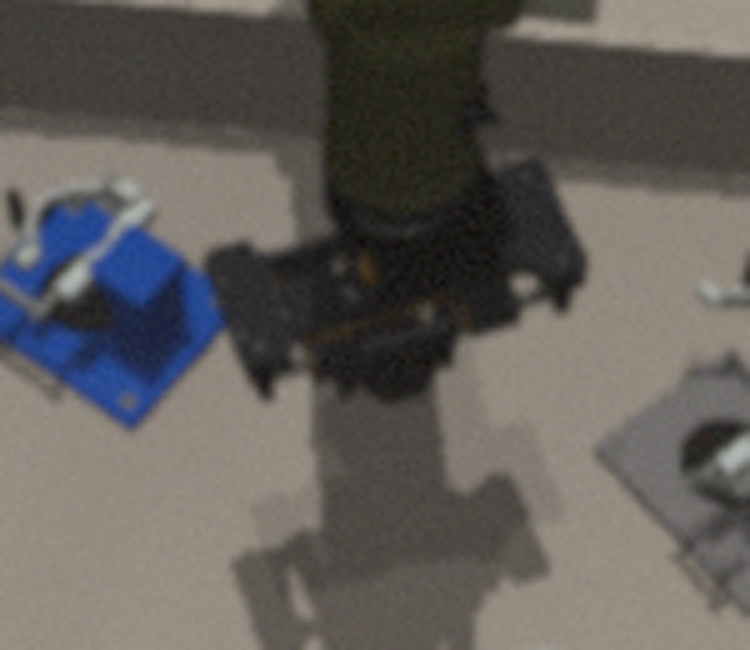

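The torque change is 0.206 N m at 4.05 N, a lever of 50 mm. The tube hangs at 45°, so the centre of mass is 71 mm from the grip. A wrong guess would have given about 25 mm, so the heavy end is confirmed as the lower one. Next, a fresh wrist look at the vice.

```bash
python3 - <<'E'
from h import *
rep(); c=cam('wrist'); np.save('cw5.npy',np.r_[c['rvec'],c['tvec']]); snap('wrist','w5')
print(proj(c,[(.593,-.203,.012),(.593,-.203,.1)]))
E
```

```text
t 19.05 pos [ 0.4398 -0.3586  0.2032] x [ 0.82  -0.572 -0.001] z [-0.001 -0.    -1.   ] F [-1.18  0.17 -4.77] T [-0.13   0.004 -0.055] grip 0.569 q [-0.27  0.27  1.07  1.74 -0.24  1.28 -1.33]
[[119.85222464 144.72702558]
 [ 57.14137776 158.07379837]]
```

View pics/w5.png

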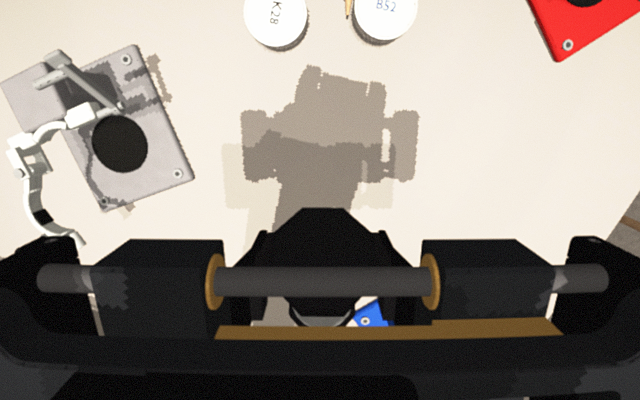

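```bash
cat > fit2.py <<'E'
from h import *
from scipy.optimize import least_squares
import sys
c=cam('wrist'); v=np.load('cw5.npy'); c['R']=R.from_rotvec(v[:3]).as_matrix(); c['tvec']=v[3:]
def W(p,P):
    P=np.atleast_2d(np.array(P,float)); cc,s=np.cos(p[2]),np.sin(p[2]); return np.c_[P[:,0]*cc-P[:,1]*s+p[0],P[:,0]*s+P[:,1]*cc+p[1],P[:,2]]
obs={(0,0,.012):(119.8,144.6),(-.063,-.06,.010):(193,180),(.087,-.06,.010):(134,44),(-.063,.06,.010):(104,213)}
Pl=np.array(list(obs)); uv=np.array(list(obs.values()))
w=np.array([2,1,1,1])[:,None]
b=least_squares(lambda p:((proj(c,W(p,Pl))-uv)*w).ravel(),[.593,-.203,-.27]); p=b.x
print(p,np.degrees(p[2]),b.fun.reshape(-1,2).round(1).tolist()); np.save('vice.npy',p)
im=cv2.imread('pics/raw_w5.png'); l,t,w_,h=0,30,210,220;k=3.6
im=cv2.resize(im[t:t+h,l:l+w_],None,fx=k,fy=k,interpolation=cv2.INTER_CUBIC)
if len(sys.argv)>1:
    def d(P,col,cl=True):
        q=((proj(c,P)-[l,t]+.5)*k-.5).round().astype(np.int32); cv2.polylines(im,[q],cl,col,1)
    d(W(p,[(-.063,-.06,.01),(.087,-.06,.01),(.087,.06,.01),(-.063,.06,.01)]),(0,255,0))
    a=np.linspace(0,2*np.pi,40); d(W(p,np.c_[.031*np.cos(a),.031*np.sin(a),0*a+.012]),(0,0,255))
    a=np.linspace(-np.pi/2,np.pi/2,20); d(W(p,np.c_[.03*np.cos(a),.03*np.sin(a),0*a+.094]),(255,0,0),False)
    for g,col in((1.3,(0,255,255)),(1.5,(255,255,0)),(1.7,(255,0,255))):
        q=np.array([-.031,-.056]); cc,ss=np.cos(-g),np.sin(-g); q=np.array([cc*q[0]-ss*q[1],ss*q[0]+cc*q[1]])+[0,.037]
        d(W(p,[(q[0],q[1],.094),(q[0],q[1],.122)]),col,False)
    for g,col in((2.2,(0,255,255)),(2.4,(255,255,0)),(2.6,(255,0,255))):
        d(W(p,[(.02,-.06,.086),(.02-.054*np.cos(g),-.06,.086+.054*np.sin(g))]),col,False)
cv2.imwrite('pics/w5c.png',im)
E
python3 fit2.py 1
```

```text
[ 0.59300016 -0.20293617 -0.27654142] -15.844656269958499 [[0.0, 0.3], [1.9, 0.6], [-0.3, -2.0], [-1.9, 1.3]]
```

View pics/w5c.png

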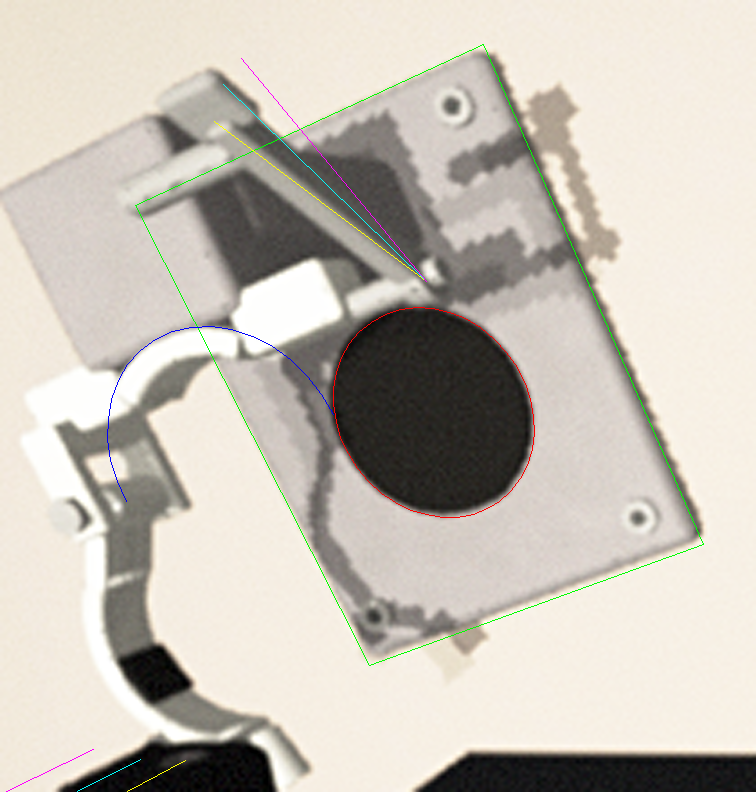

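```bash
cat > pr.py <<'E'
exec(open('fit2.py').read().split("im=cv2")[0])
for P in [(0,.037,.104),(0,.037,.086),(.02,-.06,.086),(.043,0,.1),(.026,0,.094),(0,-.03,.094),(0,.03,.094),(.021,-.021,.094)]:
    q=proj(c,W(p,[P]))[0]; print(P,q.round(1),'crop',((q-[0,30]+.5)*3.6-.5).round())
E
python3 pr.py
```

```text
[ 0.59300016 -0.20293617 -0.27654142] -15.844656269958499 [[0.0, 0.3], [1.9, 0.6], [-0.3, -2.0], [-1.9, 1.3]]
(0, 0.037, 0.104) [ 18.4 174. ] crop [ 67. 520.]
(0, 0.037, 0.086) [ 35.7 169.7] crop [130. 504.]
(0.02, -0.06, 0.086) [117.9 107.6] crop [426. 281.]
(0.043, 0, 0.1) [ 31.4 107.5] crop [114. 280.]
(0.026, 0, 0.094) [ 47.4 127.2] crop [172. 351.]
(0, -0.03, 0.094) [ 92.1 144.6] crop [333. 414.]
(0, 0.03, 0.094) [ 34.5 168.9] crop [126. 501.]
(0.021, -0.021, 0.094) [ 70.9 123.9] crop [257. 339.]
```

```bash
python3 - <<'E'
from h import *
s=st()
P0=np.array([.4399,-.3585,.2035]);s['position']=P0
for f in (.33,.66,1):
    print(wp(P0+f*(np.array([.5824,-.1999,.25])-P0),down(-34.9+f*19.1,45*f),s))
E
```

```text
([0.015, 0.26, -0.11], [0.0086, -0.0698, -0.0154])
([0.058, 0.517, -0.215], [0.0172, -0.1397, -0.0308])
([0.131, 0.779, -0.316], [0.026, -0.2116, -0.0466])
```

Call:
{"name": "step_arm", "arguments": {
  "plan": [
    [[0.002, 0.08, -0.033], [0.003, -0.01, -0.025], 255],
    [[0.006, 0.17, -0.07], [0.006, -0.035, -0.045], 255],
    [[0.015, 0.26, -0.11], [0.009, -0.07, -0.05], 255],
    [[0.025, 0.345, -0.145], [0.012, -0.105, -0.05], 255],
    [[0.04, 0.43, -0.18], [0.015, -0.14, -0.05], 255],
    [[0.058, 0.517, -0.215], [0.018, -0.17, -0.05], 255],
    [[0.08, 0.6, -0.25], [0.022, -0.195, -0.048], 255],
    [[0.105, 0.69, -0.285], [0.025, -0.207, -0.047], 255],
    [[0.131, 0.779, -0.316], [0.026, -0.212, -0.047], 255],
    [[0.131, 0.779, -0.316], [0.026, -0.212, -0.047], 255]
  ]
}}

```text
time: 20.35
position: [0.5793, -0.2006, 0.2468]
tool_rot: [2.784, -0.391, 1.143]
ft_force: [-1.3, -0.2, -4.3]
grip_width: 0.568
```

```bash
python3 - <<'E'
from h import *
ctrl.get_image('side');rep(); 
c=cam('wrist');snap('wrist','w6'); snap('side','s6',(340,100,130,130),5); snap('top','t6',(180,60,130,110),5); avg(4)
E
```

```text
t 20.4 pos [ 0.5806 -0.2007  0.2485] x [ 0.683 -0.196  0.704] z [ 0.677 -0.194 -0.71 ] F [ 0.05 -0.34 -3.62] T [ 0.314  1.482 -0.056] grip 0.566 q [-0.28 -0.3   0.5   2.23  0.39  0.41 -1.88]
avg pos [ 0.5832 -0.1994  0.2513] F [ 0.01  0.35 -3.86] T [3.710e-01 1.545e+00 1.000e-03] grip 0.569 t 20.7
```

View pics/s6.png

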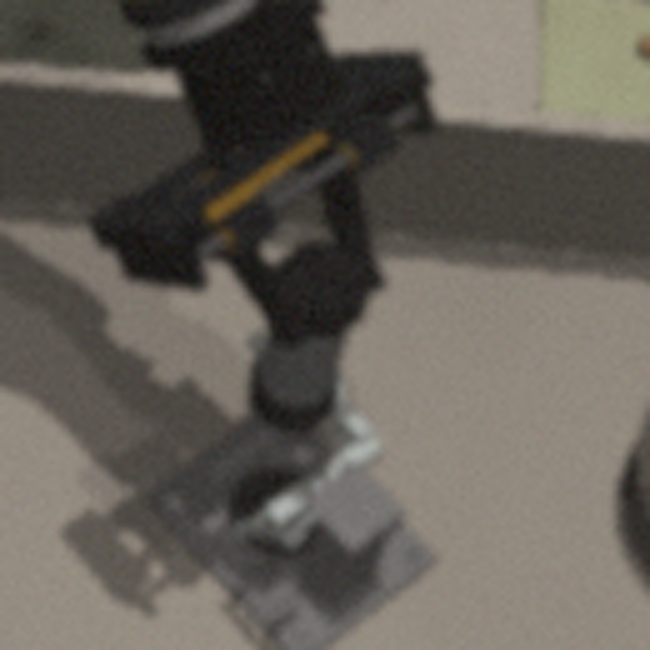

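View pics/t6.png

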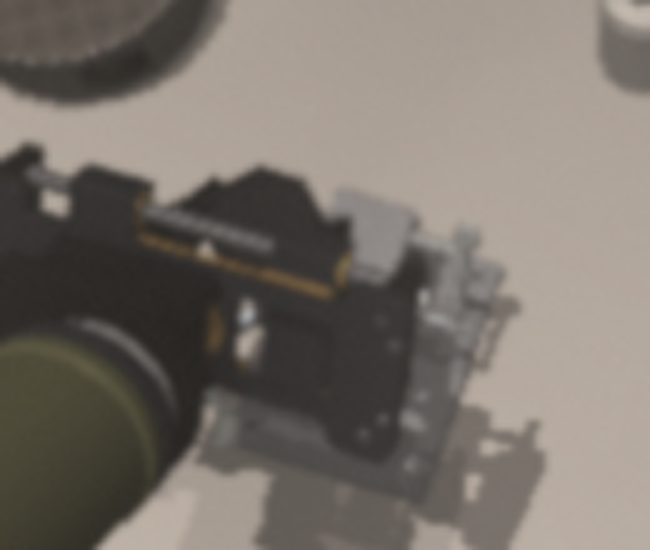

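View pics/w6.png

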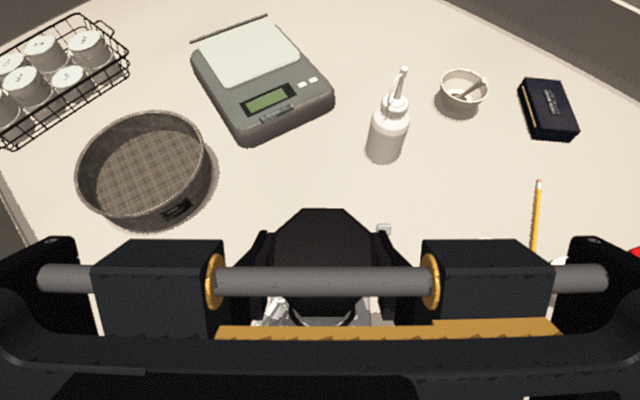

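```bash
cat > ovt.py <<'E'
from h import *
def ov(raw,camn,crop,k,ctr,up,out):
    c=cam(camn); im=cv2.imread(raw); l,t,w,h=crop
    im=cv2.resize(im[t:t+h,l:l+w],None,fx=k,fy=k,interpolation=cv2.INTER_CUBIC)
    up=np.array(up)/np.linalg.norm(up); e1=np.cross(up,[0,1,0]);e1/=np.linalg.norm(e1);e2=np.cross(up,e1)
    a=np.linspace(0,2*np.pi,40)[:,None]
    for s,r in((-.065,.0258),(-.041,.0258),(-.041,.022),(.041,.022),(.041,.0258),(.065,.0258)):
        P=np.array(ctr)+s*up+r*(np.cos(a)*e1+np.sin(a)*e2)
        q=((proj(c,P)-[l,t]+.5)*k-.5).round().astype(np.int32); cv2.polylines(im,[q],True,(0,255,0),1)
    cv2.imwrite(out,im)
E
python3 - <<'E'
from ovt import *
x=np.array([.962,-.273,0])
ov('pics/raw_s6.png','side',(340,100,130,130),5,np.array([.583,-.1997,.2505-.051])-.001*x,(0,0,1),'pics/s6o.png')
E
```

View pics/s6o.png

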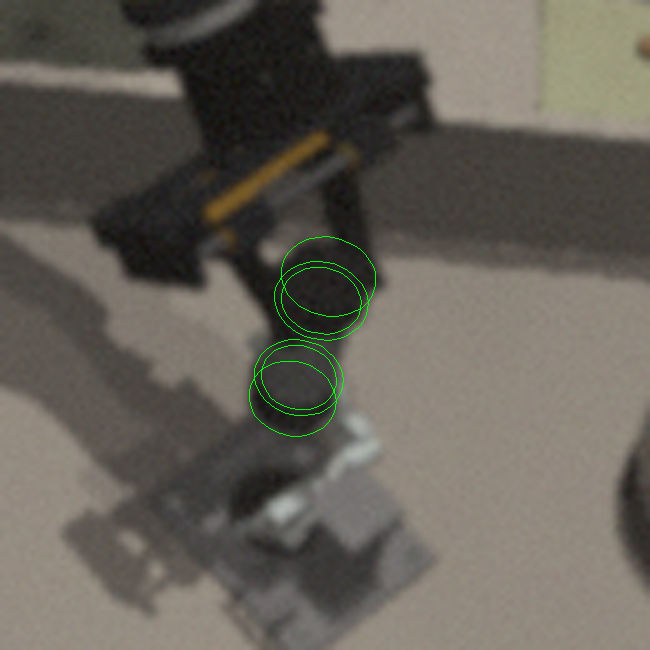

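Call:
{"name": "step_arm", "arguments": {
  "plan": [
    [[0, 0, 0], [-0.008, 0, 0.008], 255],
    [[0, 0, 0], [-0.018, 0, 0.018], 255],
    [[0, 0, 0], [-0.03, 0, 0.03], 255],
    [[0, 0, 0], [-0.042, 0, 0.042], 255],
    [[0, 0, 0], [-0.054, 0, 0.054], 255],
    [[0, 0, 0], [-0.064, 0, 0.064], 255],
    [[0, 0, 0], [-0.072, 0, 0.072], 255],
    [[0, 0, 0], [-0.077, 0, 0.077], 255],
    [[0, 0, 0], [-0.08, 0, 0.08], 255],
    [[0, 0, 0], [-0.08, 0, 0.08], 255]
  ]
}}

```text
time: 21.95
position: [0.5827, -0.1993, 0.1372]
tool_rot: [2.782, -0.386, 1.154]
ft_force: [-0.0, -0.2, -3.8]
grip_width: 0.562
```

```bash
python3 - <<'E'
from h import *
rep(); snap('side','s7',(340,100,130,130),5); a=avg(4)
E
python3 - <<'E'
from ovt import *
s=st();x=np.array([.962,-.273,0])
ov('pics/raw_s7.png','side',(340,100,130,130),5,s['position']-[0,0,.051]-.001*x,(0,0,1),'pics/s7o.png')
E
```

```text
t 21.95 pos [ 0.5827 -0.1993  0.1372] x [ 0.68  -0.192  0.708] z [ 0.681 -0.193 -0.706] F [-0.02 -0.15 -3.75] T [ 0.404  1.582 -0.014] grip 0.562 q [-0.31 -0.1   0.59  2.35  0.39  0.1  -1.92]
avg pos [ 0.5831 -0.1993  0.1379] F [ 0.02 -0.34 -3.65] T [0.334 1.554 0.007] grip 0.567 t 22.15
```

View pics/s7o.png

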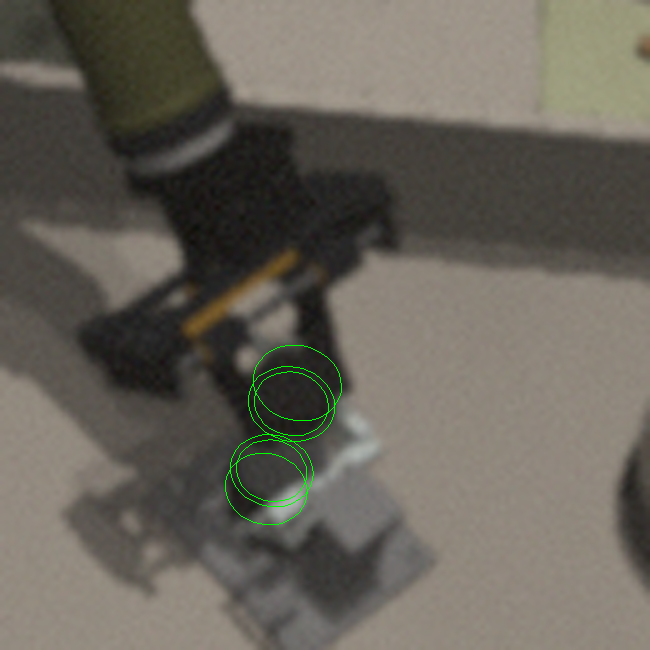

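Call:
{"name": "step_arm", "arguments": {
  "plan": [
    [[-0.04, 0, 0.04], [0, 0, 0], 255],
    [[-0.08, 0, 0.08], [0, 0, 0], 255],
    [[-0.12, 0, 0.12], [0, 0, 0], 255],
    [[-0.16, 0, 0.16], [0, 0, 0], 255],
    [[-0.2, 0, 0.2], [0, 0, 0], 255],
    [[-0.247, 0, 0.247], [0, 0, 0], 255],
    [[-0.247, 0, 0.247], [0, 0, 0], 255],
    [[-0.247, 0, 0.247], [-0.001, 0, 0.001], 255],
    [[-0.247, 0, 0.247], [-0.002, 0, 0.002], 255],
    [[-0.247, 0, 0.247], [-0.003, 0, 0.003], 255]
  ]
}}

```text
time: 23.4
position: [0.568, -0.2051, 0.1463]
tool_rot: [2.573, -0.84, 1.065]
ft_force: [-0.1, 0.8, -4.6]
grip_width: 0.569
```

```bash
python3 - <<'E'
from h import *
rep(); a=avg(5);p=np.load('vice.npy'); d=a[:2]-p[:2]; print('vice xy',d@[np.cos(p[2]),np.sin(p[2])],d@[-np.sin(p[2]),np.cos(p[2])])
E
```

```text
t 23.4 pos [ 0.568  -0.2051  0.1463] x [ 0.571 -0.419  0.706] z [ 0.572 -0.413 -0.708] F [-0.09  0.79 -4.58] T [0.916 1.382 0.02 ] grip 0.569 q [ 1.57 -0.19 -1.38  2.28  0.69  0.25 -2.69]
avg pos [ 0.57   -0.2002  0.146 ] F [ 0.29  0.44 -4.3 ] T [0.842 1.308 0.049] grip 0.568 t 23.6
vice xy -0.022886045993852657 -0.003693507279256782
```

The arm's IK swung into its j3 and j7 limits and did not reach the pose. I'll turn the other way, slightly higher, to get back to a comfortable arm posture before lowering.

Call:
{"name": "step_arm", "arguments": {
  "plan": [
    [[0, 0, 0], [0.01, 0, -0.01], 255],
    [[0.03, 0, -0.03], [0.021, 0, -0.021], 255],
    [[0.08, 0, -0.08], [0.028, 0, -0.028], 255],
    [[0.14, 0, -0.14], [0.028, 0, -0.028], 255],
    [[0.2, 0, -0.2], [0.028, 0, -0.028], 255],
    [[0.26, 0, -0.26], [0.028, 0, -0.028], 255],
    [[0.32, 0, -0.32], [0.028, 0, -0.028], 255],
    [[0.38, 0, -0.38], [0.028, 0, -0.028], 255],
    [[0.444, 0, -0.444], [0.028, 0, -0.028], 255],
    [[0.444, 0, -0.444], [0.028, 0, -0.028], 255]
  ]
}}

```text
time: 24.85
position: [0.5709, -0.1975, 0.1846]
tool_rot: [-2.892, -0.019, -1.198]
ft_force: [0.0, 0.9, -4.3]
grip_width: 0.572
```

```bash
cat >> h.py <<'E'
def vxy(P):
    p=np.load('vice.npy'); d=np.array(P)[:2]-p[:2]; print('vice xy',(d@[np.cos(p[2]),np.sin(p[2])]).round(4),(d@[-np.sin(p[2]),np.cos(p[2])]).round(4))
E
python3 - <<'E'
from h import *
ctrl.get_image('side'); rep(); a=avg(4);vxy(a)
snap('side','s8',(320,80,160,130),5)
E
```

```text
t 24.9 pos [ 0.571  -0.1985  0.185 ] x [0.706 0.008 0.708] z [ 0.708  0.014 -0.706] F [ 0.65 -0.53 -3.52] T [-0.229  1.627 -0.072] grip 0.567 q [ 0.06 -0.14  0.42  2.27 -0.82  0.41 -0.4 ]
avg pos [ 0.5708 -0.1981  0.1847] F [ 0.12  0.07 -4.24] T [-0.126  1.603 -0.02 ] grip 0.569 t 25.05
vice xy -0.0227 -0.0014
```

View pics/s8.png

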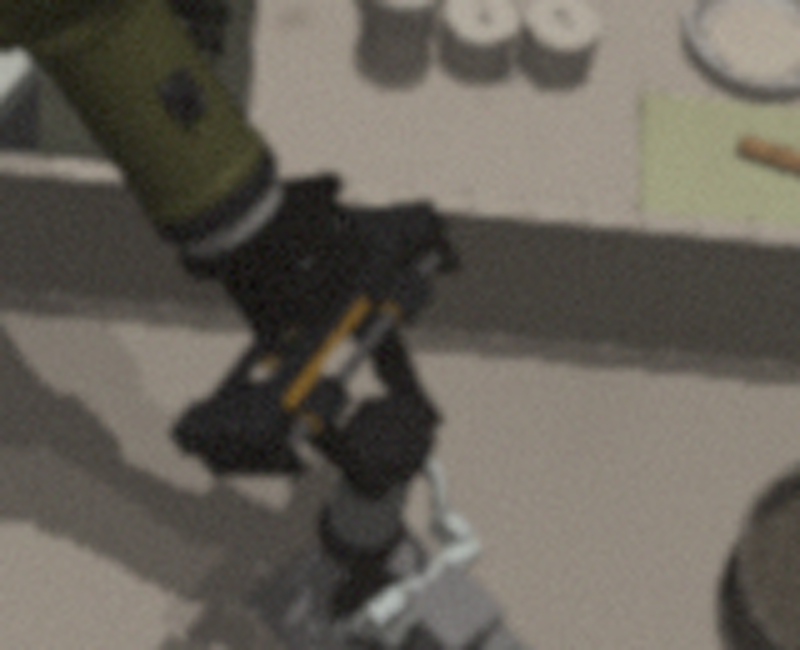

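Call:
{"name": "step_arm", "arguments": {
  "plan": [
    [[0, 0, 0], [0.005, 0, 0.005], 255],
    [[0, 0, 0], [0.009, 0.001, 0.009], 255],
    [[0, 0, 0], [0.009, 0.0015, 0.009], 255],
    [[0, 0, 0], [0.003, 0.0015, 0.015], 255],
    [[0, 0, 0], [-0.004, 0.0015, 0.022], 255],
    [[0, 0, 0], [-0.011, 0.0015, 0.029], 255],
    [[0, 0, 0], [-0.017, 0.0015, 0.035], 255],
    [[0, 0, 0], [-0.021, 0.0015, 0.039], 255],
    [[0, 0, 0], [-0.023, 0.0015, 0.041], 255],
    [[0, 0, 0], [-0.023, 0.0015, 0.041], 255]
  ]
}}

```text
time: 26.35
position: [0.5827, -0.2006, 0.1398]
tool_rot: [-2.894, -0.009, -1.199]
ft_force: [0.3, 0.8, -4.2]
grip_width: 0.568
```

```bash
python3 - <<'E'
from h import *
ctrl.get_image('side'); s=rep(); snap('side','s9',(340,100,130,130),5); a=avg(5);vxy(a)
from ovt import *
x=s['M'][:,2]*[1,1,0]; x/=np.linalg.norm(x)
ov('pics/raw_s9.png','side',(340,100,130,130),5,a[:3]-[0,0,.051]-.001*x,(0,0,1),'pics/s9o.png')
E
```

```text
t 26.4 pos [ 0.5829 -0.2006  0.1401] x [0.707 0.002 0.708] z [ 0.708  0.011 -0.707] F [ 1.51  0.27 -3.79] T [-1.120e-01  1.593e+00  1.000e-03] grip 0.567 q [ 0.01 -0.03  0.48  2.29 -1.13  0.37 -0.1 ]
avg pos [ 0.583  -0.2006  0.1403] F [-0.05 -0.33 -4.06] T [-0.107  1.591  0.006] grip 0.566 t 26.65
vice xy -0.0103 -0.0005
```

View pics/s9o.png

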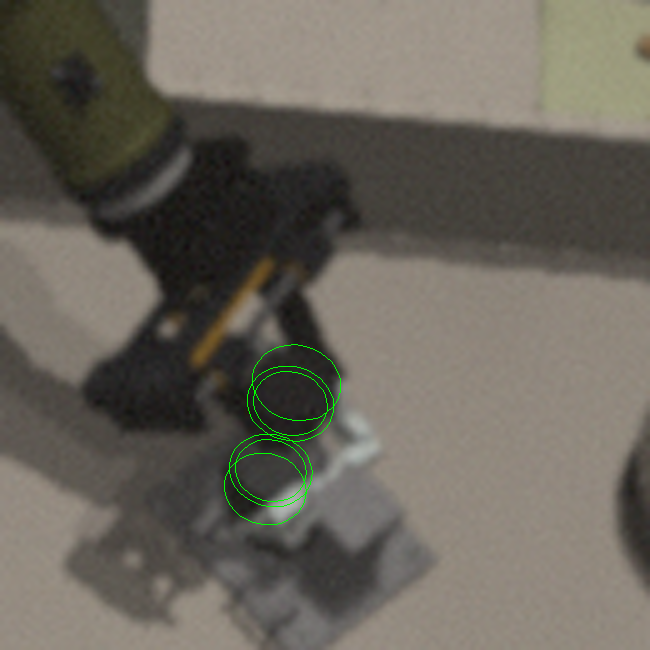

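Call:
{"name": "step_arm", "arguments": {
  "plan": [
    [[0, 0, 0], [-0.0012, 0, 0.0012], 255],
    [[0, 0, 0], [-0.0024, -0.001, 0.0024], 255],
    [[0, 0, 0], [-0.0035, -0.001, 0.0035], 255],
    [[0, 0, 0], [-0.0045, -0.001, 0.0045], 255],
    [[0, 0, 0], [-0.0053, -0.001, 0.0053], 255],
    [[0, 0, 0], [-0.006, -0.001, 0.006], 255],
    [[0, 0, 0], [-0.0066, -0.001, 0.0066], 255],
    [[0, 0, 0], [-0.0071, -0.001, 0.0071], 255],
    [[0, 0, 0], [-0.0071, -0.001, 0.0071], 255],
    [[0, 0, 0], [-0.0071, -0.001, 0.0071], 255]
  ]
}}

```text
time: 27.9
position: [0.5828, -0.1994, 0.1299]
tool_rot: [-2.893, -0.01, -1.199]
ft_force: [0.3, 1.0, -3.5]
grip_width: 0.571
```

```bash
python3 - <<'E'
from h import *
s=rep(); a=avg(5);vxy(a)
E
```

```text
t 27.9 pos [ 0.5828 -0.1994  0.1299] x [0.707 0.002 0.708] z [ 0.707  0.011 -0.707] F [ 0.26  1.01 -3.55] T [-0.087  1.602  0.011] grip 0.571 q [ 0.   -0.01  0.48  2.3  -1.2   0.37 -0.03]
avg pos [ 0.5828 -0.1994  0.1299] F [ 0.05  0.1  -4.3 ] T [-0.083  1.605  0.015] grip 0.571 t 28.1
vice xy -0.0108 0.0007
```

Call:
{"name": "step_arm", "arguments": {
  "plan": [
    [[0, 0, 0], [-0.0004, 0, 0.0004], 255],
    [[0, 0, 0], [-0.0007, 0, 0.0007], 255],
    [[0, 0, 0], [-0.001, 0, 0.001], 255],
    [[0, 0, 0], [-0.0013, 0, 0.0013], 255],
    [[0, 0, 0], [-0.0016, 0, 0.0016], 255],
    [[0, 0, 0], [-0.0018, 0, 0.0018], 255],
    [[0, 0, 0], [-0.002, 0, 0.002], 255],
    [[0, 0, 0], [-0.002, 0, 0.002], 255],
    [[0, 0, 0], [-0.002, 0, 0.002], 255],
    [[0, 0, 0], [-0.002, 0, 0.002], 255]
  ]
}}

```text
time: 29.35
position: [0.5835, -0.1994, 0.1281]
tool_rot: [-2.892, -0.01, -1.202]
ft_force: [-3.1, 1.9, 5.0]
grip_width: 0.568
```

```bash
python3 - <<'E'
from h import *
s=rep(); a=avg(5);vxy(a)
E
```

```text
t 29.35 pos [ 0.5835 -0.1994  0.1281] x [0.705 0.002 0.709] z [ 0.709  0.011 -0.705] F [-3.11  1.91  4.96] T [0.215 0.882 0.18 ] grip 0.568 q [ 0.   -0.01  0.48  2.3  -1.23  0.37 -0.  ]
avg pos [ 0.5835 -0.1994  0.1281] F [-3.74  1.72  5.67] T [0.227 0.891 0.234] grip 0.568 t 29.55
vice xy -0.0101 0.0008
```

Call:
{"name": "step_arm", "arguments": {
  "plan": [
    [[0, 0, 0], [0.0005, 0, -0.0005], 255],
    [[0, 0, 0], [0.0015, 0.0004, 0.0003], 255],
    [[0, 0, 0], [0.0025, 0.0008, 0.0013], 255],
    [[0, 0, 0], [0.0035, 0.0012, 0.0023], 255],
    [[0, 0, 0], [0.0045, 0.0016, 0.0033], 255],
    [[0, 0, 0], [0.0055, 0.002, 0.0043], 255],
    [[0, 0, 0], [0.0063, 0.0023, 0.0051], 255],
    [[0, 0, 0], [0.007, 0.0026, 0.0058], 255],
    [[0, 0, 0], [0.007, 0.0026, 0.0058], 255],
    [[0, 0, 0], [0.007, 0.0026, 0.0058], 255]
  ]
}}

```text
time: 30.8
position: [0.5927, -0.2004, 0.129]
tool_rot: [-2.889, -0.011, -1.201]
ft_force: [-7.5, 3.6, 9.8]
grip_width: 0.574
```

```bash
python3 - <<'E'
from h import *
s=rep(); snap('side','s10',(340,100,130,130),5);snap('top','t10',(180,60,130,110),5); a=avg(3);vxy(a)
E
```

```text
t 30.8 pos [ 0.5927 -0.2004  0.129 ] x [0.705 0.002 0.709] z [ 0.709  0.015 -0.705] F [-7.5   3.62  9.79] T [0.972 1.006 0.721] grip 0.574 q [ 0.    0.01  0.48  2.28 -1.24  0.37 -0.  ]
avg pos [ 0.5927 -0.2004  0.129 ] F [-5.66  3.91  9.91] T [0.969 0.994 0.653] grip 0.571 t 31.0
vice xy -0.001 0.0024
```

View pics/t10.png

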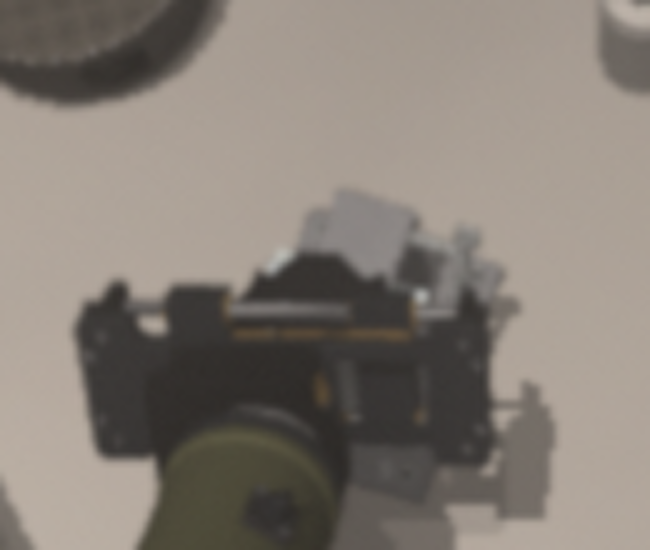

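Call:
{"name": "step_arm", "arguments": {
  "plan": [
    [[0, 0, 0], [0.0008, 0, -0.0006], 255],
    [[0, 0, 0], [0.0014, 0.0008, 0], 255],
    [[0, 0, 0], [0.002, 0.0015, 0.0007], 255],
    [[0, 0, 0], [0.002, 0.0015, 0.0007], 255],
    [[0, 0, 0], [0.002, 0.0015, 0.0007], 255],
    [[0, 0, 0], [0.002, 0.0015, 0.0007], 200],
    [[0, 0, 0], [0.002, 0.0015, 0.0007], 100],
    [[0, 0, 0], [0.002, 0.0015, 0.0007], 70],
    [[0, 0, 0], [0.002, 0.0015, 0.0007], 60],
    [[0, 0, 0], [0.002, 0.0015, 0.0007], 60]
  ]
}}

```text
time: 32.25
position: [0.5937, -0.2038, 0.1287]
tool_rot: [-2.894, -0.009, -1.199]
ft_force: [-0.7, 0.4, 0.2]
grip_width: 0.751
```

```bash
python3 - <<'E'
from h import *
s=rep(); vxy(s['position']); snap('side','s11',(340,100,130,130),5)
E
```

```text
t 32.25 pos [ 0.5937 -0.2038  0.1287] x [0.707 0.002 0.707] z [ 0.707  0.01  -0.707] F [-0.69  0.36  0.2 ] T [-0.027  0.99   0.019] grip 0.751 q [ 0.    0.02  0.48  2.27 -1.23  0.37 -0.01]
vice xy 0.0009 -0.0007
```

View pics/s11.png

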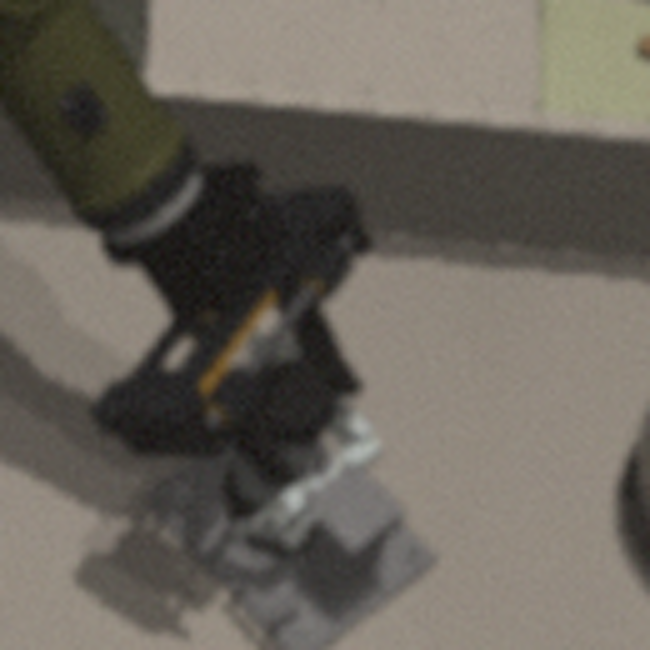

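```bash
python3 - <<'E'
from h import *
cs,ct=cam('side'),cam('top')
print('side base',onz(cs,[(240,135),(400,153),(560,168)],0).round(3).tolist())
for h in(.03,.06,.09,.12): print(h,'side top near edge',onz(cs,[(240,108),(400,122),(560,137)],h).round(3).tolist(),'top',onz(ct,[(140,100),(180,185),(230,285)],h).round(3).tolist())
E
```

```text
side base [[0.022, -0.291, 0.0], [0.508, -0.027, 0.0], [0.98, 0.249, 0.0]]
0.03 side top near edge [[-0.037, -0.217, 0.03], [0.447, 0.062, 0.03], [0.927, 0.343, 0.03]] top [[0.679, 0.118, 0.03], [0.436, -0.018, 0.03], [0.171, -0.171, 0.03]]
0.06 side top near edge [[-0.018, -0.233, 0.06], [0.456, 0.04, 0.06], [0.924, 0.314, 0.06]] top [[0.667, 0.103, 0.06], [0.431, -0.029, 0.06], [0.174, -0.177, 0.06]]
0.09 side top near edge [[0.002, -0.249, 0.09], [0.464, 0.017, 0.09], [0.922, 0.285, 0.09]] top [[0.655, 0.089, 0.09], [0.426, -0.039, 0.09], [0.177, -0.183, 0.09]]
0.12 side top near edge [[0.021, -0.265, 0.12], [0.472, -0.005, 0.12], [0.919, 0.257, 0.12]] top [[0.643, 0.074, 0.12], [0.421, -0.05, 0.12], [0.18, -0.189, 0.12]]
```

```bash
python3 - <<'E'
import cv2
a=cv2.imread('pics/raw_top_vice.png')[60:330,60:290]; cv2.imwrite('pics/tw.png',cv2.resize(a,None,fx=2.2,fy=2.2))
E
```

```text
(no output)
```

View pics/tw.png

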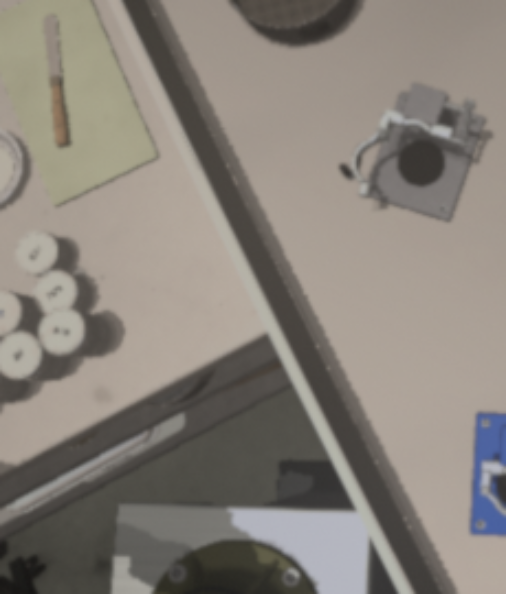

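```bash
python3 - <<'E'
from h import *
s=st()
p1=s['position']-s['M'][:,2]*.10
for f in(0,.25,.5,.75,1):
    P=p1+f*(np.array([.596,-.104,.20])-p1)+[0,0,.02*np.sin(np.pi*f)]; print(f,wp(P,down(.7+5.3*f,45*(1-f)),s))
E
```

```text
0 ([-0.002, -0.0, -0.007], [0.0, -0.0, -0.1])
0.25 ([0.012, -0.197, -0.025], [0.0231, -0.0251, -0.0969])
0.5 ([0.023, -0.393, -0.045], [0.0402, -0.0502, -0.088])
0.75 ([0.029, -0.589, -0.068], [0.0492, -0.0752, -0.0708])
1 ([0.032, -0.786, -0.093], [0.0522, -0.1001, -0.0477])
```

Call:
{"name": "step_arm", "arguments": {
  "plan": [
    [[0, 0, 0], [0, 0, -0.02], 60],
    [[0, 0, 0], [0, 0, -0.05], 60],
    [[0, 0, 0], [0, 0, -0.08], 60],
    [[0, -0.05, 0], [0, 0, -0.1], 60],
    [[0.012, -0.2, -0.025], [0.023, -0.025, -0.097], 255],
    [[0.02, -0.35, -0.04], [0.037, -0.045, -0.09], 255],
    [[0.025, -0.5, -0.058], [0.045, -0.063, -0.08], 255],
    [[0.03, -0.65, -0.075], [0.05, -0.082, -0.065], 255],
    [[0.032, -0.786, -0.093], [0.052, -0.1, -0.048], 255],
    [[0.032, -0.786, -0.093], [0.052, -0.1, -0.048], 255]
  ],
  "squeeze": 10
}}

```text
time: 33.55
position: [0.5973, -0.1002, 0.1963]
tool_rot: [-3.133, -0.173, 0.009]
ft_force: [-0.3, 0.2, -1.0]
grip_width: 0.168
```

```bash
python3 - <<'E'
from h import *
ctrl.get_image('side');s=rep(); c=cam('wrist'); np.save('cw7.npy',np.r_[c['rvec'],c['tvec']]); snap('wrist','w7'); snap('side','s12',(320,120,130,130),5); print(ctrl.get_state()['grip_width'])
E
```

```text
t 33.6 pos [ 0.5962 -0.1024  0.1978] x [ 0.994  0.107 -0.003] z [-0.004  0.002 -1.   ] F [ 0.17 -0.31  0.31] T [-0.149  0.116 -0.028] grip 0.122 q [ 0.15  0.25 -0.03  1.62  0.01  1.28 -1.34]
0.04790050139430951
```

View pics/w7.png

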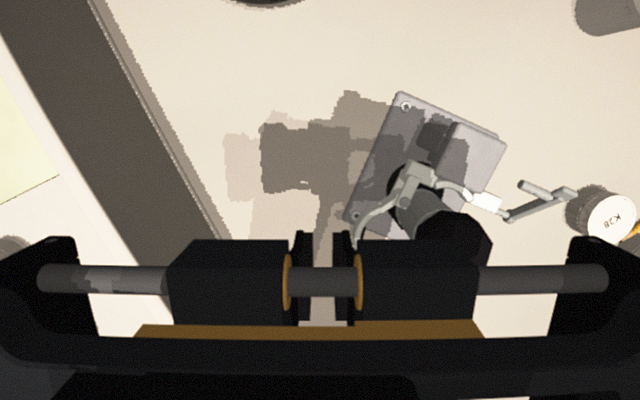

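View pics/s12.png

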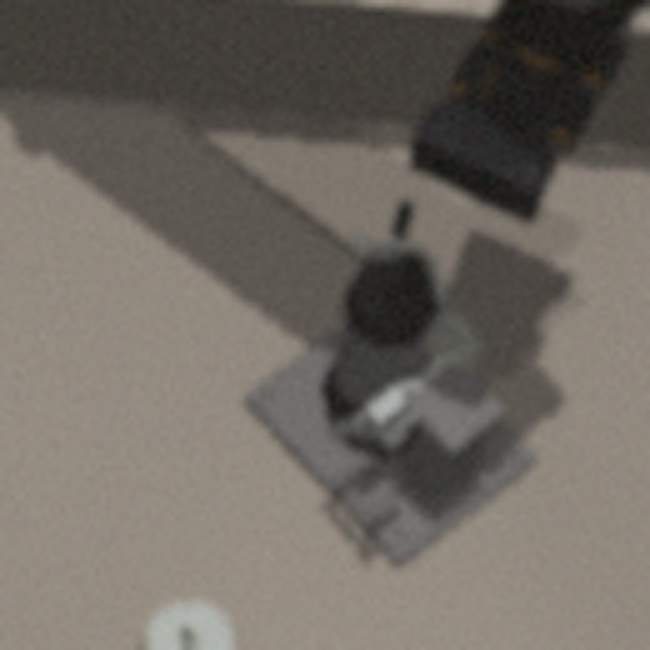

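```bash
cat >> h.py <<'E'
def VW(P):
    p=np.load('vice.npy'); P=np.atleast_2d(np.array(P,float)); c,s=np.cos(p[2]),np.sin(p[2]); return np.c_[P[:,0]*c-P[:,1]*s+p[0],P[:,0]*s+P[:,1]*c+p[1],P[:,2]]
def pin(g,z=.108,r=.064):
    t=np.arctan2(-.056,-.031)-g; return VW([(r*np.cos(t),.037+r*np.sin(t),z)])[0]
E
python3 - <<'E'
from h import *
c=cam('side')
for g in np.arange(1.2,1.8,.1): print(round(g,2),((proj(c,[pin(g)])[0]-[320,120]+.5)*5).round(1))
# plan: pusher at theta
s=st()
def P(thd,z=.116,r=.064):
    t=np.radians(thd); return VW([(r*np.cos(t),.037+r*np.sin(t),z)])[0], down(thd-105.8,0)
for th in(112,112,125,135,145,155,165,175): 
    print(th,wp(*P(th),s))
E
```

```text
1.2 [383.4 224. ]
1.3 [392.2 220. ]
1.4 [401.5 216.8]
1.5 [411.2 214.5]
1.6 [421.3 213. ]
1.7 [431.5 212.3]
1.8 [441.8 212.6]
112 ([-0.0, 0.0, -0.005], [0.0012, -0.0011, 0.0841])
112 ([-0.0, 0.0, -0.005], [0.0012, -0.0011, 0.0841])
125 ([-0.0, -0.0, -0.232], [-0.0132, 0.0006, 0.0841])
135 ([-0.0, -0.0, -0.406], [-0.0238, 0.0041, 0.0841])
145 ([-0.0, -0.0, -0.581], [-0.0336, 0.0094, 0.0841])
155 ([-0.0, -0.0, -0.755], [-0.0424, 0.0163, 0.0841])
165 ([-0.0, -0.0, -0.93], [-0.0498, 0.0246, 0.0841])
175 ([-0.0, -0.0, -1.104], [-0.0557, 0.0341, 0.0841])
```

Call:
{"name": "step_arm", "arguments": {
  "plan": [
    [[0, 0, 0], [0.001, -0.001, 0.04], 255],
    [[0, 0, 0], [0.001, -0.001, 0.075], 255],
    [[0, 0, 0], [0.001, -0.001, 0.082], 255],
    [[0, 0, -0.12], [-0.006, 0, 0.082], 255],
    [[0, 0, -0.26], [-0.015, 0.001, 0.082], 255],
    [[0, 0, -0.406], [-0.024, 0.004, 0.082], 255],
    [[0, 0, -0.581], [-0.034, 0.009, 0.082], 255],
    [[0, 0, -0.755], [-0.042, 0.016, 0.082], 255],
    [[0, 0, -0.93], [-0.05, 0.025, 0.082], 255],
    [[0, 0, -1.0], [-0.0525, 0.0285, 0.082], 255]
  ]
}}

```text
time: 34.95
position: [0.5472, -0.139, 0.121]
tool_rot: [2.671, 1.648, 0.006]
ft_force: [1.5, 1.7, -1.1]
grip_width: 0.005
```

```bash
python3 - <<'E'
from h import *
ctrl.get_image('side');s=rep(); vxy(s['position']); snap('side','s13',(320,120,130,130),5)
def P(thd,z=.118,r=.064):
    t=np.radians(thd); return VW([(r*np.cos(t),.037+r*np.sin(t),z)])[0], down(thd-105.8,0)
for th in range(170,232,8): print(th,wp(*P(th),s))
E
```

```text
t 35.0 pos [ 0.547  -0.1394  0.1209] x [0.447 0.894 0.001] z [ 0.005 -0.001 -1.   ] F [ 1.37 -0.06 -0.2 ] T [-0.028 -0.165 -0.018] grip 0.0 q [ 0.32  0.23 -0.13  1.81  0.03  1.1  -0.29]
vice xy -0.0616 0.0485
170 ([0.005, -0.001, -0.014], [-0.0007, -0.0014, 0.0029])
178 ([0.005, -0.001, -0.153], [-0.0096, -0.0006, 0.0029])
186 ([0.005, -0.001, -0.293], [-0.0183, 0.0013, 0.0029])
194 ([0.005, -0.0, -0.433], [-0.0267, 0.0045, 0.0029])
202 ([0.005, -0.0, -0.572], [-0.0345, 0.0088, 0.0029])
210 ([0.005, 0.0, -0.712], [-0.0416, 0.0141, 0.0029])
218 ([0.005, 0.001, -0.851], [-0.048, 0.0204, 0.003])
226 ([0.005, 0.001, -0.991], [-0.0534, 0.0275, 0.003])
```

View pics/s13.png

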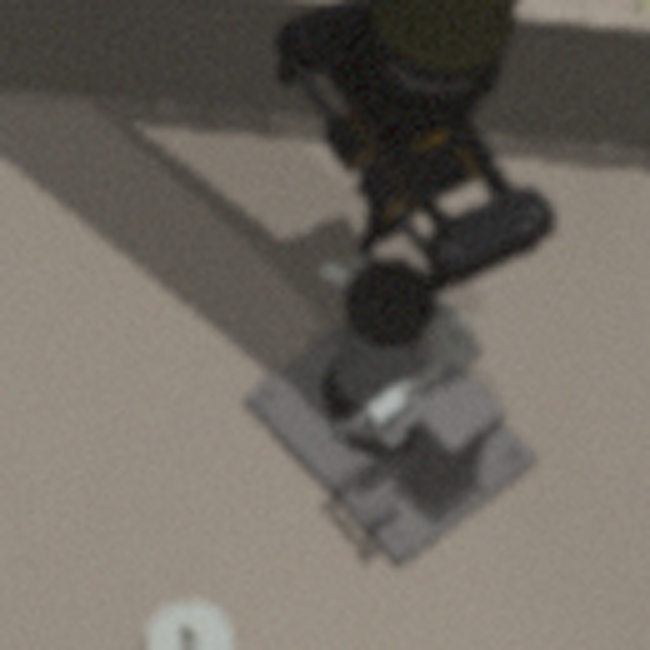

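```bash
python3 - <<'E'
from h import *
s=st()
def P(thd,z=.119,r=.071):
    t=np.radians(thd); return VW([(r*np.cos(t),.037+r*np.sin(t),z)])[0], down(thd-105.8,0)
for th in (170,176,182,188,194,200,206,212,217,221,225,229): print(th,wp(*P(th,r=min(.071,.064+(th-170)*.0003)),s))
E
```

```text
170 ([0.004, -0.001, -0.018], [-0.001, -0.0013, 0.0017])
176 ([0.004, -0.001, -0.122], [-0.0079, -0.0027, 0.0017])
182 ([0.004, -0.001, -0.227], [-0.0151, -0.0032, 0.0017])
188 ([0.004, -0.0, -0.332], [-0.0225, -0.003, 0.0017])
194 ([0.005, -0.0, -0.437], [-0.0299, -0.0017, 0.0017])
200 ([0.005, 0.0, -0.541], [-0.0365, 0.0018, 0.0017])
206 ([0.005, 0.0, -0.646], [-0.0426, 0.0059, 0.0017])
212 ([0.005, 0.001, -0.751], [-0.0483, 0.0107, 0.0017])
217 ([0.005, 0.001, -0.838], [-0.0527, 0.0151, 0.0018])
221 ([0.005, 0.001, -0.908], [-0.0559, 0.0189, 0.0018])
225 ([0.005, 0.001, -0.978], [-0.0588, 0.0229, 0.0018])
229 ([0.005, 0.001, -1.047], [-0.0614, 0.0271, 0.0018])
```

Call:
{"name": "step_arm", "arguments": {
  "plan": [
    [[0, 0, -0.06], [-0.004, -0.002, 0.001], 255],
    [[0, 0, -0.122], [-0.008, -0.003, 0.001], 255],
    [[0, 0, -0.227], [-0.015, -0.003, 0.001], 255],
    [[0, 0, -0.332], [-0.0225, -0.003, 0.001], 255],
    [[0, 0, -0.437], [-0.03, -0.002, 0.001], 255],
    [[0, 0, -0.541], [-0.0365, 0.002, 0.001], 255],
    [[0, 0, -0.646], [-0.0425, 0.006, 0.001], 255],
    [[0, 0, -0.751], [-0.0485, 0.0105, 0.001], 255],
    [[0, 0, -0.838], [-0.0525, 0.015, 0.001], 255],
    [[0, 0, -0.838], [-0.0525, 0.015, 0.001], 255]
  ]
}}

```text
time: 36.3
position: [0.5363, -0.1918, 0.1183]
tool_rot: [1.776, 2.591, 0.001]
ft_force: [-0.1, 0.6, -0.2]
grip_width: 0.005
```

```bash
python3 - <<'E'
from h import *
ctrl.get_image('side');s=rep(); vxy(s['position']); snap('side','s14',(320,120,130,130),5)
def P(thd,z=.119,r=.071):
    t=np.radians(thd); return VW([(r*np.cos(t),.037+r*np.sin(t),z)])[0], down(thd-105.8,0)
for th in (217,221,225,229,232): print(th,wp(*P(th,r=min(.071,.064+(th-170)*.0003)),s))
E
```

```text
t 36.35 pos [ 0.5363 -0.1916  0.1181] x [-0.361  0.933 -0.001] z [ 0.001 -0.    -1.   ] F [-0.64  0.11  0.63] T [-0.037  0.131  0.076] grip 0.002 q [ 0.46  0.25 -0.19  1.79  0.05  1.11  0.63]
vice xy -0.0576 -0.0046
217 ([0.001, 0.001, -0.001], [-0.0014, 0.0, -0.0009])
221 ([0.001, 0.001, -0.071], [-0.0064, 0.0002, -0.0009])
225 ([0.001, 0.001, -0.141], [-0.0113, 0.0007, -0.0008])
229 ([0.001, 0.001, -0.21], [-0.0162, 0.0016, -0.0008])
232 ([0.001, 0.001, -0.263], [-0.0198, 0.0024, -0.0008])
```

View pics/s14.png

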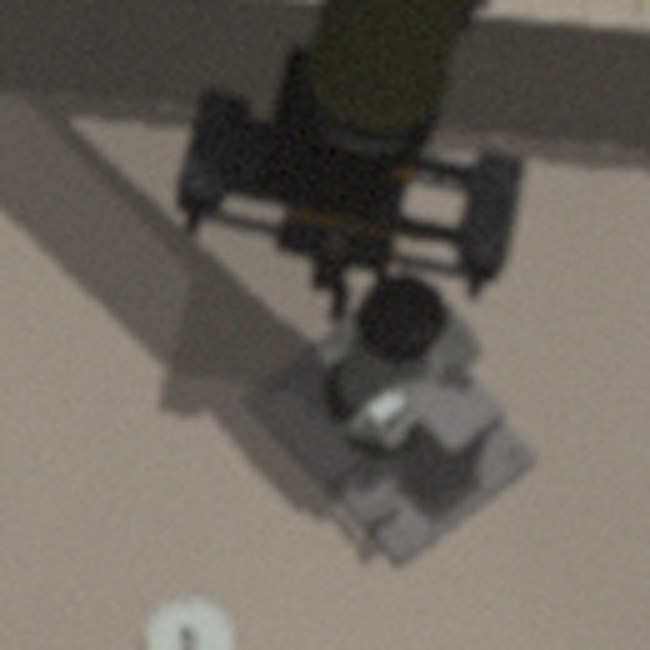

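```bash
python3 - <<'E'
from ovt import *
for n in('s12','s14'):
    ov(f'pics/raw_{n}.png','side',(340,130,90,90),6,VW([(0,0,.077)])[0],(0,0,1),f'pics/{n}o.png')
a=np.hstack([cv2.imread('pics/s12o.png')[:, :400],cv2.imread('pics/s14o.png')[:, :400]]); cv2.imwrite('pics/cmp.png',a)
E
```

```text
(no output)
```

View pics/cmp.png

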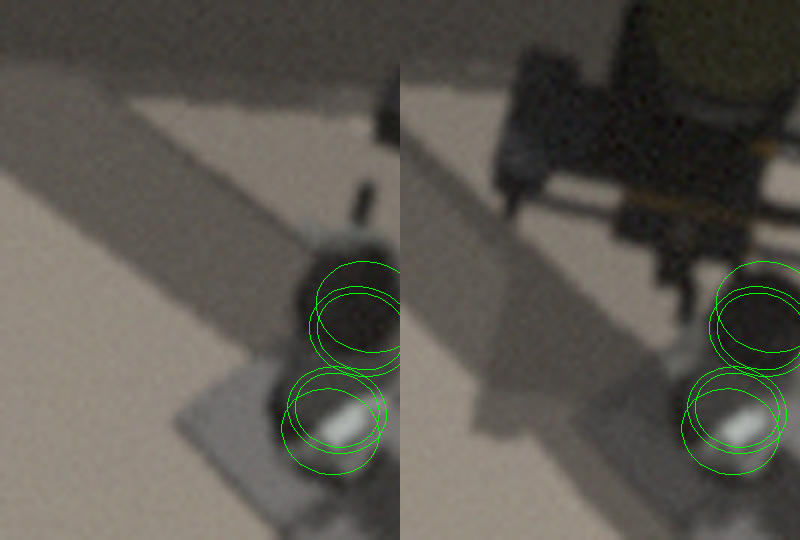

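Call:
{"name": "step_arm", "arguments": {
  "plan": [
    [[0, 0, -0.035], [-0.004, 0, -0.001], 255],
    [[0, 0, -0.07], [-0.0065, 0, -0.001], 255],
    [[0, 0, -0.105], [-0.009, 0.0005, -0.001], 255],
    [[0, 0, -0.14], [-0.0115, 0.0007, -0.001], 255],
    [[0, 0, -0.175], [-0.014, 0.001, -0.001], 255],
    [[0, 0, -0.21], [-0.016, 0.0015, -0.001], 255],
    [[0, 0, -0.23], [-0.0175, 0.002, -0.001], 255],
    [[0, 0, -0.23], [-0.0175, 0.002, -0.001], 255],
    [[0, 0, -0.23], [-0.0175, 0.002, -0.001], 255],
    [[0, 0, -0.23], [-0.0175, 0.002, -0.001], 255]
  ]
}}

```text
time: 37.65
position: [0.5388, -0.2004, 0.1176]
tool_rot: [-1.451, -2.767, -0.003]
ft_force: [-16.9, 14.0, 14.4]
grip_width: 0.009
```

```bash
python3 - <<'E'
from h import *
from ovt import *
s=rep(); a=avg(3); vxy(a); snap('side','s15'); ov('pics/raw_s15.png','side',(340,130,90,90),6,VW([(0,0,.077)])[0],(0,0,1),'pics/s15o.png')
E
```

```text
t 37.65 pos [ 0.5388 -0.2004  0.1176] x [-0.569  0.822  0.017] z [-0.015  0.01  -1.   ] F [-16.9   13.99  14.35] T [3.049 3.914 0.104] grip 0.009 q [ 0.5   0.27 -0.21  1.76  0.06  1.13  0.87]
avg pos [ 0.5388 -0.2004  0.1176] F [-17.43  14.02  14.69] T [3.055 3.898 0.1  ] grip 0.007 t 37.75
vice xy -0.0528 -0.0123
```

View pics/s15o.png

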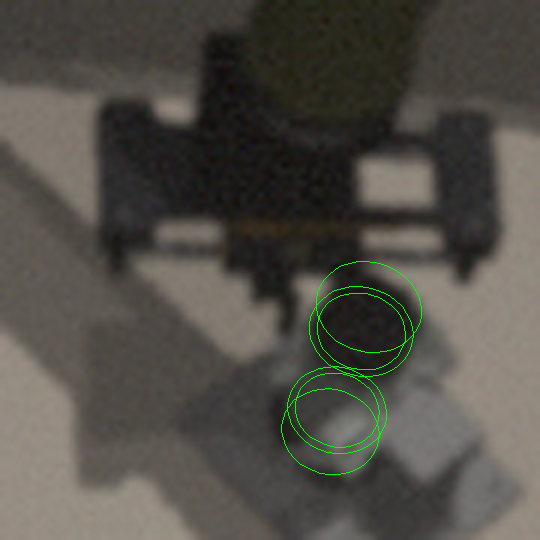

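Call:
{"name": "step_arm", "arguments": {
  "plan": [
    [[0, 0, 0], [0.012, 0, 0], 255],
    [[0, 0, 0], [0.02, 0, -0.02], 255],
    [[0, 0, 0], [0.02, 0, -0.07], 255],
    [[0, 0, 0], [0.015, 0, -0.125], 255],
    [[0, 0, 0], [-0.02, 0, -0.15], 255],
    [[0, 0, 0], [-0.07, 0, -0.15], 255],
    [[0, 0, 0], [-0.12, 0, -0.15], 255],
    [[0, 0, 0], [-0.15, 0, -0.15], 255],
    [[0, 0, 0], [-0.15, 0, -0.15], 255],
    [[0, 0, 0], [-0.15, 0, -0.15], 255]
  ]
}}

```text
time: 39.05
position: [0.6297, -0.33, 0.2691]
tool_rot: [1.462, 2.78, 0.001]
ft_force: [0.4, 0.7, 0.5]
grip_width: 0.003
```

```bash
python3 - <<'E'
from h import *
ctrl.get_image('top');s=rep(); vxy(s['position']); c=cam('wrist'); np.save('cw8.npy',np.r_[c['rvec'],c['tvec']]); snap('wrist','w8')
print(proj(c,VW([(0,0,.012),(0,0,.142),(0,.037,.104),(.02,-.06,.086)])))
E
```

```text
t 39.1 pos [ 0.6297 -0.3295  0.2692] x [-0.567  0.824 -0.   ] z [ 0.001  0.001 -1.   ] F [-0.4   0.15  0.57] T [-0.078  0.     0.035] grip 0.004 q [ 0.55  0.45 -0.15  1.22  0.07  1.48  1.01]
vice xy 0.0698 -0.1117
[[357.84726178  62.13918093]
 [375.54474313  40.94974126]
 [401.63299199  21.33461271]
 [330.67115126 109.62816122]]
```

View pics/w8.png

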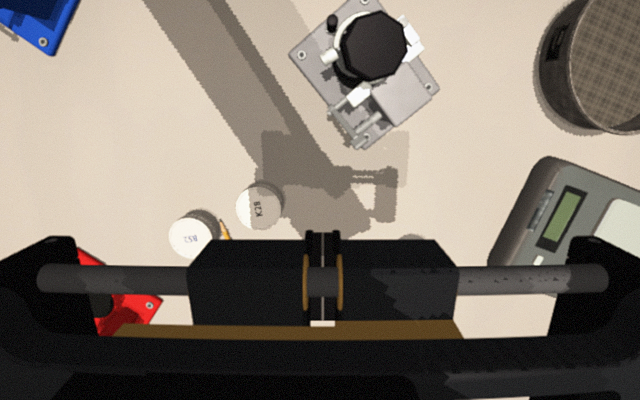

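```bash
cat > ov8.py <<'E'
from h import *
import sys
def go(raw,cw,crop,k,out,gs=(0,.1,.2),draw=True):
    c=cam('wrist'); v=np.load(cw); c['R']=R.from_rotvec(v[:3]).as_matrix(); c['tvec']=v[3:]
    im=cv2.imread(raw); l,t,w,h=crop
    im=cv2.resize(im[t:t+h,l:l+w],None,fx=k,fy=k,interpolation=cv2.INTER_CUBIC)
    im0=im.copy()
    def d(P,col,cl=True):
        q=((proj(c,P)-[l,t]+.5)*k-.5).round().astype(np.int32); cv2.polylines(im,[q],cl,col,1)
    a=np.linspace(0,2*np.pi,40)
    d(VW(np.c_[.026*np.cos(a),.026*np.sin(a),0*a+.142]),(0,255,0))
    d(VW(np.c_[.026*np.cos(a),.026*np.sin(a),0*a+.012]),(0,255,255))
    for g,col in zip(gs,((0,0,255),(255,0,255),(255,0,0))):
        P=np.array([pin(g,.094),pin(g,.122)]); d(P,col,False)
    cv2.imwrite(out,np.hstack([im0,im]))
if __name__=='__main__': go('pics/raw_w8.png','cw8.npy',(285,0,160,155),2.5*1.0,'pics/w8o.png')
E
python3 ov8.py
```

```text
(no output)
```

View pics/w8o.png

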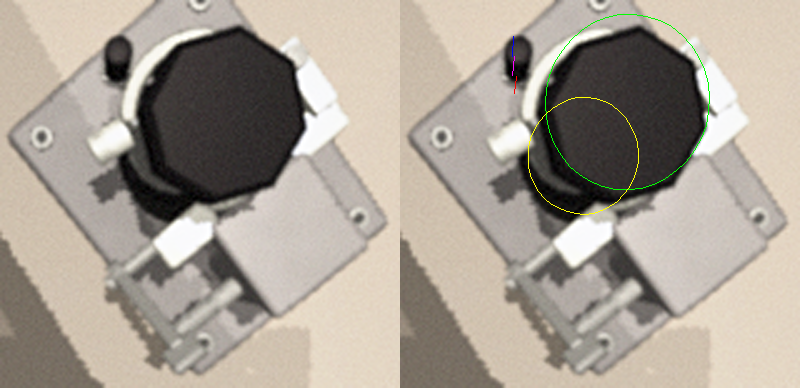

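```bash
python3 - <<'E'
from h import *
c=cam('wrist'); v=np.load('cw8.npy'); c['R']=R.from_rotvec(v[:3]).as_matrix(); c['tvec']=v[3:]
im=cv2.imread('pics/raw_w8.png'); l,t,w,h=285,0,160,155;k=4
im=cv2.resize(im[t:t+h,l:l+w],None,fx=k,fy=k,interpolation=cv2.INTER_CUBIC)
def d(P,col,cl=True):
    q=((proj(c,P)-[l,t]+.5)*k-.5).round().astype(np.int32); cv2.polylines(im,[q],cl,col,1)
d(VW([(-.063,-.06,.01),(.087,-.06,.01),(.087,.06,.01),(-.063,.06,.01)]),(0,255,0))
d(VW([(.02,-.07,.086),(.02,-.05,.086)]),(0,0,255),False)
for g in (2.2,2.3,2.4): d(VW([(.02,-.06,.086),(.02-.054*np.cos(g),-.06,.086+.054*np.sin(g))]),(255,0,255),False)
d(VW([(0,.037,.104),(0.001,.037,.104)]),(0,0,255),False)
cv2.imwrite('pics/w8p.png',im)
E
```

```text
(no output)
```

View pics/w8p.png

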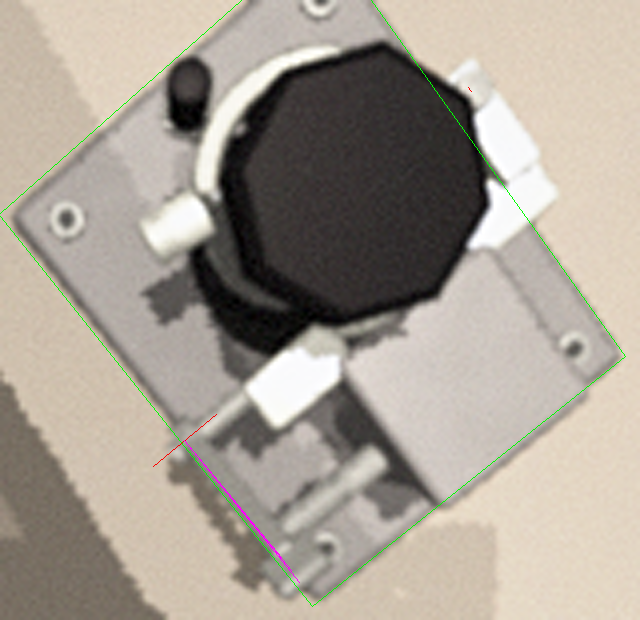

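```bash
python3 - <<'E'
from h import *
c=cam('wrist'); v=np.load('cw8.npy'); c['R']=R.from_rotvec(v[:3]).as_matrix(); c['tvec']=v[3:]
im=cv2.imread('pics/raw_w8.png'); k=4;l,t,w,h=285,0,160,155
big=cv2.resize(im[t:t+h,l:l+w],None,fx=k,fy=k,interpolation=cv2.INTER_CUBIC)
# top-face corners as read from the 4x crop
vert=np.array([(385,45),(467,95),(487,187),(437,296),(345,320),(252,278),(222,185),(283,72)],float)
uv=(vert+.5)/k-.5+[l,t]
P=onz(c,uv,.142); ctr=P[:,:2].mean(0); print('top centre',ctr); vxy(ctr)
print('radii',np.linalg.norm(P[:,:2]-ctr,axis=1).round(4),'az mod45',(np.degrees(np.arctan2(*(P[:,:2]-ctr).T[::-1]))%45).round(1))
E
```

```text
top centre [ 0.59465938 -0.20642411]
vice xy 0.0025 -0.0029
radii [0.0261 0.0266 0.0253 0.0263 0.0255 0.0273 0.0272 0.026 ] az mod45 [25.8 29.4 34.8 27.9 29.9 29.4 34.7 26.7]
```

The tube stands upright but about 3 to 5 mm to the right of its place (top centre at vice x +2.5, y −2.9 mm), and the gate jams on it at about 0.15 rad. I'll take the top cap from above, unload the tube slightly, set it home and close again.

Call:
{"name": "step_arm", "arguments": {
  "plan": [
    [[0, 0, -0.06], [0.03, 0.01, 0], 60],
    [[0, 0, -0.13], [0.08, 0.027, 0], 60],
    [[0, 0, -0.2], [0.11, 0.037, 0], 60],
    [[0, 0, -0.26], [0.121, 0.041, 0], 60],
    [[0, 0, -0.311], [0.121, 0.041, 0.02], 60],
    [[0, 0, -0.311], [0.121, 0.041, 0.05], 60],
    [[0, 0, -0.311], [0.121, 0.041, 0.08], 60],
    [[0, 0, -0.311], [0.121, 0.041, 0.1], 60],
    [[0, 0, -0.311], [0.121, 0.041, 0.1], 60],
    [[0, 0, -0.311], [0.121, 0.041, 0.1], 60]
  ]
}}

```text
time: 40.4
position: [0.5954, -0.2075, 0.1695]
tool_rot: [1.014, 2.972, 0.001]
ft_force: [-0.3, 0.5, -0.2]
grip_width: 0.766
```

```bash
python3 - <<'E'
from h import *
s=rep(); a=avg(3); vxy(a); s['position']=a[:3]; print(wp((.5947,-.2064,.139),down(142.3),s))
E
```

```text
t 40.4 pos [ 0.5954 -0.2075  0.1695] x [-0.792  0.611 -0.001] z [ 0.002 -0.    -1.   ] F [-0.27  0.5  -0.19] T [-0.015  0.042 -0.053] grip 0.766 q [ 0.49  0.33 -0.25  1.58  0.08  1.24  1.15]
avg pos [ 0.5955 -0.2076  0.1697] F [0.45 0.39 0.02] T [-0.024  0.005 -0.015] grip 0.765 t 40.5
vice xy 0.0037 -0.0038
([0.001, 0.001, 0.001], [0.0015, 0.0004, 0.0307])
```

Well aligned. Descend and grip.

Call:
{"name": "step_arm", "arguments": {
  "plan": [
    [[0, 0, 0], [0.0015, 0, 0.015], 60],
    [[0, 0, 0], [0.0015, 0, 0.027], 60],
    [[0, 0, 0], [0.0015, 0, 0.031], 60],
    [[0, 0, 0], [0.0015, 0, 0.031], 255],
    [[0, 0, 0], [0.0015, 0, 0.031], 255],
    [[0, 0, 0], [0.0015, 0, 0.031], 255],
    [[0, 0, 0], [0.0015, 0, 0.031], 255],
    [[0, 0, 0], [0.0015, 0, 0.031], 255],
    [[0, 0, 0], [0.0015, 0, 0.031], 255],
    [[0, 0, 0], [0.0015, 0, 0.031], 255]
  ],
  "squeeze": 25
}}

```text
time: 41.75
position: [0.5939, -0.2063, 0.1375]
tool_rot: [1.014, 2.973, 0.001]
ft_force: [1.1, 1.5, 1.8]
grip_width: 0.579
```

```bash
python3 - <<'E'
from h import *
s=rep(); a=avg(3); vxy(a)
E
```

```text
t 41.75 pos [ 0.5939 -0.2063  0.1375] x [-0.792  0.611 -0.   ] z [ 0.001  0.001 -1.   ] F [1.13 1.52 1.78] T [ 0.39  -0.306 -0.005] grip 0.579 q [ 0.49  0.35 -0.24  1.62  0.09  1.18  1.14]
avg pos [ 0.5939 -0.2063  0.1375] F [1.77 1.38 2.02] T [ 0.418 -0.37   0.01 ] grip 0.579 t 41.85
vice xy 0.0018 -0.003
```

Call:
{"name": "step_arm", "arguments": {
  "plan": [
    [[0, 0, 0], [0, 0, -0.0015], 255],
    [[0, 0, 0], [0, 0, -0.003], 255],
    [[0, 0, 0], [0.001, 0.0007, -0.003], 255],
    [[0, 0, 0], [0.002, 0.0014, -0.003], 255],
    [[0, 0, 0], [0.003, 0.002, -0.003], 255],
    [[0, 0, 0], [0.003, 0.002, -0.003], 255],
    [[0, 0, 0], [0.003, 0.002, -0.003], 255],
    [[0, 0, 0], [0.003, 0.002, -0.003], 255],
    [[0, 0, 0], [0.003, 0.002, -0.003], 255],
    [[0, 0, 0], [0.003, 0.002, -0.003], 255]
  ],
  "squeeze": 45
}}

```text
time: 43.1
position: [0.5923, -0.2033, 0.1402]
tool_rot: [-1.014, -2.973, -0.0]
ft_force: [0.9, -1.7, -4.8]
grip_width: 0.573
```

```bash
python3 - <<'E'
from h import *
s=rep(); a=avg(3); vxy(a)
M=s['M']; print('F vice', a[3:5]@np.array([.962,-.273]), a[3:5]@np.array([.273,.962]))
E
```

```text
t 43.1 pos [ 0.5923 -0.2033  0.1402] x [-0.791  0.611  0.001] z [-0.  0. -1.] F [ 0.93 -1.72 -4.78] T [-0.499 -0.317 -0.01 ] grip 0.573 q [ 0.49  0.34 -0.25  1.63  0.09  1.18  1.14]
avg pos [ 0.5923 -0.2033  0.1402] F [ 0.99 -1.93 -4.3 ] T [-0.468 -0.292  0.009] grip 0.572 t 43.2
vice xy -0.0006 -0.0005
F vice 1.4802252000767573 -1.5908106857533268
```

Call:
{"name": "step_arm", "arguments": {
  "plan": [
    [[0, 0, 0], [0, 0, 0.0012], 255],
    [[0, 0, 0], [0, 0, 0.0022], 255],
    [[0, 0, 0], [0, 0, 0.0028], 255],
    [[0, 0, 0], [0, 0, 0.0028], 200],
    [[0, 0, 0], [0, 0, 0.0028], 80],
    [[0, 0, 0], [0, 0, 0.0028], 60],
    [[0, 0, 0], [0, 0, 0.0028], 60],
    [[0, 0, 0], [0, 0, -0.02], 60],
    [[0, 0, 0], [0, 0, -0.06], 60],
    [[0, 0, 0], [0, 0, -0.09], 255]
  ]
}}

```text
time: 44.45
position: [0.5927, -0.2033, 0.2319]
tool_rot: [1.014, 2.973, 0.001]
ft_force: [0.1, 0.2, 0.5]
grip_width: 0.71
```

```bash
python3 - <<'E'
from h import *
s=rep(); vxy(s['position'])
def P(thd,z=.119,r=.071):
    t=np.radians(thd); return VW([(r*np.cos(t),.037+r*np.sin(t),z)])[0], down(thd-105.8,0)
for th,z in ((210,.2),(210,.119),(222,.119),(228,.119),(231,.119)): print(th,wp(*P(th,z=z),s), P(th)[0])
E
```

```text
t 44.45 pos [ 0.5927 -0.2033  0.2319] x [-0.791  0.611 -0.001] z [ 0.001  0.    -1.   ] F [0.15 0.24 0.51] T [-0.071 -0.026  0.04 ] grip 0.71 q [ 0.49  0.28 -0.25  1.51  0.07  1.35  1.15]
vice xy -0.0002 -0.0004
210 ([0.001, 0.0, 0.665], [0.0576, -0.021, 0.0319]) [ 0.5342581  -0.18470513  0.119     ]
210 ([0.001, 0.0, 0.665], [0.0576, -0.0211, 0.1129]) [ 0.5342581  -0.18470513  0.119     ]
222 ([0.001, 0.0, 0.456], [0.0451, -0.029, 0.1129]) [ 0.53937252 -0.19863922  0.119     ]
228 ([0.001, 0.0, 0.351], [0.0382, -0.0319, 0.1129]) [ 0.54299309 -0.20512934  0.119     ]
231 ([0.001, 0.0, 0.299], [0.0347, -0.0331, 0.1129]) [ 0.54505311 -0.20822343  0.119     ]
```

Call:
{"name": "step_arm", "arguments": {
  "plan": [
    [[0, 0, 0.1], [0.03, -0.008, 0], 255],
    [[0, 0, 0.22], [0.055, -0.016, 0], 255],
    [[0, 0, 0.34], [0.062, -0.018, 0], 255],
    [[0, 0, 0.4], [0.062, -0.018, 0.01], 255],
    [[0, 0, 0.4], [0.062, -0.018, 0.03], 255],
    [[0, 0, 0.4], [0.062, -0.018, 0.06], 255],
    [[0, 0, 0.4], [0.062, -0.018, 0.09], 255],
    [[0, 0, 0.4], [0.062, -0.018, 0.113], 255],
    [[0, 0, 0.4], [0.062, -0.018, 0.113], 255],
    [[0, 0, 0.4], [0.062, -0.018, 0.113], 255]
  ],
  "squeeze": 10
}}

```text
time: 45.7
position: [0.533, -0.1797, 0.1182]
tool_rot: [1.585, 2.712, 0.001]
ft_force: [1.1, -0.4, -0.3]
grip_width: 0.005
```

```bash
python3 - <<'E'
from h import *
s=rep(); vxy(s['position'])
def P(thd,z=.119,r=.071):
    t=np.radians(thd); return VW([(r*np.cos(t),.037+r*np.sin(t),z)])[0], down(119.5)
for th in (212,216,220,224,228,231): print(th,wp(*P(th),s))
E
```

```text
t 45.7 pos [ 0.533  -0.1797  0.1182] x [-0.491  0.871 -0.   ] z [ 0.001  0.    -1.   ] F [ 1.11 -0.43 -0.31] T [-0.089  0.011  0.   ] grip 0.005 q [ 0.47  0.23 -0.22  1.81  0.06  1.1   0.75]
vice xy -0.0641 0.006
212 ([0.001, 0.0, -0.002], [-0.0074, -0.0019, -0.0008])
216 ([0.001, 0.0, -0.002], [-0.0123, -0.0029, -0.0008])
220 ([0.001, 0.0, -0.002], [-0.0172, -0.0035, -0.0008])
224 ([0.001, 0.0, -0.002], [-0.0221, -0.0038, -0.0008])
228 ([0.001, 0.0, -0.002], [-0.0271, -0.0037, -0.0008])
231 ([0.001, 0.0, -0.002], [-0.0308, -0.0035, -0.0008])
```

Call:
{"name": "step_arm", "arguments": {
  "plan": [
    [[0, 0, 0], [-0.005, -0.001, 0], 255],
    [[0, 0, 0], [-0.01, -0.0025, 0], 255],
    [[0, 0, 0], [-0.015, -0.0033, 0], 255],
    [[0, 0, 0], [-0.0185, -0.0036, 0], 255],
    [[0, 0, 0], [-0.0215, -0.0038, 0], 255],
    [[0, 0, 0], [-0.024, -0.0038, 0], 255],
    [[0, 0, 0], [-0.026, -0.0038, 0], 255],
    [[0, 0, 0], [-0.0275, -0.0037, 0], 255],
    [[0, 0, 0], [-0.0275, -0.0037, 0], 255],
    [[0, 0, 0], [-0.0275, -0.0037, 0], 255]
  ]
}}

```text
time: 46.95
position: [0.5395, -0.1985, 0.1172]
tool_rot: [-1.573, -2.704, -0.006]
ft_force: [-12.0, 14.0, 13.2]
grip_width: 0.004
```

```bash
python3 - <<'E'
from h import *
s=rep(); a=avg(3); vxy(a)
E
```

```text
t 46.95 pos [ 0.5395 -0.1985  0.1172] x [-0.494  0.869  0.013] z [-0.009  0.01  -1.   ] F [-12.05  14.01  13.22] T [3.06  2.532 0.043] grip 0.004 q [ 0.49  0.27 -0.21  1.77  0.05  1.12  0.78]
avg pos [ 0.5395 -0.1985  0.1172] F [-12.36  14.2   13.28] T [3.075 2.551 0.116] grip 0.005 t 47.05
vice xy -0.0526 -0.0103
```

```bash
python3 - <<'E'
from h import *
c=cam('wrist'); v=np.load('cw8.npy'); c['R']=R.from_rotvec(v[:3]).as_matrix(); c['tvec']=v[3:]
for g in(0,.05,.1,.15,.2,.3): print(g,((proj(c,[pin(g,.122),pin(g,.094)])-[285,0])*4).round(0).tolist())
snap('side','s16',(340,130,90,90),6); snap('top','t16',(200,80,100,90),6)
E
```

```text
0 [[185.0, 121.0], [182.0, 148.0]]
0.05 [[183.0, 105.0], [180.0, 134.0]]
0.1 [[181.0, 89.0], [178.0, 119.0]]
0.15 [[180.0, 72.0], [177.0, 104.0]]
0.2 [[180.0, 56.0], [177.0, 89.0]]
0.3 [[182.0, 22.0], [179.0, 59.0]]
```

View pics/s16.png

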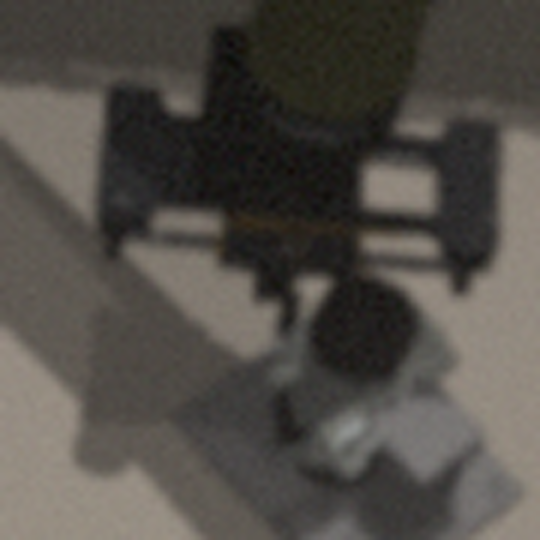

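View pics/t16.png

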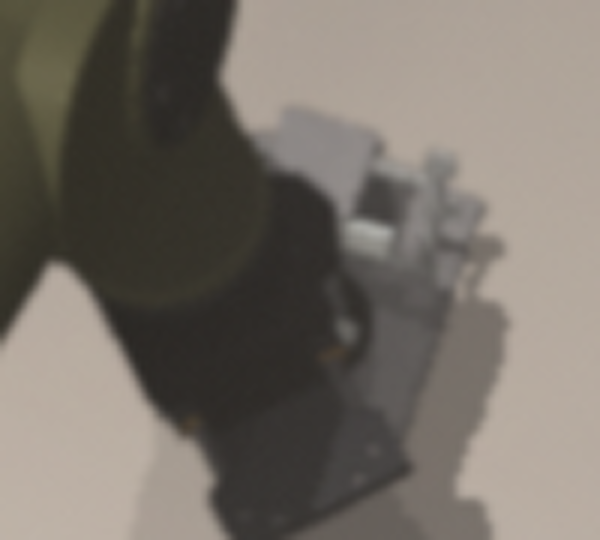

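```bash
python3 - <<'E'
from h import *
c=cam('side')
for n,q in(('s12',(350,293)),('s15',(372,300)),('s16',(364,325))):
    P=onz(c,[(np.array(q)+.5)/6-.5+[340,130]],.142)[0]; print(n,P); vxy(P)
# jacobian vice axes in side crop px
b=proj(c,VW([(0,0,.142),(.01,0,.142),(0,.01,.142),(0,0,.132)])); print('home px',((b[0]-[340,130]+.5)*6),((b[1:]-b[0])*6).round(1))
E
```

```text
s12 [ 0.5818345 -0.2018915  0.142    ]
vice xy -0.011 -0.002
s15 [ 0.59263489 -0.19887219  0.142     ]
vice xy -0.0015 0.0038
s16 [ 0.59689126 -0.21328772  0.142     ]
vice xy 0.0066 -0.0089
home px [368.79876435 306.64864848] [[ 13.9  14. ]
 [ 15.  -10.8]
 [ -3.2  10.3]]
```

The picture explains the jam: the wide side of the closed fingers was pushing the tube's cap, so the top leaned in the push direction. I'll push the pin straight back from the front instead, which keeps the fingers clear of the cap.

```bash
python3 - <<'E'
from h import *
s=st()
for v,az in(((-.066,0.0),119.5),((-.078,-.012),142),((-.078,-.022),164.2),((-.062,-.022),164.2)): print(v,wp(VW([(v[0],v[1],.118)])[0],down(az),s))
E
```

```text
(-0.066, 0.0) ([-0.003, -0.013, 0.002], [0.0168, -0.002, -0.0006])
(-0.078, -0.012) ([-0.001, -0.014, -0.39], [0.0169, -0.019, -0.0005])
(-0.078, -0.022) ([0.002, -0.014, -0.778], [0.0099, -0.0261, -0.0006])
(-0.062, -0.022) ([0.002, -0.014, -0.778], [-0.0015, -0.0149, -0.0008])
```

Call:
{"name": "step_arm", "arguments": {
  "plan": [
    [[0, 0, 0], [0.015, -0.002, 0], 255],
    [[0, 0, 0], [0.026, -0.004, 0], 255],
    [[0, 0, -0.15], [0.026, -0.01, 0], 255],
    [[0, 0, -0.3], [0.026, -0.016, 0], 255],
    [[0, 0, -0.45], [0.024, -0.02, 0], 255],
    [[0, 0, -0.6], [0.021, -0.024, 0], 255],
    [[0, 0, -0.778], [0.018, -0.026, 0], 255],
    [[0, 0, -0.778], [0.018, -0.026, 0], 255],
    [[0, 0, -0.778], [0.013, -0.021, 0], 255],
    [[0, 0, -0.778], [0.007, -0.015, 0], 255]
  ]
}}

```text
time: 48.4
position: [0.5267, -0.2066, 0.1172]
tool_rot: [0.44, 3.111, 0.001]
ft_force: [0.0, -0.9, 0.2]
grip_width: 0.006
```

```bash
python3 - <<'E'
from h import *
ctrl.get_image('top'); s=rep(); vxy(s['position']); snap('side','s17',(340,130,90,90),6)
for v in((-.056,-.022),(-.05,-.022),(-.045,-.023),(-.042,-.023)): print(v,wp(VW([(v[0],v[1],.118)])[0],down(164.2),s))
E
```

```text
t 48.45 pos [ 0.5279 -0.2068  0.1172] x [-0.961  0.277 -0.001] z [ 0.001  0.    -1.   ] F [ 0.73 -0.65  0.98] T [-0.061 -0.127  0.032] grip 0.004 q [ 0.58  0.25 -0.28  1.8   0.08  1.1   1.56]
vice xy -0.0616 -0.0215
(-0.056, -0.022) ([0.001, 0.001, -0.005], [-0.0056, -0.0005, -0.0008])
(-0.05, -0.022) ([0.001, 0.001, -0.005], [-0.0116, -0.0005, -0.0008])
(-0.045, -0.023) ([0.001, 0.001, -0.005], [-0.0166, -0.0015, -0.0008])
(-0.042, -0.023) ([0.001, 0.001, -0.005], [-0.0196, -0.0014, -0.0008])
```

View pics/s17.png

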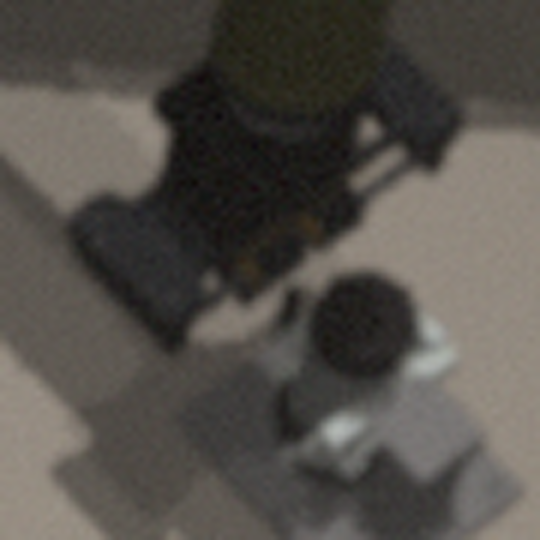

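Call:
{"name": "step_arm", "arguments": {
  "plan": [
    [[0, 0, 0], [-0.004, 0, -0.001], 255],
    [[0, 0, 0], [-0.008, -0.0005, -0.001], 255],
    [[0, 0, 0], [-0.011, -0.0005, -0.001], 255],
    [[0, 0, 0], [-0.0135, -0.001, -0.001], 255],
    [[0, 0, 0], [-0.0155, -0.0015, -0.001], 255],
    [[0, 0, 0], [-0.0175, -0.0015, -0.001], 255],
    [[0, 0, 0], [-0.019, -0.0015, -0.001], 255],
    [[0, 0, 0], [-0.0205, -0.0015, -0.001], 255],
    [[0, 0, 0], [-0.0205, -0.0015, -0.001], 255],
    [[0, 0, 0], [-0.0205, -0.0015, -0.001], 255]
  ]
}}

```text
time: 49.75
position: [0.5385, -0.2127, 0.1175]
tool_rot: [-0.437, -3.095, -0.002]
ft_force: [-19.1, 4.5, 13.5]
grip_width: 0.007
```

```bash
python3 - <<'E'
from h import *
s=rep(); vxy(s['position']); snap('side','s18',(340,130,90,90),6); 
E
```

```text
t 49.75 pos [ 0.5385 -0.2127  0.1175] x [-0.961  0.277  0.016] z [-0.016  0.004 -1.   ] F [-19.05   4.51  13.48] T [0.999 4.109 0.172] grip 0.007 q [ 0.57  0.28 -0.28  1.75  0.09  1.13  1.55]
vice xy -0.0498 -0.0242
```

View pics/s18.png

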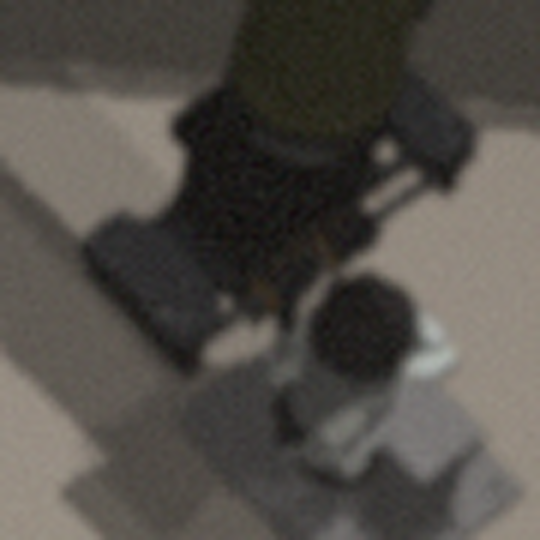

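Call:
{"name": "step_arm", "arguments": {
  "plan": [
    [[0, 0, 0], [0.01, 0, -0.002], 255],
    [[0, 0, 0], [0.022, 0, -0.01], 255],
    [[0, 0, 0], [0.022, 0, -0.06], 255],
    [[0, 0, 0], [0.01, -0.005, -0.11], 255],
    [[0, 0, 0], [-0.03, -0.018, -0.14], 255],
    [[0, 0, 0], [-0.085, -0.03, -0.14], 255],
    [[0, 0, 0], [-0.14, -0.042, -0.14], 255],
    [[0, 0, 0], [-0.175, -0.042, -0.14], 255],
    [[0, 0, 0], [-0.175, -0.042, -0.14], 255],
    [[0, 0, 0], [-0.175, -0.042, -0.14], 255]
  ]
}}

```text
time: 51.05
position: [0.7017, -0.302, 0.2583]
tool_rot: [-0.437, -3.111, -0.001]
ft_force: [0.1, 0.3, 0.2]
grip_width: 0.006
```

```bash
python3 - <<'E'
from h import *
ctrl.get_image('top');s=rep(); vxy(s['position']); c=cam('wrist'); np.save('cw9.npy',np.r_[c['rvec'],c['tvec']]); snap('wrist','w9')
q=proj(c,VW([(0,0,.142)]))[0]; print(q)
l,t=int(q[0]-80),max(0,int(q[1]-75)); k=4
im=cv2.imread('pics/raw_w9.png')[t:t+155,l:l+160]; im=cv2.resize(im,None,fx=k,fy=k,interpolation=cv2.INTER_CUBIC)
def d(P,col,cl=True):
    qq=((proj(c,P)-[l,t]+.5)*k-.5).round().astype(np.int32); cv2.polylines(im,[qq],cl,col,1)
a=np.linspace(0,2*np.pi,9)[:-1]
d(VW(np.c_[.027*np.cos(a),.027*np.sin(a),0*a+.142]),(0,255,0)); d(VW(np.c_[.027*np.cos(a),.027*np.sin(a),0*a+.012]),(0,255,255))
for g,col in((0,(0,0,255)),(.1,(255,0,255)),(.2,(255,0,0))): d(np.array([pin(g,.094),pin(g,.122)]),col,False)
d(VW([(-.063,-.06,.01),(.087,-.06,.01),(.087,.06,.01),(-.063,.06,.01)]),(0,255,0))
for g in (2.2,2.3,2.4): d(VW([(.02,-.06,.086),(.02-.054*np.cos(g),-.06,.086+.054*np.sin(g))]),(255,0,255),False)
cv2.imwrite('pics/w9o.png',im[:600])
E
```

```text
t 51.1 pos [ 0.7015 -0.3021  0.259 ] x [-0.961  0.276 -0.   ] z [ 0.  0. -1.] F [-0.32  1.31  0.62] T [-0.006  0.04   0.084] grip 0.004 q [ 0.52  0.58 -0.25  1.06  0.14  1.52  1.59]
vice xy 0.1314 -0.0658
[409.39892123  29.95489899]
```

View pics/w9o.png

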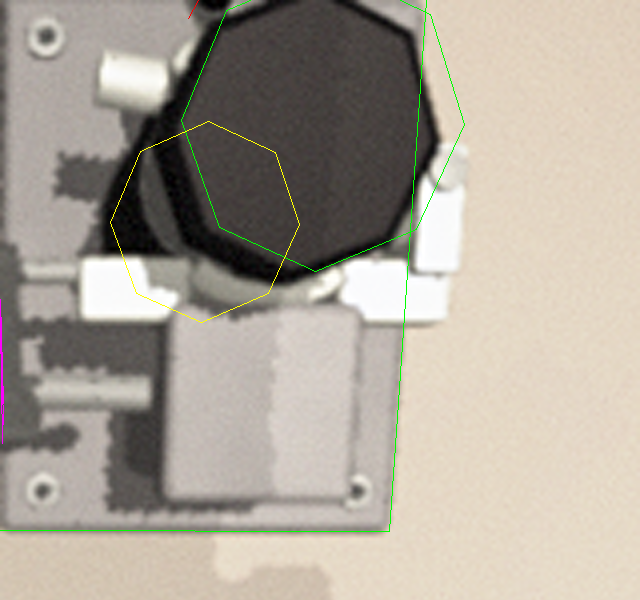

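```bash
python3 - <<'E'
from h import *
c=cam('wrist'); v=np.load('cw9.npy'); c['R']=R.from_rotvec(v[:3]).as_matrix(); c['tvec']=v[3:]
l,t=300,0; k=5
im=cv2.imread('pics/raw_w9.png')[0:110,l:l+150]; im=cv2.resize(im,None,fx=k,fy=k,interpolation=cv2.INTER_CUBIC); im0=im.copy()
for g,col in((0,(0,0,255)),(.05,(0,255,255)),(.1,(255,0,255)),(.2,(255,0,0))): 
    qq=((proj(c,np.array([pin(g,.094),pin(g,.122)]))-[l,t]+.5)*k-.5); print(g,qq.round(0).tolist()); cv2.polylines(im,[qq.round().astype(np.int32)],False,col,2)
cv2.imwrite('pics/w9q.png',im)
u=np.array([(300+ (130+.5)/4+ (329-300),(80)/4)]); 
print(int(409-80)); P=onz(c,[(329+130/4,80/4)],.092)[0]; print('lug'); vxy(P)
E
```

```text
0 [[380.0, 23.0], [408.0, -30.0]]
0.05 [[389.0, 6.0], [418.0, -48.0]]
0.1 [[400.0, -10.0], [430.0, -66.0]]
0.2 [[423.0, -42.0], [456.0, -101.0]]
329
lug
vice xy -0.0184 -0.0308
```

View pics/w9q.png

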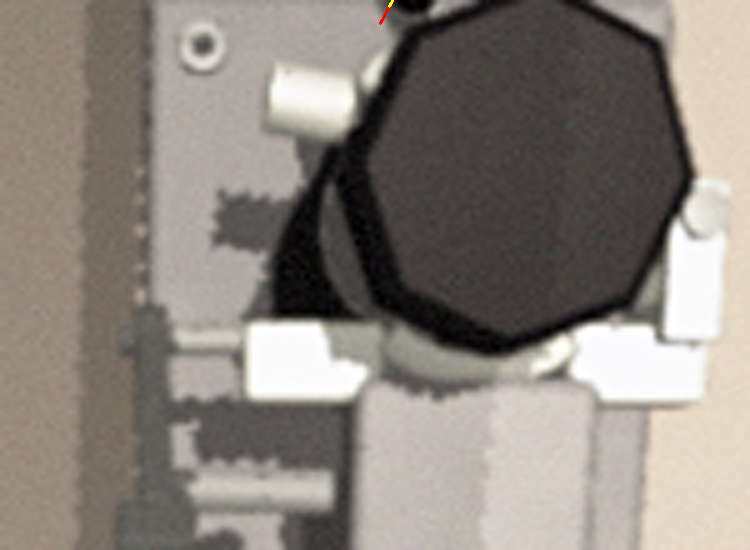

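```bash
python3 - <<'E'
from h import *
s=st()
for v,l in(((.02,-.05,.25),0),((-.09,-.026,.22),-25),((-.08,-.026,.12),-25),((-.062,-.026,.12),-25)): print(v,wp(VW([v])[0],down(164.2,l),s))
E
```

```text
(0.02, -0.05, 0.25) ([0.0, 0.001, -0.004], [0.1114, 0.0156, 0.0092])
(-0.09, -0.026, 0.22) ([-0.001, -0.436, -0.004], [0.2215, 0.0392, 0.0391])
(-0.08, -0.026, 0.12) ([-0.001, -0.436, -0.004], [0.2115, 0.0393, 0.1391])
(-0.062, -0.026, 0.12) ([-0.001, -0.436, -0.004], [0.1935, 0.0393, 0.1391])
```

Call:
{"name": "step_arm", "arguments": {
  "plan": [
    [[0, 0, 0], [0.05, 0.008, 0], 255],
    [[0, 0, 0], [0.11, 0.016, 0.005], 255],
    [[0, -0.1, 0], [0.17, 0.028, 0.01], 255],
    [[0, -0.25, 0], [0.222, 0.039, 0.02], 255],
    [[0, -0.4, 0], [0.225, 0.039, 0.06], 255],
    [[0, -0.436, 0], [0.222, 0.039, 0.11], 255],
    [[0, -0.436, 0], [0.214, 0.039, 0.139], 255],
    [[0, -0.436, 0], [0.206, 0.039, 0.139], 255],
    [[0, -0.436, 0], [0.198, 0.039, 0.139], 255],
    [[0, -0.436, 0], [0.194, 0.039, 0.139], 255]
  ]
}}

```text
time: 52.4
position: [0.5281, -0.212, 0.1214]
tool_rot: [0.377, 2.679, -0.084]
ft_force: [0.5, -0.1, -0.6]
grip_width: 0.003
```

```bash
python3 - <<'E'
from h import *
ctrl.get_image('top');s=rep(); vxy(s['position'])
for v in((-.057,-.026,.119),(-.0535,-.026,.119),(-.0505,-.026,.119),(-.047,-.026,.119)): print(v,wp(VW([v])[0],down(164.2,-25),s))
E
```

```text
t 52.45 pos [ 0.5282 -0.212   0.1211] x [-0.87   0.25  -0.425] z [ 0.408 -0.117 -0.905] F [ 1.4  -0.59  0.18] T [0.131 0.465 0.065] grip 0.011 q [ 0.66 -0.02 -0.3   2.16 -0.07  0.57  1.7 ]
vice xy -0.0599 -0.0264
(-0.057, -0.026, 0.119) ([-0.002, 0.002, -0.004], [-0.0017, 0.0004, 0.0032])
(-0.0535, -0.026, 0.119) ([-0.002, 0.002, -0.004], [-0.0049, 0.0004, 0.0046])
(-0.0505, -0.026, 0.119) ([-0.002, 0.002, -0.004], [-0.0076, 0.0004, 0.0059])
(-0.047, -0.026, 0.119) ([-0.002, 0.002, -0.004], [-0.0108, 0.0004, 0.0074])
```

Call:
{"name": "step_arm", "arguments": {
  "plan": [
    [[0, 0, 0], [-0.002, 0, 0.003], 255],
    [[0, 0, 0], [-0.004, 0, 0.004], 255],
    [[0, 0, 0], [-0.0055, 0, 0.005], 255],
    [[0, 0, 0], [-0.007, 0, 0.0055], 255],
    [[0, 0, 0], [-0.0085, 0, 0.0062], 255],
    [[0, 0, 0], [-0.0097, 0, 0.0068], 255],
    [[0, 0, 0], [-0.0108, 0, 0.0074], 255],
    [[0, 0, 0], [-0.012, 0, 0.008], 255],
    [[0, 0, 0], [-0.012, 0, 0.008], 255],
    [[0, 0, 0], [-0.012, 0, 0.008], 255]
  ]
}}

```text
time: 53.7
position: [0.5397, -0.2155, 0.1168]
tool_rot: [0.378, 2.683, -0.083]
ft_force: [-1.5, -2.0, -0.3]
grip_width: 0.006
```

```bash
python3 - <<'E'
from h import *
s=rep(); vxy(s['position']); snap('side','s19',(340,130,90,90),6)
E
```

```text
t 53.7 pos [ 0.5397 -0.2155  0.1168] x [-0.871  0.251 -0.422] z [ 0.405 -0.116 -0.907] F [-1.5  -1.98 -0.31] T [-0.296  0.968 -0.255] grip 0.006 q [ 0.66  0.01 -0.31  2.13 -0.05  0.56  1.68]
vice xy -0.0479 -0.0266
```

View pics/s19.png

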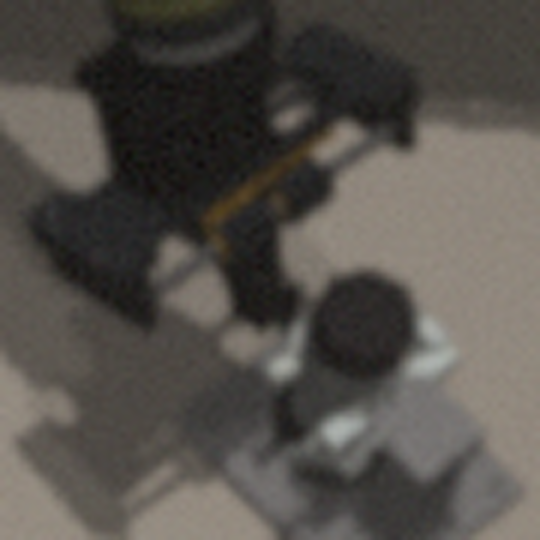

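Call:
{"name": "step_arm", "arguments": {
  "plan": [
    [[0, 0, 0], [-0.0012, 0, 0.0006], 255],
    [[0, 0, 0], [-0.0024, 0, 0.0011], 255],
    [[0, 0, 0], [-0.0036, 0, 0.0016], 255],
    [[0, 0, 0], [-0.0048, 0, 0.0022], 255],
    [[0, 0, 0], [-0.006, 0, 0.0027], 255],
    [[0, 0, 0], [-0.007, 0, 0.0031], 255],
    [[0, 0, 0], [-0.007, 0, 0.0031], 255],
    [[0, 0, 0], [-0.007, 0, 0.0031], 255],
    [[0, 0, 0], [-0.007, 0, 0.0031], 255],
    [[0, 0, 0], [-0.007, 0, 0.0031], 255]
  ]
}}

```text
time: 55.0
position: [0.5472, -0.2175, 0.117]
tool_rot: [0.378, 2.683, -0.083]
ft_force: [-2.6, -3.5, 0.4]
grip_width: 0.002
```

```bash
python3 - <<'E'
from h import *
s=rep(); vxy(s['position']); snap('side','s20',(340,130,90,90),6)
E
```

```text
t 55.0 pos [ 0.5472 -0.2175  0.117 ] x [-0.871  0.251 -0.422] z [ 0.405 -0.116 -0.907] F [-2.55 -3.46  0.42] T [-0.583  1.196 -0.425] grip 0.002 q [ 0.66  0.03 -0.31  2.12 -0.04  0.56  1.67]
vice xy -0.0401 -0.0266
```

View pics/s20.png

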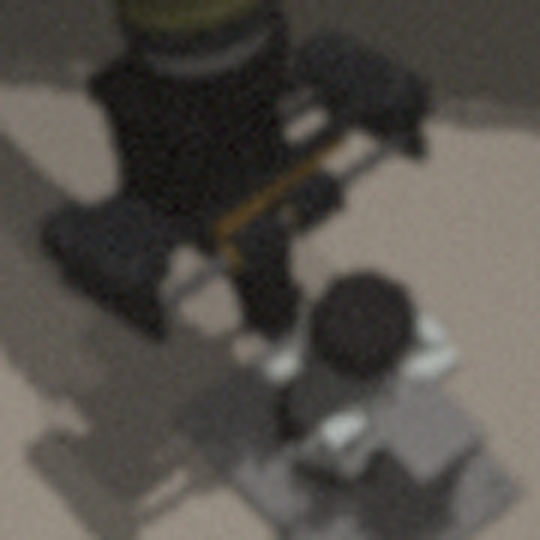

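Call:
{"name": "step_arm", "arguments": {
  "plan": [
    [[0, 0, 0], [0.01, 0, -0.0045], 255],
    [[0, 0, 0], [0.02, 0, -0.0093], 255],
    [[0, 0, 0], [0.02, 0.0085, -0.0093], 255],
    [[0, 0, 0], [0.016, 0.0085, -0.0075], 255],
    [[0, 0, 0], [0.0125, 0.0085, -0.0058], 255],
    [[0, 0, 0], [0.0095, 0.0085, -0.0044], 255],
    [[0, 0, 0], [0.007, 0.0085, -0.0033], 255],
    [[0, 0, 0], [0.005, 0.0085, -0.0023], 255],
    [[0, 0, 0], [0.004, 0.0085, -0.0018], 255],
    [[0, 0, 0], [0.004, 0.0085, -0.0018], 255]
  ]
}}

```text
time: 56.3
position: [0.5386, -0.2067, 0.1135]
tool_rot: [0.381, 2.699, -0.081]
ft_force: [-30.7, 8.3, 20.9]
grip_width: 0.006
```

```bash
python3 - <<'E'
from h import *
s=rep(); vxy(s['position']); snap('side','s21',(340,130,90,90),6)
E
```

```text
t 56.3 pos [ 0.5386 -0.2067  0.1135] x [-0.878  0.253 -0.407] z [ 0.391 -0.112 -0.914] F [-30.74   8.3   20.87] T [1.326 4.644 0.073] grip 0.006 q [ 0.65  0.02 -0.32  2.13 -0.03  0.58  1.65]
vice xy -0.0513 -0.0185
```

View pics/s21.png

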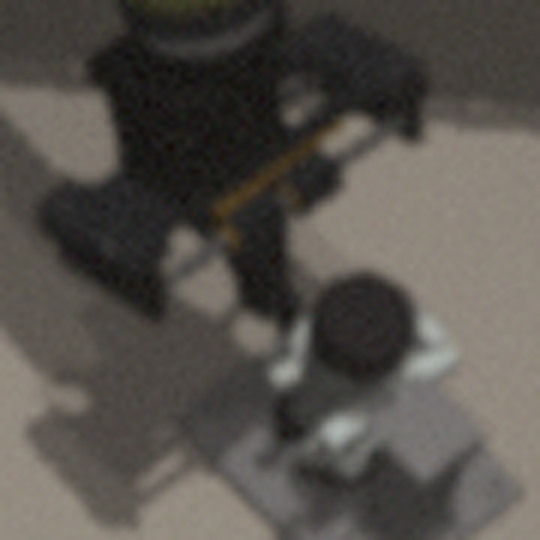

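```bash
python3 - <<'E'
from h import *
s=st(); s['M']=down(164.0,-25); s['position']=VW([(-.0439,-.0181,.117)])[0]
for v,l in(((-.06,-.018,.12),-25),((-.06,-.02,.2),-20),((.02,-.04,.205),-10),((.088,-.061,.2),0),((.088,-.061,.127),0)): print(v,wp(VW([v])[0],down(164.2,l),s))
E
```

```text
(-0.06, -0.018, 0.12) ([-0.001, 0.0, -0.003], [0.0133, 0.0001, -0.0095])
(-0.06, -0.02, 0.2) ([-0.001, 0.087, -0.003], [-0.0205, -0.0019, -0.082])
(0.02, -0.04, 0.205) ([-0.001, 0.262, -0.003], [-0.0952, -0.0217, -0.0527])
(0.088, -0.061, 0.2) ([-0.001, 0.436, -0.003], [-0.1547, -0.0425, -0.0194])
(0.088, -0.061, 0.127) ([-0.001, 0.436, -0.003], [-0.1239, -0.0425, 0.0467])
```

Call:
{"name": "step_arm", "arguments": {
  "plan": [
    [[0, 0, 0], [0.014, 0, -0.0095], 255],
    [[0, 0.04, 0], [0.0, 0, -0.055], 255],
    [[0, 0.09, 0], [-0.0205, -0.002, -0.085], 255],
    [[0, 0.18, 0], [-0.06, -0.012, -0.07], 255],
    [[0, 0.27, 0], [-0.1, -0.022, -0.053], 255],
    [[0, 0.36, 0], [-0.13, -0.033, -0.036], 255],
    [[0, 0.436, 0], [-0.155, -0.0425, -0.02], 255],
    [[0, 0.436, 0], [-0.15, -0.0425, 0], 255],
    [[0, 0.436, 0], [-0.135, -0.0425, 0.03], 255],
    [[0, 0.436, 0], [-0.125, -0.0425, 0.045], 255]
  ]
}}

```text
time: 57.6
position: [0.6594, -0.2844, 0.1259]
tool_rot: [-0.437, -3.108, -0.002]
ft_force: [0.7, 0.4, -0.5]
grip_width: 0.001
```

```bash
python3 - <<'E'
from h import *
s=rep(); vxy(s['position']); snap('side','s22',(340,130,90,90),6); snap('top','t22',(200,80,100,90),6)
for v in((.06,-.061,.126),(-.02,-.061,.126),(-.0325,-.061,.12),(-.0325,-.061,.102)): print(v,wp(VW([v])[0],down(164.2),s))
E
```

```text
t 57.6 pos [ 0.6594 -0.2844  0.1259] x [-0.961  0.276  0.004] z [-0.003  0.002 -1.   ] F [ 0.73  0.37 -0.45] T [-0.124 -0.021 -0.04 ] grip 0.001 q [ 0.57  0.55 -0.29  1.38  0.16  1.24  1.56]
vice xy 0.0861 -0.0603
(0.06, -0.061, 0.126) ([0.001, -0.004, -0.004], [0.0261, -0.0008, 0.0])
(-0.02, -0.061, 0.126) ([0.001, -0.004, -0.004], [0.1061, -0.001, 0.0003])
(-0.0325, -0.061, 0.12) ([0.001, -0.004, -0.004], [0.1186, -0.0011, 0.0064])
(-0.0325, -0.061, 0.102) ([0.001, -0.004, -0.004], [0.1185, -0.0011, 0.0244])
```

View pics/t22.png

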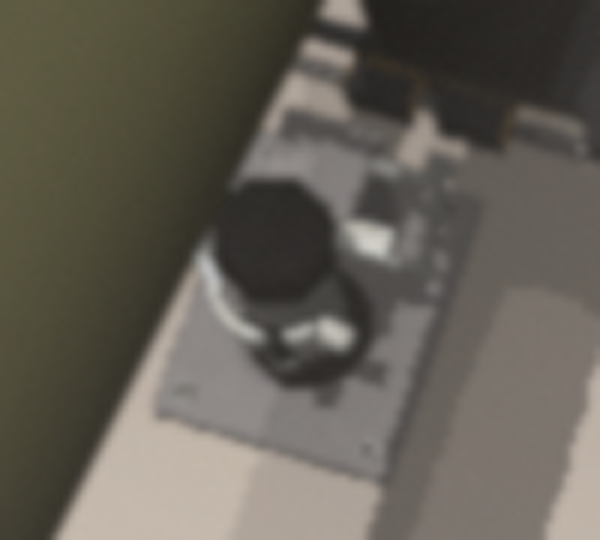

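View pics/s22.png

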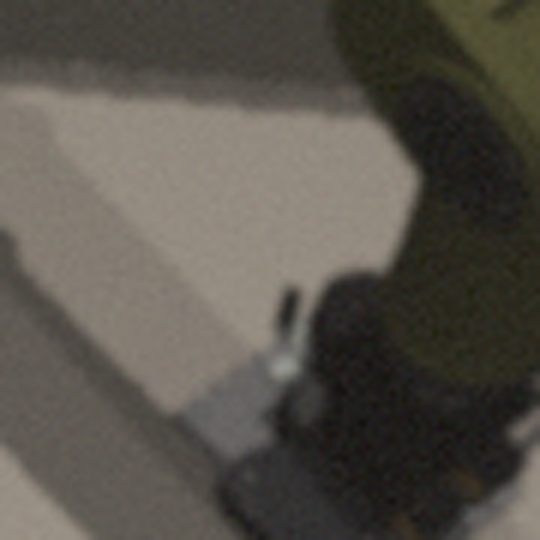

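```bash
python3 - <<'E'
from h import *
c=cam('side')
for g in(0,.05,.1,.15,.2,.3): print(g,((proj(c,[pin(g,.122),pin(g,.094)])-[340,130]+.5)*6).round(0).tolist())
ct=cam('top'); im=cv2.imread('pics/t22.png')
for (x,y,z,r) in((0,0,.142,.026),(0,0,.012,.026)):
    a=np.linspace(0,2*np.pi,40); q=((proj(ct,VW(np.c_[x+r*np.cos(a),y+r*np.sin(a),0*a+z]))-[200,80]+.5)*6).round().astype(np.int32); cv2.polylines(im,[q],True,(0,255,0),1)
for g in(0,.1,.2):
    q=((proj(ct,[pin(g,.122),pin(g,.094)])-[200,80]+.5)*6).round().astype(np.int32); cv2.polylines(im,[q],False,(0,0,255),1)
cv2.imwrite('pics/t22o.png',im)
E
```

```text
0 [[292.0, 305.0], [285.0, 333.0]]
0.05 [[291.0, 299.0], [284.0, 327.0]]
0.1 [[290.0, 294.0], [283.0, 322.0]]
0.15 [[289.0, 288.0], [282.0, 317.0]]
0.2 [[289.0, 283.0], [282.0, 311.0]]
0.3 [[289.0, 272.0], [282.0, 300.0]]
```

View pics/t22o.png

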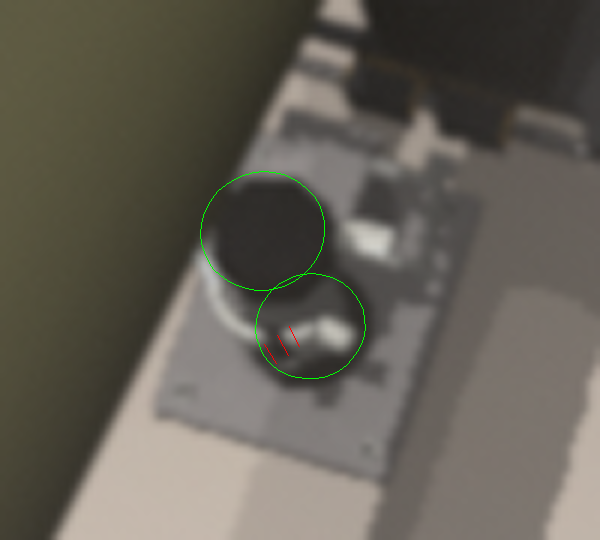

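```bash
python3 - <<'E'
from h import *
c=cam('wrist'); snap('wrist','w10')
np.save('cw10.npy',np.r_[c['rvec'],c['tvec']])
for g in(0,.05,.1,.2): print(g,proj(c,[pin(g,.122),pin(g,.094)]).round(0).tolist())
E
```

```text
0 [[419.0, 9.0], [403.0, 25.0]]
0.05 [[423.0, 2.0], [407.0, 19.0]]
0.1 [[427.0, -5.0], [410.0, 13.0]]
0.2 [[437.0, -17.0], [418.0, 3.0]]
```

View pics/w10.png

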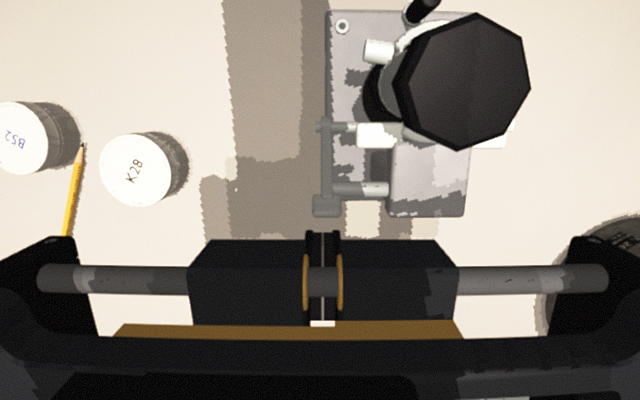

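```bash
python3 - <<'E'
from h import *
c=cam('wrist'); v=np.load('cw10.npy'); c['R']=R.from_rotvec(v[:3]).as_matrix(); c['tvec']=v[3:]
l,t,k=300,0,5
im=cv2.imread('pics/raw_w10.png')[0:120,l:l+150]; im=cv2.resize(im,None,fx=k,fy=k,interpolation=cv2.INTER_CUBIC)
def d(P,col,cl=False):
    q=((proj(c,P)-[l,t]+.5)*k-.5).round().astype(np.int32); cv2.polylines(im,[q],cl,col,1)
for g,col in((0,(0,0,255)),(.1,(255,0,0))): d([pin(g,.122),pin(g,.094)],col)
d(VW([(-.024,-.065,.086),(-.024,-.03,.086)]),(0,255,0))
d(VW([(-.063,-.06,.01),(.087,-.06,.01)]),(0,255,0)); d(VW([(-.063,-.06,.01),(-.063,.06,.01)]),(0,255,0))
d(VW([(.02,-.07,.086),(.02,-.04,.086)]),(0,0,255))
a=np.linspace(0,2*np.pi,40); d(VW(np.c_[.026*np.cos(a),.026*np.sin(a),0*a+.142]),(0,255,0)); d(VW(np.c_[.026*np.cos(a),.026*np.sin(a),0*a+.012]),(0,255,255))
cv2.imwrite('pics/w10o.png',im)
E
```

```text
(no output)
```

View pics/w10o.png

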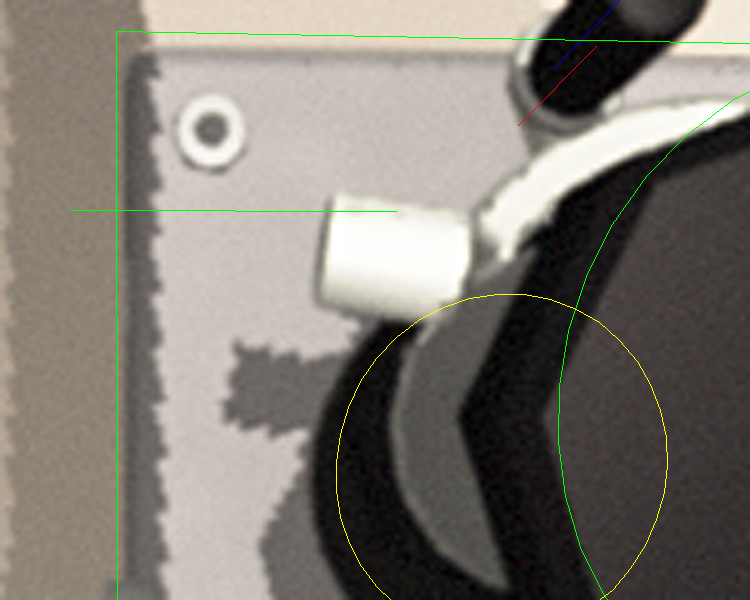

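```bash
python3 - <<'E'
from h import *
c=cam('wrist'); v=np.load('cw10.npy'); c['R']=R.from_rotvec(v[:3]).as_matrix(); c['tvec']=v[3:]
V=np.array([(478,12),(520,38),(530,82),(508,127),(458,150),(405,125),(393,85),(413,40)],float)
P=onz(c,V,.142); ctr=P[:,:2].mean(0); print('top',ctr); vxy(ctr); print((np.degrees(np.arctan2(*(P[:,:2]-ctr).T[::-1]))%45).round(1))
# plate corner actual vs model
A=onz(c,[((130+.5)/5-.5+300,(55+.5)/5-.5)],.01)[0]; print('corner'); vxy(A)
s=st()
for az in(142.3,164.2): print(az,wp((ctr[0],ctr[1],.139),down(az),s))
E
```

```text
top [ 0.59270016 -0.20798743]
vice xy 0.0011 -0.0049
[22.2 24.  31.6 34.7 29.7 20.1 31.1 37.8]
corner
vice xy -0.0597 -0.0579
142.3 ([0.0, -0.002, 0.378], [0.0858, 0.0554, -0.0105])
164.2 ([0.001, -0.002, -0.004], [0.0858, 0.0554, -0.0105])
```

Call:
{"name": "step_arm", "arguments": {
  "plan": [
    [[0, 0, 0.05], [0, 0, -0.04], 60],
    [[0, 0, 0.15], [0.02, 0.013, -0.065], 60],
    [[0, 0, 0.25], [0.055, 0.036, -0.065], 60],
    [[0, 0, 0.35], [0.08, 0.052, -0.065], 60],
    [[0, 0, 0.378], [0.086, 0.0555, -0.065], 60],
    [[0, 0, 0.378], [0.086, 0.0555, -0.06], 60],
    [[0, 0, 0.378], [0.086, 0.0555, -0.05], 60],
    [[0, 0, 0.378], [0.086, 0.0555, -0.035], 60],
    [[0, 0, 0.378], [0.086, 0.0555, -0.012], 120],
    [[0, 0, 0.378], [0.086, 0.0555, -0.012], 255]
  ],
  "squeeze": 45
}}

```text
time: 59.0
position: [0.5919, -0.2078, 0.1374]
tool_rot: [-1.013, -2.967, -0.002]
ft_force: [0.8, 0.9, -0.4]
grip_width: 0.617
```

```bash
python3 - <<'E'
from h import *
s=rep(); vxy(s['position'])
E
```

```text
t 59.0 pos [ 0.5919 -0.2078  0.1374] x [-0.791  0.611  0.006] z [-0.006  0.003 -1.   ] F [ 0.8   0.9  -0.38] T [ 0.26  -0.204  0.026] grip 0.617 q [ 0.51  0.35 -0.27  1.62  0.1   1.19  1.14]
vice xy 0.0002 -0.005
```

Call:
{"name": "step_arm", "arguments": {
  "plan": [
    [[0, 0, 0], [0, 0, 0], 255],
    [[0, 0, 0], [0, 0, 0], 255],
    [[0, 0, 0], [0, 0, -0.003], 255],
    [[0, 0, 0], [0.0004, 0.003, -0.004], 255],
    [[0, 0, 0], [0.0008, 0.0072, -0.004], 255],
    [[0, 0, 0], [0.0008, 0.0072, -0.003], 255],
    [[0, 0, 0], [0.0008, 0.0072, 0], 255],
    [[0, 0, 0], [0.0008, 0.0072, 0], 60],
    [[0, 0, 0], [0.0008, 0.0072, 0], 60],
    [[0, 0, 0], [0.0008, 0.0072, -0.01], 60]
  ]
}}

```text
time: 60.25
position: [0.5977, -0.202, 0.1514]
tool_rot: [1.014, 2.973, 0.001]
ft_force: [0.3, 0.3, -0.8]
grip_width: 0.748
```

```bash
python3 - <<'E'
from h import *
s=rep(); vxy(s['position'])
for v,l in(((0,0,.2),0),((-.085,-.016,.2),-20),((-.078,-.016,.12),-25),((-.066,-.016,.12),-25)): print(v,wp(VW([v])[0],down(164.2,l),s))
E
```

```text
t 60.25 pos [ 0.5977 -0.202   0.1514] x [-0.792  0.611  0.   ] z [ 0.     0.001 -1.   ] F [ 0.29  0.34 -0.76] T [ 0.014  0.016 -0.051] grip 0.748 q [ 0.5   0.35 -0.27  1.6   0.1   1.21  1.13]
vice xy 0.0043 0.0022
(0, 0, 0.2) ([0.001, 0.0, -0.382], [0.0032, -0.0036, -0.0486])
(-0.085, -0.016, 0.2) ([-0.066, -0.345, -0.378], [0.0761, -0.0501, -0.0486])
(-0.078, -0.016, 0.12) ([-0.083, -0.431, -0.376], [0.0696, -0.0475, 0.0314])
(-0.066, -0.016, 0.12) ([-0.083, -0.431, -0.376], [0.0585, -0.0431, 0.0314])
```

Call:
{"name": "step_arm", "arguments": {
  "plan": [
    [[0, 0, 0], [0.002, -0.002, -0.035], 255],
    [[-0.02, -0.06, -0.1], [0.015, -0.012, -0.05], 255],
    [[-0.035, -0.16, -0.2], [0.04, -0.028, -0.05], 255],
    [[-0.05, -0.26, -0.3], [0.065, -0.043, -0.05], 255],
    [[-0.066, -0.345, -0.378], [0.077, -0.05, -0.045], 255],
    [[-0.083, -0.431, -0.376], [0.077, -0.05, -0.02], 255],
    [[-0.083, -0.431, -0.376], [0.075, -0.05, 0.012], 255],
    [[-0.083, -0.431, -0.376], [0.07, -0.0475, 0.031], 255],
    [[-0.083, -0.431, -0.376], [0.064, -0.0455, 0.032], 255],
    [[-0.083, -0.431, -0.376], [0.0585, -0.043, 0.032], 255]
  ],
  "squeeze": 10
}}

```text
time: 61.5
position: [0.5262, -0.2008, 0.1207]
tool_rot: [0.372, 2.681, -0.083]
ft_force: [-0.5, 0.1, -0.1]
grip_width: 0.008
```

```bash
python3 - <<'E'
from h import *
s=rep(); vxy(s['position'])
for v,l in(((-.055,-.016,.118),-25),((-.043,-.016,.118),-25)): print(v,wp(VW([v])[0],down(164.2,l),s))
E
```

```text
t 61.5 pos [ 0.5262 -0.2008  0.1207] x [-0.871  0.246 -0.424] z [ 0.408 -0.116 -0.905] F [-0.48  0.14 -0.11] T [0.112 0.445 0.033] grip 0.008 q [ 0.63 -0.04 -0.29  2.17 -0.07  0.57  1.68]
vice xy -0.0648 -0.0162
(-0.055, -0.016, 0.118) ([-0.0, 0.002, 0.0], [-0.0077, 0.0002, 0.0066])
(-0.043, -0.016, 0.118) ([-0.0, 0.002, 0.0], [-0.0186, 0.0002, 0.0117])
```

Call:
{"name": "step_arm", "arguments": {
  "plan": [
    [[0, 0, 0], [-0.004, 0, 0.0035], 255],
    [[0, 0, 0], [-0.0077, 0, 0.0066], 255],
    [[0, 0, 0], [-0.0105, 0, 0.008], 255],
    [[0, 0, 0], [-0.013, 0, 0.009], 255],
    [[0, 0, 0], [-0.0155, 0, 0.0103], 255],
    [[0, 0, 0], [-0.0175, 0, 0.0112], 255],
    [[0, 0, 0], [-0.019, 0, 0.0119], 255],
    [[0, 0, 0], [-0.02, 0, 0.0124], 255],
    [[0, 0, 0], [-0.02, 0, 0.0124], 255],
    [[0, 0, 0], [-0.02, 0, 0.0124], 255]
  ]
}}

```text
time: 62.75
position: [0.5411, -0.2074, 0.1141]
tool_rot: [0.377, 2.695, -0.083]
ft_force: [-27.5, 3.2, 20.0]
grip_width: 0.005
```

```bash
python3 - <<'E'
from h import *
s=rep(); vxy(s['position'])
s['M']=down(164.2,-25); s['position']=VW([(-.0417,-.016,.118)])[0]
for v,l in(((-.06,-.018,.12),-25),((-.06,-.02,.2),-20),((.02,-.04,.205),-10),((.088,-.061,.2),0),((.088,-.061,.127),0)): print(v,wp(VW([v])[0],down(164.2,l),s))
E
```

```text
t 62.75 pos [ 0.5411 -0.2074  0.1141] x [-0.877  0.25  -0.411] z [ 0.395 -0.114 -0.912] F [-27.48   3.19  20.01] T [ 0.406  4.124 -0.367] grip 0.005 q [ 0.63  0.02 -0.29  2.13 -0.03  0.57  1.65]
vice xy -0.0487 -0.0185
(-0.06, -0.018, 0.12) ([0.0, 0.0, 0.0], [0.0157, -0.002, -0.0095])
(-0.06, -0.02, 0.2) ([-0.0, 0.087, 0.0], [-0.0181, -0.004, -0.0821])
(0.02, -0.04, 0.205) ([-0.0, 0.262, 0.0], [-0.0927, -0.024, -0.0528])
(0.088, -0.061, 0.2) ([-0.0, 0.436, 0.0], [-0.1522, -0.0451, -0.0195])
(0.088, -0.061, 0.127) ([-0.0, 0.436, 0.0], [-0.1213, -0.0451, 0.0466])
```

Call:
{"name": "step_arm", "arguments": {
  "plan": [
    [[0, 0, 0], [0.016, -0.002, -0.0095], 255],
    [[0, 0.04, 0], [0.003, -0.002, -0.055], 255],
    [[0, 0.09, 0], [-0.018, -0.004, -0.085], 255],
    [[0, 0.18, 0], [-0.06, -0.014, -0.07], 255],
    [[0, 0.27, 0], [-0.1, -0.025, -0.053], 255],
    [[0, 0.36, 0], [-0.13, -0.036, -0.036], 255],
    [[0, 0.436, 0], [-0.154, -0.045, -0.02], 255],
    [[0, 0.436, 0], [-0.145, -0.045, 0.01], 255],
    [[0, 0.436, 0], [-0.13, -0.045, 0.035], 255],
    [[0, 0.436, 0], [-0.121, -0.045, 0.046], 255]
  ]
}}

```text
time: 64.0
position: [0.6584, -0.2847, 0.1229]
tool_rot: [-0.431, -3.109, -0.002]
ft_force: [0.7, -0.4, -0.3]
grip_width: 0.01
```

```bash
python3 - <<'E'
from h import *
s=rep(); vxy(s['position']); c=cam('wrist'); snap('wrist','w11'); 
im=cv2.imread('pics/raw_w11.png')[0:120,300:450]; cv2.imwrite('pics/w11c.png',cv2.resize(im,None,fx=4,fy=4,interpolation=cv2.INTER_CUBIC))
for v in((.06,-.061,.126),(-.02,-.061,.126),(-.0325,-.061,.12),(-.0325,-.061,.102)): print(v,wp(VW([v])[0],down(164.2),s))
E
```

```text
t 64.0 pos [ 0.6584 -0.2847  0.1229] x [-0.962  0.272  0.003] z [-0.003  0.002 -1.   ] F [ 0.73 -0.37 -0.33] T [-0.01   0.019 -0.032] grip 0.01 q [ 0.56  0.55 -0.27  1.38  0.14  1.24  1.57]
vice xy 0.0853 -0.0608
(0.06, -0.061, 0.126) ([0.001, -0.003, 0.0], [0.0253, -0.0002, -0.0031])
(-0.02, -0.061, 0.126) ([0.001, -0.003, 0.0], [0.1053, -0.0001, -0.0028])
(-0.0325, -0.061, 0.12) ([0.001, -0.003, 0.0], [0.1178, -0.0001, 0.0032])
(-0.0325, -0.061, 0.102) ([0.001, -0.003, 0.0], [0.1177, -0.0001, 0.0212])
```

View pics/w11c.png

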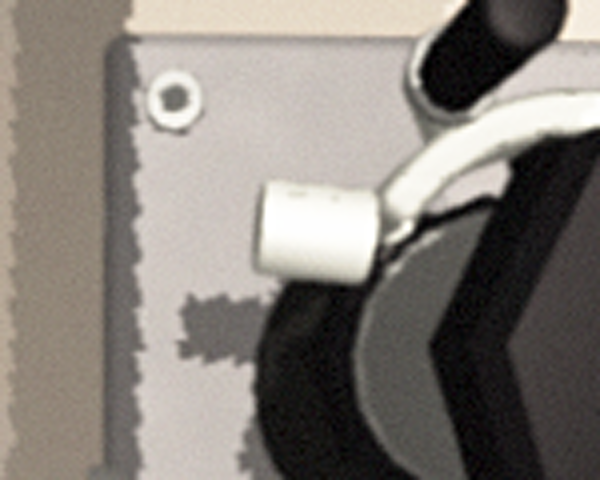

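Call:
{"name": "step_arm", "arguments": {
  "plan": [
    [[0, 0, 0], [0.018, 0, -0.003], 255],
    [[0, 0, 0], [0.036, 0, -0.004], 255],
    [[0, 0, 0], [0.055, 0, -0.005], 255],
    [[0, 0, 0], [0.075, 0, -0.005], 255],
    [[0, 0, 0], [0.095, 0, -0.003], 255],
    [[0, 0, 0], [0.11, 0, 0.001], 255],
    [[0, 0, 0], [0.116, 0, 0.008], 255],
    [[0, 0, 0], [0.117, 0, 0.015], 255],
    [[0, 0, 0], [0.117, 0, 0.02], 255],
    [[0, 0, 0], [0.117, 0, 0.0225], 255]
  ]
}}

```text
time: 65.3
position: [0.5469, -0.2536, 0.104]
tool_rot: [-0.432, -3.111, 0.0]
ft_force: [-5.9, 2.4, 15.4]
grip_width: 0.005
```

```bash
python3 - <<'E'
from h import *
s=rep(); vxy(s['position']); snap('side','s25',(340,130,90,90),6); snap('top','t25',(200,80,100,90),6)
E
```

```text
t 65.3 pos [ 0.5469 -0.2536  0.104 ] x [-0.962  0.272  0.   ] z [-0. -0. -1.] F [-5.93  2.42 15.35] T [0.401 1.312 0.068] grip 0.005 q [ 0.63  0.33 -0.28  1.72  0.1   1.1   1.61]
vice xy -0.0305 -0.0613
```

View pics/t25.png

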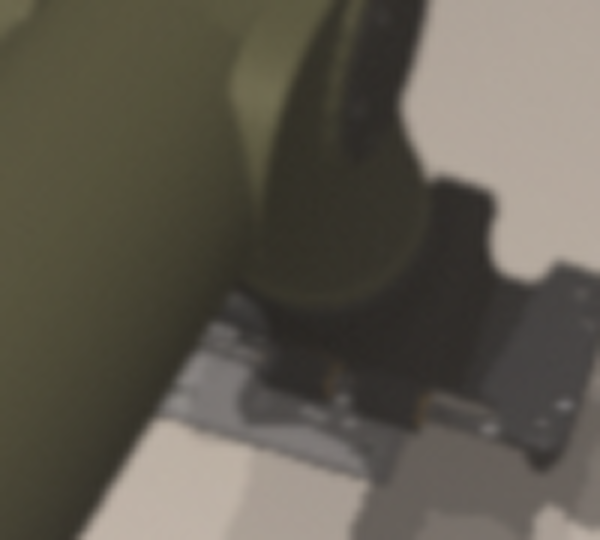

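View pics/s25.png

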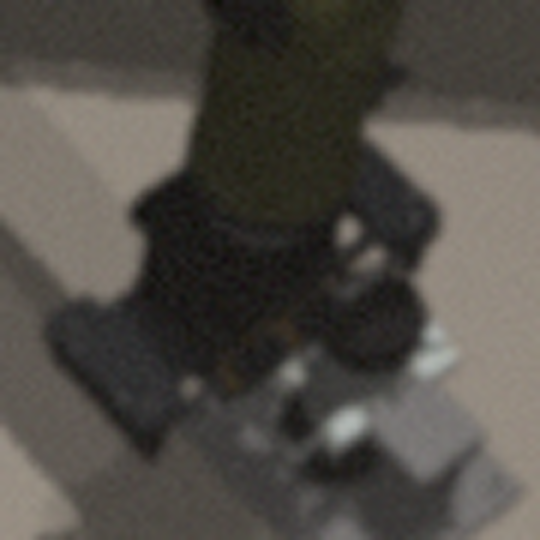

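Call:
{"name": "step_arm", "arguments": {
  "plan": [
    [[0, 0, 0], [0, 0, 0.002], 255],
    [[0, 0, 0], [0, 0, 0.003], 255],
    [[0, 0, 0], [0, 0, 0.003], 255],
    [[0, 0, 0], [0, 0, -0.015], 255],
    [[0, 0, 0], [0, 0, -0.06], 255],
    [[0, 0, 0], [-0.01, -0.02, -0.11], 255],
    [[0, 0, 0], [-0.05, -0.06, -0.14], 255],
    [[0, 0, 0], [-0.1, -0.08, -0.14], 255],
    [[0, 0, 0], [-0.13, -0.08, -0.14], 255],
    [[0, 0, 0], [-0.13, -0.08, -0.14], 255]
  ]
}}

```text
time: 66.65
position: [0.6518, -0.3652, 0.2407]
tool_rot: [-0.43, -3.111, -0.004]
ft_force: [-0.6, -0.1, -0.5]
grip_width: 0.004
```

```bash
python3 - <<'E'
from h import *
s=rep(); vxy(s['position']); snap('wrist','w12'); snap('side','s26',(340,130,90,90),6)
im=cv2.imread('pics/raw_w12.png')
E
```

```text
t 66.65 pos [ 0.6518 -0.3652  0.2407] x [-0.963  0.271  0.001] z [-0.001  0.002 -1.   ] F [-0.61 -0.12 -0.47] T [ 0.017  0.017 -0.058] grip 0.004 q [ 0.63  0.55 -0.24  1.14  0.12  1.47  1.7 ]
vice xy 0.1009 -0.1401
```

View pics/w12.png

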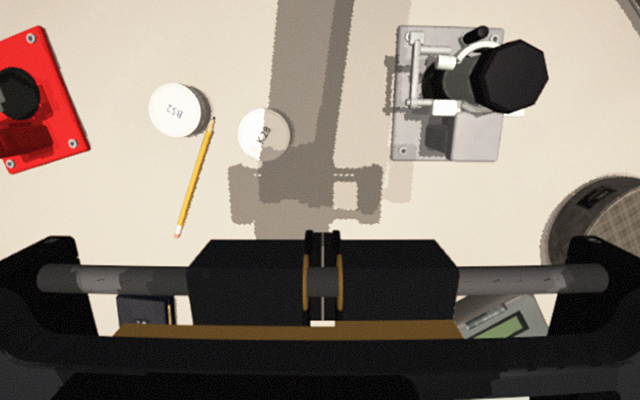

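View pics/s26.png

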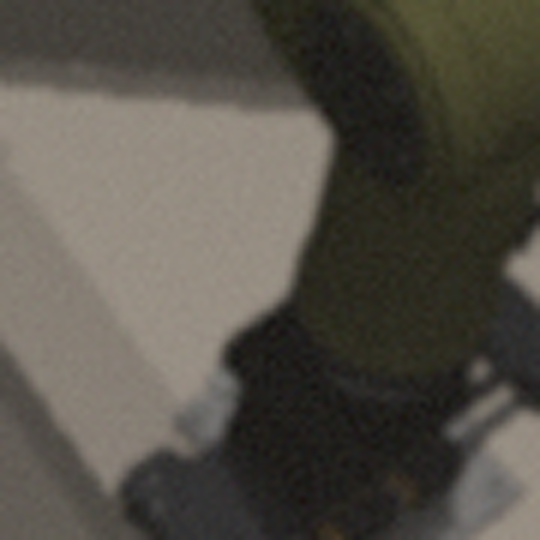

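```bash
python3 - <<'E'
import cv2
im=cv2.imread('pics/raw_w12.png')[15:170,380:560]; cv2.imwrite('pics/w12c.png',cv2.resize(im,None,fx=4,fy=3.8,interpolation=cv2.INTER_CUBIC)[:590])
E
```

```text
(no output)
```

View pics/w12c.png

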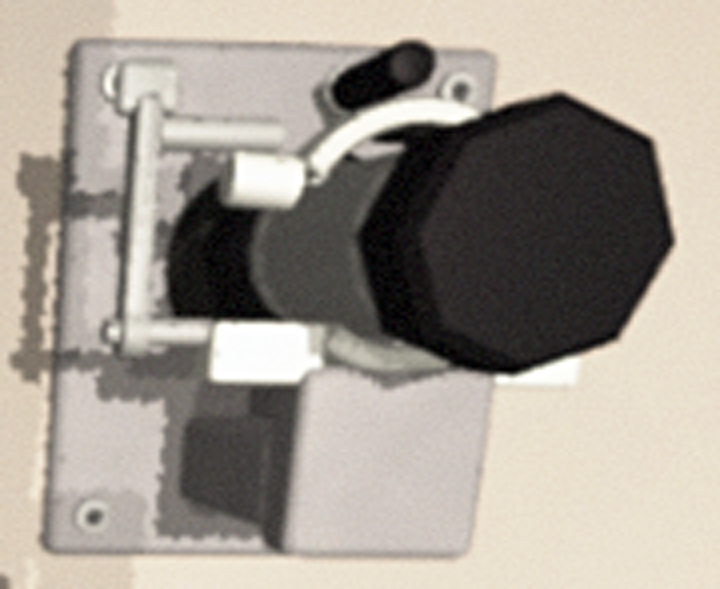

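```bash
python3 - <<'E'
from h import *
print(ctrl.close_job()); print(st()['time'])
E
```

```text
the job is handed in; nothing more can be done
None
the job is handed in; nothing more can be done
```

The tube is standing upright in the grey vice, heavy end down. The gate is shut, the latch is down in front of the gate's lug, and the gripper has let go and is clear. I handed the job in at about 66.8 s; it reports no verdict.

**Heavy end:** Lifting by the middle gave a weak torque pointing to the far end. Lifting by the light cap with the tube hanging at 45° gave a 50 mm lever at 4.05 N, so the centre of mass lies 71 mm from the grip. That confirms the end now at the bottom is the heavy one.

**What went wrong on the way:**
- **Tube placing:** My first slide left the tube about 11 mm in front of its place, so I took it by the cap again twice and moved it home.
- **Gate pushing:** Several pushes stalled, at up to about 37 N total. In the first ones the fingers were pushing the tube's cap as well as the grip pin.
- **Arm joint limits:** During one turn the arm ran two joints to their limits (j3 and j7 reported at −1.38 and −2.69 rad). It did not reach that pose, and I backed it out.
- **Conflicting vice position:** Wrist-camera views disagreed on where the vice stood by 2 to 4 mm.

**Last checks:**
- **Gate:** It stopped against about 27 N. The last wrist picture shows its lug lying level, with the latch bar in front and about 2 mm between them. I did not measure the final gate angle, only judged it shut.
- **Latch:** It met the press at the height expected for fully down, with about 15 N.
- **Tube:** It was on the pad, ringed by the closed clamp. I did not measure its exact tilt at the end.
- **Tins:** They looked untouched in the last picture, but I did not measure them.
- **Force:** The wrist force readings I took stayed under 40 N; I only saw it between moves.

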